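# Rinse the wheel nuts and tip them into the catch tray

### The arm

A 7-joint arm with a two-finger parallel gripper is mounted at the origin on the work surface. World frame = base frame: x ahead of the robot, y to its left, z up, the work surface at z = 0. Lengths are in mm, angles in degrees, forces in N, time in s.
With the tool pointing down it reaches from about 375 to 925 mm from the base axis. Payload 3.1 kg.
Tool frame: the origin (TCP) lies midway between the tips of the shut fingers; the grasp point (between the pads) lies 19 mm behind it; z points along the fingers, y is the direction in which the jaws open and shut (so a half turn about z gives the same grasp; the last joint's range is limited). The gripper opens to 85 mm and grips with 20 to 120 N. Pads are 22 mm wide; open, the fingers measure 114 mm over their backs; the gripper's body (76 mm by 85 mm) begins 54 mm behind the grasp point. The pads swing forward as they close: fully open they stand 13 mm farther back than shut.
Start: joints at [69.97, 21.939, 2.515, 91.553, -1.026, 66.532, -2.859], TCP at [161.966, -629.499, 194.869] pointing down, gripper open.
Joint ranges: [-149.38, 149.38], [-23.57, 123.04], [-84.95, 90], [0, 143.3], [-89.99, 269.99], [3.08, 112.72], [-163.45, 163.45]. Speed limits (degrees/s): [159.86, 159.86, 180, 180, 180, 180, 180].

### API

Orientations are given as a 3x3 rotation matrix whose columns are the frame's x, y, z axes.
In Python, from rig import * gives the robot as it stands.
- The arm moves only by the tool step_arm, never from a script. Its arguments are lists of equal length, an entry for each row: "offset": the shift along the tool's x, y, z as a fraction of full scale, a list of three; "delta_rot": the turn, a rotation vector about the tool's x, y, z as a fraction of full scale, a list of three. A call has 1 to 10 rows; each row shifts and turns the commanded pose from where the row before left it, along the tool's axes as they then stand; what a row does not reach is not made up. Full scale, the value 1, is 0.04 m for a shift and 6 degrees for a turn. A row lasts 1/8 s, in which the tool goes at most 62.5 mm and 10.7 degrees, less where a joint would pass 70% of its speed; a pose out of reach is approached as far as the arm can. A call with a number of a shift or a turn outside -1 to 1 is refused whole. A call with a gripper value outside its range is refused whole. "hand" is the closure, from -1 (fully open) to 1 (shut), set as the call begins (left out, the last holds). The fingers move at their own pace and stop on an object; "newtons" is the grip in N (left out, the last holds). Time passes only in rows, so rows that do not move let the fingers close. It gives the time, the measured TCP pose, the force and the opening at its end, in the units of the state.
- get_obs(): the state, without advancing time (a new reading comes with each control period).
- capture(name): name is "scene" or "side" or "wrist"; returns the picture (400x640x3 uint8, red, green, blue); there is no depth.
- camera_info(name): a dict with "camera_matrix" (3x3 intrinsics, pixels), "rvec" (rotation vector, rad) and "tvec" (3), from world to camera coordinates, as OpenCV has them; the wrist camera has in their place "T_tool_cam" (4x4, takes a point from camera to tool coordinates, whose origin is the TCP and whose axes are the flange's). Camera axes: x right, y down, z forward; pixel columns grow to the right and rows downward; lengths in mm; the calibration is good to about 2 mm. A picture is of the moment at which its call begins: read the wrist's pose just before it. camera_info takes no time and is no camera call.
- sign_off(): hands the job in, once; it reports no verdict.
Trained networks look in the newest picture that a camera, given by its name, has taken for a name from the list of things; names that differ only in an ending like _2 or _b are one class to them, and where a whole thing is asked for, a point or a joint stands for the part that bears it (a point fixed in the world has none). Each returns a list of dicts, best first, with "conf" (0 to 1); they miss things now and then, are a little off and sometimes report something else, mostly with a low value. They report only what shows in the picture. A call takes as long as a camera call. They do not tell look-alikes from the thing itself.
- silhouettes(name, camera): "region" (400x640 bool, what is visible of it) and "point" ([column, row] in pixels, amid what is visible of it).
The state is a dict: "time_s": time; "qpos": joint angles; "joint_vel": joint speeds; "joint_torque": joint torques, N m; "position": TCP position; "eef_rot": TCP orientation; "wrist_force": force on the tool from outside, world axes, zero at the start; "torque": the same for the moment, N m; "gripper_width": finger opening in mm.
Only numpy, scipy, OpenCV 4.12 (cv2) and the standard library are available. Lean on these libraries where they do the work, as an engineer would, in place of code of your own. Each camera call takes 0.05 s, during which the arm holds its last target.

### The job

Rinse the loose hex nuts on the bench: bring the stand's tipping pan down level, put every nut in it, then give the pump at least three full strokes, pressing its plunger head right down to its stop and letting it come fully up each time. Then tip the pan by its handle all the way to its upper stop so that the nuts slide into the catch tray, and bring the pan back down level; all nuts must end up in the tray. Leave the other things on the bench where they are.

Things in the scene. Friction and masses are not known exactly. Their poses are not given: they have to be found in the camera images.
- nut0: loose steel hex nut, 30 across flats, 34.6 across corners, 16 thick, about 60 g; starts flat on the bench. Origin at its centre; z along its bore; x is normal to one pair of flats (further pairs every 60 degrees). Absent in some starts. Between 3 and 5 nuts are present
- nut1: loose steel hex nut, 30 across flats, 34.6 across corners, 16 thick, about 60 g; starts flat on the bench. Origin at its centre; z along its bore; x is normal to one pair of flats (further pairs every 60 degrees). Absent in some starts. Between 3 and 5 nuts are present
- nut2: loose steel hex nut, 30 across flats, 34.6 across corners, 16 thick, about 60 g; starts flat on the bench. Origin at its centre; z along its bore; x is normal to one pair of flats (further pairs every 60 degrees). Absent in some starts. Between 3 and 5 nuts are present
- nut3: loose steel hex nut, 30 across flats, 34.6 across corners, 16 thick, about 60 g; starts flat on the bench. Origin at its centre; z along its bore; x is normal to one pair of flats (further pairs every 60 degrees). Absent in some starts. Between 3 and 5 nuts are present
- nut4: loose steel hex nut, 30 across flats, 34.6 across corners, 16 thick, about 60 g; starts flat on the bench. Origin at its centre; z along its bore; x is normal to one pair of flats (further pairs every 60 degrees). Absent in some starts. Between 3 and 5 nuts are present
- pan_in (a point): centre of the inner floor of the tipping pan of the rinsing stand, an open-topped aluminium pan, inside 152 (x) by 130 (y), three walls 30 high and 4 thick, no wall on its +x side, where it empties over the catch tray. Moves with the pan: x points to the open side, z up out of the pan. Level, the floor is 62 above the bench; the space under it is a closed housing
- pan (a joint): tilt of the pan in rad about a level hinge along y under its open edge: 0 = level (its lower stop), grows as the handle is raised, 1.2 = upper stop. A stiff hinge (about 1 N m of friction): it stays where it is left. It starts part tipped, 0.35 to 0.7
- pan_hinge (a point): point fixed on the stand, on the hinge axis, midway across the pan, 58 above the bench. Its x points level towards the catch tray, its y along the hinge, z up; does not tilt
- pan_handle (a point): centre of the pan's handle, a black plastic cross bar 20 in diameter and 36 long, parallel to the hinge, carried by a 10 mm rod in the middle of the wall that faces away from the catch tray. In the pan's frame (that of pan_hinge when level) it lies 196 behind the hinge (-x) and 14 above it. Pinched end to end from above it can turn between the fingers as the pan tips
- plunger (a joint): how far the pump plunger is pressed, in m: 0 = fully up, 0.018 = on its stop. A spring raises it again; about 3 N to start it, 8.4 N at the stop
- plunger_top (a point): middle of the top of the pump's round black plunger head, 48 across, on the steel pump can with a red band beside the pan; moves straight down when pressed; 153 above the bench when up; the can is 76 across and its centre lies 138 to the +y side of the pan's middle line
- tray_in (a point): centre of the inner floor (5 above the bench) of the black catch tray fixed to the stand below the pan's open side, inside 154 x 154, walls 5 thick, rims 45 above the bench; axes as pan_hinge
- tape_roll: bystander: black roll of tape lying flat, 60 across, 24 high; origin under its centre; leave it alone
- screwdriver: bystander: red-handled screwdriver, about 200 long and 30 thick, lying along its x axis; leave it alone
- spanner: bystander: steel spanner, about 180 long and 40 wide, lying along its x axis; leave it alone
- spray_can: bystander: upright spray can, 56 across, 170 high; origin under its centre; leave it alone
- screw_box: bystander: open cardboard box 100 x 80 x 50; origin under its centre; leave it alone
- heat_gun: bystander: green heat gun lying on its side, about 190 x 165 x 64; leave it alone
- socket: bystander: steel socket standing upright, 32 across, 45 high; origin under its centre; leave it alone
Not all that is in view belongs to the job. Leave any blue, green or orange look-alike of the nut3 alone.

How it is judged:
By the outcome, as a careful person would: the job done as asked, in the order asked, and still so for the second after the job is handed in, with the robot touching nothing.
Of nut0, nut1, nut2, nut3, nut4 only 3 to 5 are there at a start; the rules pass over those that are not, and their reading is None.
At some moment in a run one of nut0, nut1, nut2, nut3, nut4 may be knocked a few centimetres aside while the robot is not near it.
Once in a run the grip may slacken for a moment while it holds something.
It also fails if it takes over 208 s, if anything falls off the work surface, if the arm or the gripper's body presses on something with over 40 N, if the wrist force passes 120 N, or if a joint passes its speed limit or range.

## Working session

There is one attempt and no reset: what is moved stays moved. The work goes in short steps, Python scripts to look and compute and a tool call to move; the robot and the scene stay as the last step left them, time stands still between calls to the robot, and variables do not carry over. Pictures are saved under pics/ and viewed, and the job is handed in when it is done.

Besides the shell and the picture viewer there is one more tool, called after "Emit:" as name(argument=value, ...) on one line, values as JSON. step_arm: Moves the arm, as the interface text tells. Shift numbers are shares of 0.04 m and turn numbers shares of 6 degrees, none past 1 either way. Its arguments: {"type":"object","properties":{"offset":{"type":"array"},"delta_rot":{"type":"array"},"hand":{"type":"number"},"newtons":{"type":"number"}},"required":["offset","delta_rot"]}

```bash
ls; mkdir -p pics; python3 - <<'E'
from rig import *
import cv2
o=get_obs()
for k,v in o.items(): print(k,v)
for n in ["scene","side","wrist"]:
    im=capture(n); cv2.imwrite(f"pics/{n}0.png",im[:,:,::-1])
    print(n,camera_info(n))
E
```

```text
pics
time_s 0.0
qpos [69.97152824 21.99125185  2.50960823 91.64978683 -1.02504357 66.53208832
 -2.85804697]
joint_vel [ 0.06684256 -0.05495137 -0.04990979  0.0489454  -0.03875076  0.02206128
 -0.03747442]
joint_torque [ 1.26156947e-04 -4.33460712e+01  1.02480009e+00 -2.49514246e+01
  1.06587633e-02  1.13765686e-02  1.83684739e-05]
position [ 161.66790755 -628.49295148  193.48895432]
eef_rot [[ 9.68441942e-01  2.49238010e-01 -7.87140620e-04]
 [ 2.49239215e-01 -9.68438701e-01  2.50921407e-03]
 [-1.36905920e-04 -2.62621445e-03 -9.99996542e-01]]
wrist_force [-0.0088594   0.11490866 -0.51530034]
torque [-0.01638719 -0.05361211 -0.03560194]
gripper_width 85.3004836576886
scene {'camera_matrix': array([[381.40024333,   0.        , 315.17032517],
       [  0.        , 381.40024333, 199.17642398],
       [  0.        ,   0.        ,   1.        ]]), 'rvec': array([ 1.29696256,  2.14340867, -1.01301937]), 'tvec': array([ 254.13084025, -251.74940424, 1691.66700223])}
side {'camera_matrix': array([[371.33995862,   0.        , 318.30054562],
       [  0.        , 371.33995862, 198.59002227],
       [  0.        ,   0.        ,   1.        ]]), 'rvec': array([ 2.24287559, -0.60557104,  0.24815898]), 'tvec': array([-469.68182467,  289.03952768,  777.2622283 ])}
wrist {'camera_matrix': array([[312.38370493,   0.        , 319.43874377],
       [  0.        , 312.38370493, 198.36025926],
       [  0.        ,   0.        ,   1.        ]]), 'T_tool_cam': array([[ 1.20976718e-04, -9.64358274e-01, -2.64599895e-01,
         6.64483504e+01],
       [ 9.99999656e-01,  3.33739426e-04, -7.59137488e-04,
         3.85938846e-01],
       [ 8.20387935e-04, -2.64599712e-01,  9.64357983e-01,
        -1.78562533e+02],
       [ 0.00000000e+00,  0.00000000e+00,  0.00000000e+00,
         1.00000000e+00]])}
```

View pics/scene0.png

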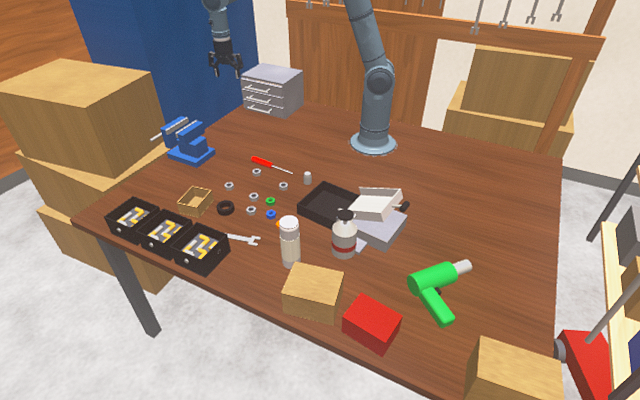

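View pics/side0.png

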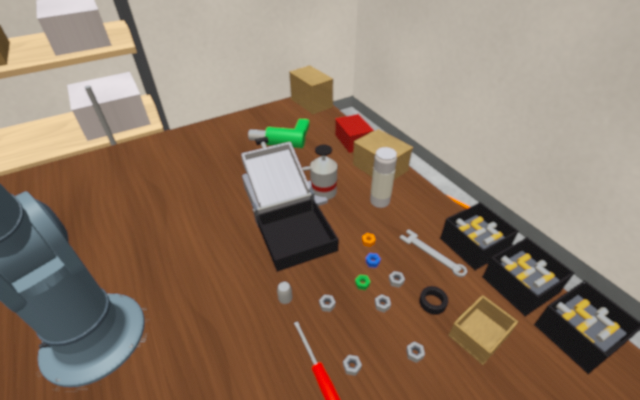

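View pics/wrist0.png

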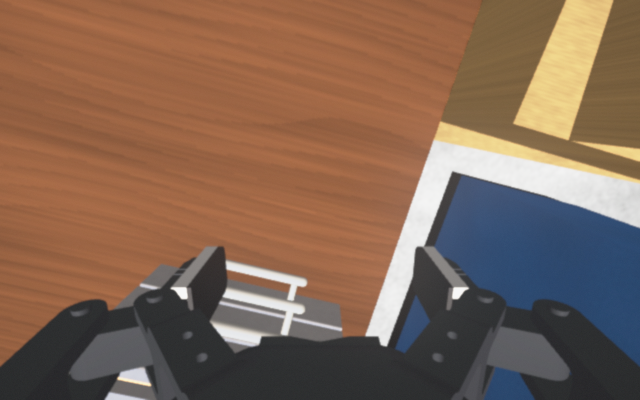

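Five steel nuts show at scene pixels (229,185), (256,172), (283,185), (253,196), (251,210). In the side view they are at (416,351), (352,364), (327,302), (383,303), (397,279). The green, blue and orange ones beside them are look-alikes. The pan is part tipped next to the black tray.

```bash
cat > h.py <<'E'
from rig import *
import numpy as np, cv2
from scipy.spatial.transform import Rotation as R
def cam(n,obs=None):
    c=camera_info(n);K=c['camera_matrix']
    if n=='wrist':
        obs=obs or get_obs()
        T=np.eye(4);T[:3,:3]=obs['eef_rot'];T[:3,3]=obs['position']
        W=T@c['T_tool_cam'];M=np.linalg.inv(W);return K,M[:3,:3],M[:3,3]
    return K,cv2.Rodrigues(np.array(c['rvec']))[0],np.array(c['tvec'])
def onplane(n,uv,z,obs=None):
    K,Rm,t=cam(n,obs);d=Rm.T@np.linalg.inv(K)@np.array([uv[0],uv[1],1.]);o=-Rm.T@t
    return o+d*(z-o[2])/d[2]
def proj(n,p,obs=None):
    K,Rm,t=cam(n,obs);q=(K@(Rm@np.asarray(p,float).reshape(-1,3).T+t[:,None])).T
    return q[:,:2]/q[:,2:]
def tri(uvs,names):
    A=[];b=[]
    for uv,n in zip(uvs,names):
        K,Rm,t=cam(n);d=Rm.T@np.linalg.inv(K)@np.array([uv[0],uv[1],1.]);d/=np.linalg.norm(d);o=-Rm.T@t
        P=np.eye(3)-np.outer(d,d);A.append(P);b.append(P@o)
    return np.linalg.lstsq(np.vstack(A),np.hstack(b),rcond=None)[0]
def snap(n,f,crop=None,s=1):
    o=get_obs();im=capture(n)[:,:,::-1]
    if crop: x0,y0,x1,y1=crop;im=im[y0:y1,x0:x1]
    if s!=1: im=cv2.resize(im,None,fx=s,fy=s,interpolation=cv2.INTER_CUBIC)
    cv2.imwrite('pics/'+f,im);return o
E
python3 - <<'E'
from h import *
np.set_printoptions(precision=1,suppress=True)
for n in ['side','scene']:
    for name in ['nut0','tray_in','pan_in','pan_handle','plunger_top','socket']:
        for d in silhouettes(name,n):
            z={'nut0':8,'plunger_top':153,'socket':22}.get(name,45)
            print(n,name,round(d['conf'],2),d['point'],d['region'].sum(),onplane(n,d['point'],z))
E
python3 - <<'E'
import cv2
a=cv2.imread('pics/side0.png')[130:390,220:480];cv2.imwrite('pics/sidec.png',cv2.resize(a,None,fx=2.3,fy=2.3,interpolation=cv2.INTER_CUBIC))
a=cv2.imread('pics/scene0.png')[150:260,200:420];cv2.imwrite('pics/scenec.png',cv2.resize(a,None,fx=3.6,fy=3.6,interpolation=cv2.INTER_CUBIC))
E
```

```text
side nut0 0.75 [324.0, 374.7] 709 [ 375.2 -312.     8. ]
side nut0 0.66 [367.8, 240.0] 147 [643.7 -77.7   8. ]
side nut0 0.64 [327.0, 304.3] 233 [ 457.6 -185.     8. ]
side nut0 0.55 [374.2, 259.7] 161 [ 620.1 -137.6    8. ]
side nut0 0.5 [361.3, 281.9] 179 [ 556.1 -174.8    8. ]
side nut0 0.47 [381.0, 302.6] 200 [ 562.4 -241.5    8. ]
side nut0 0.43 [395.7, 278.9] 183 [ 629.7 -208.4    8. ]
side tray_in 0.92 [292.3, 199.9] 8746 [529.5 120.4  45. ]
side pan_in 0.96 [274.3, 172.3] 3245 [538.4 256.4  45. ]
side pan_handle 0.74 [274.3, 174.1] 3148 [534.8 248.6  45. ]
side plunger_top 0.7 [323.5, 152.5] 199 [638.5 136.5 153. ]
side plunger_top 0.34 [275.2, 171.6] 3153 [492.6 127.9 153. ]
side socket 0.64 [284.2, 293.7] 279 [ 385.  -121.7   22. ]
side socket 0.55 [324.6, 377.1] 619 [ 371.1 -321.2   22. ]
scene nut0 0.58 [269.3, 201.5] 84 [ 562.3 -176.9    8. ]
scene nut0 0.45 [255.5, 195.9] 55 [ 558.7 -239.1    8. ]
scene nut0 0.43 [249.4, 209.5] 99 [ 631.2 -214.8    8. ]
scene nut0 0.42 [256.7, 174.4] 32 [ 445.7 -311.6    8. ]
scene nut0 0.27 [309.8, 176.3] 81 [ 361.  -120.6    8. ]
scene tray_in 0.66 [357.3, 216.1] 5565 [527.9 147.4  45. ]
scene tray_in 0.51 [343.8, 216.1] 215 [548.3 108.1  45. ]
scene pan_in 0.91 [375.6, 205.2] 1364 [448.5 180.9  45. ]
scene pan_handle 0.85 [377.2, 199.0] 1419 [414.9 174.   45. ]
scene pan_handle 0.35 [253.6, 173.1] 63 [ 484.8 -294.2   45. ]
scene plunger_top 0.59 [346.8, 215.8] 180 [654.  160.7 153. ]
```

View pics/sidec.png

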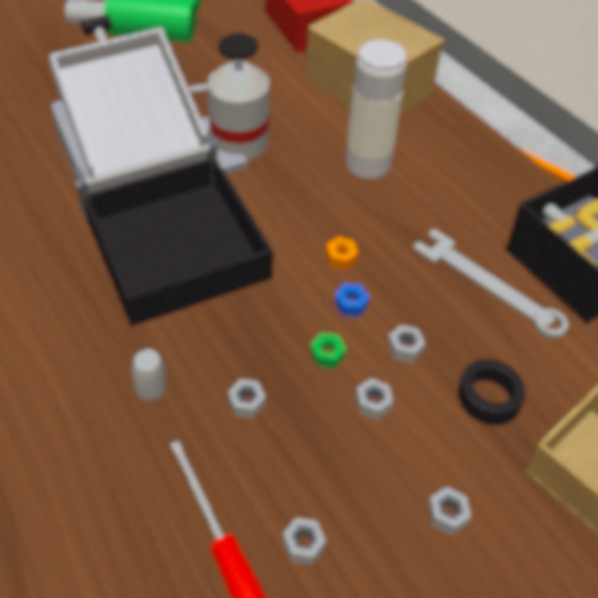

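View pics/scenec.png

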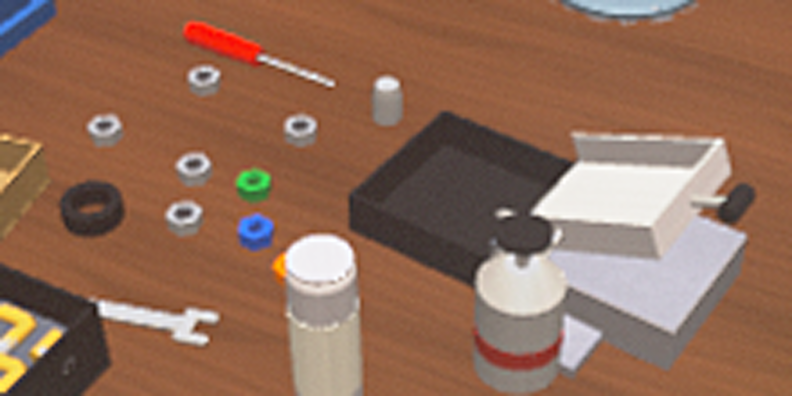

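```bash
python3 - <<'E'
import cv2
a=cv2.imread('pics/side0.png')[135:275,235:345];cv2.imwrite('pics/sidec2.png',cv2.resize(a,None,fx=5,fy=5*.85,interpolation=cv2.INTER_CUBIC))
a=cv2.imread('pics/scene0.png')[175:260,290:420];cv2.imwrite('pics/scenec2.png',cv2.resize(a,None,fx=6,fy=6,interpolation=cv2.INTER_CUBIC))
E
```

```text
(no output)
```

View pics/sidec2.png

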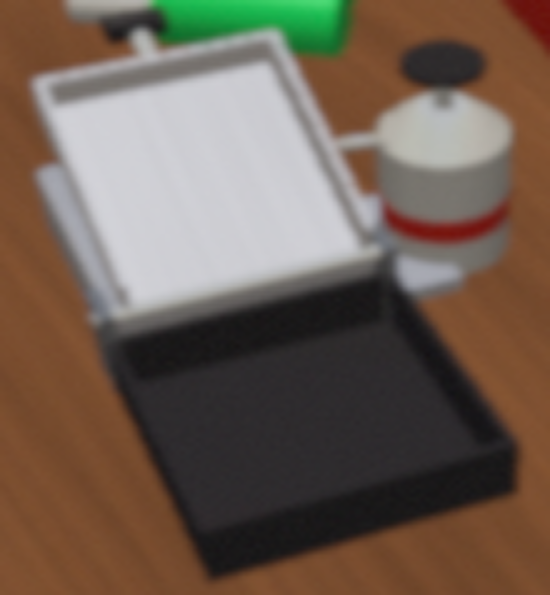

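View pics/scenec2.png

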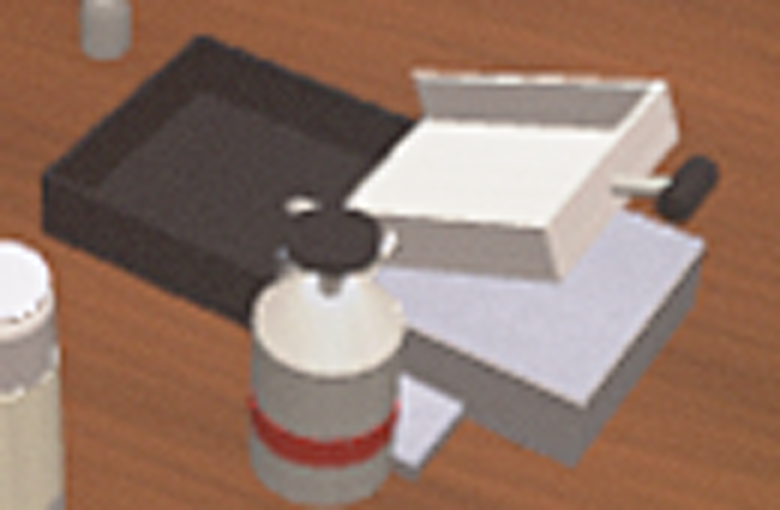

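```bash
python3 - <<'E'
from h import *
from scipy.optimize import least_squares
np.set_printoptions(precision=1,suppress=True)
O=lambda s:(lambda x,y:(235+x/5,135+y/4.25)) if s=='side' else (lambda x,y:(290+x/6,175+y/6))
S=O('side');C=O('scene')
def pts(p):
    hx,hy,yaw,t,tc,px,e=p
    c,s=np.cos(yaw),np.sin(yaw)
    def W(q): return np.array([hx+c*q[0]-s*q[1],hy+s*q[0]+c*q[1],58+q[2]])
    def P(q): # pan frame rel. hinge, tilt lifts -x
        x,y,z=q;return W([x*np.cos(t)+z*np.sin(t),y,-x*np.sin(t)+z*np.cos(t)])
    return W,P
def res(p):
    W,P=pts(p);tc=p[4];px=p[5];e=p[6];r=[]
    def a(n,w,uv): r.extend(proj(n,w)[0]-uv)
    T=82
    # which y sign: +y is the pump side
    a('side',W([tc+T,-T,-13]),S(205,535)) ;a('side',W([tc+T,T,-13]),S(517,450))
    a('scene',W([tc+T,T,-13]),C(43,178)) ;a('scene',W([tc+T,-T,-13]),C(203,38))
    a('side',P([-196,0,14]),S(135,22)) ;a('scene',P([-196,0,14]),C(688,188))
    a('side',W([px,138,95]),S(443,65)) ;a('scene',W([px,138,95]),C(337,237))
    b=e-156
    a('side',P([b,-69,34]),S(33,82)) ;a('side',P([b,69,34]),S(275,32))
    a('scene',P([b,-69,34]),C(665,82)) ;a('scene',P([b,69,34]),C(548,228))
    return np.array(r)
best=None
for y0 in np.radians([-120,-80,-30,30,100]):
    f=least_squares(res,[530,190,y0,.5,90,0,0],x_scale=[100,100,.3,.3,100,100,30])
    if best is None or f.cost<best.cost: best=f
p=best.x;print(best.cost,p,np.degrees(p[2]));print(best.fun.reshape(-1,4))
W,P=pts(p);print('handle now',P([-196,0,14]),'plunger',W([p[5],138,95]),'tray',W([p[4],0,-53]))
print('panc lvl',W([p[6]-76,0,4]),'handle lvl',W([-196,0,14]))
np.save('stand.npy',p)
# nuts
sd=[(327,302),(352,364),(416,351),(383,303),(397,279)];sc=[(283,185),(256,172),(229,185),(253,196),(251,210)]
for a_,b_ in zip(sd,sc): print(onplane('side',a_,8),onplane('scene',b_,8),tri([a_,b_],['side','scene']))
E
```

```text
Traceback (most recent call last):
  File "h.py", line 15, in proj
    K,Rm,t=cam(n,obs);q=(K@(Rm@np.asarray(p,float).reshape(-1,3).T+t[:,None])).T
           ~~~^^^^^^^
  File "h.py", line 5, in cam
    c=camera_info(n);K=c['camera_matrix']
ValueError: time passes only in moves, steps and waits
```

```bash
python3 - <<'E'
import re
s=open('h.py').read()
s=s.replace("def cam(n,obs=None):\n    c=camera_info(n)","""import os,pickle
if not os.path.exists('cams.pkl'): pickle.dump({n:camera_info(n) for n in ['scene','side','wrist']},open('cams.pkl','wb'))
CI=pickle.load(open('cams.pkl','rb'))
def cam(n,obs=None):
    c=CI[n]""")
open('h.py','w').write(s)
E
cat > fit.py <<'E'
from h import *
from scipy.optimize import least_squares
np.set_printoptions(precision=1,suppress=True)
O=lambda s:(lambda x,y:(235+x/5,135+y/4.25)) if s=='side' else (lambda x,y:(290+x/6,175+y/6))
S=O('side');C=O('scene')
def pts(p):
    hx,hy,yaw,t,tc,px,e=p
    c,s=np.cos(yaw),np.sin(yaw)
    def W(q): return np.array([hx+c*q[0]-s*q[1],hy+s*q[0]+c*q[1],58+q[2]])
    def P(q):
        x,y,z=q;return W([x*np.cos(t)+z*np.sin(t),y,-x*np.sin(t)+z*np.cos(t)])
    return W,P
def res(p):
    W,P=pts(p);tc=p[4];px=p[5];e=p[6];r=[]
    def a(n,w,uv): r.extend(proj(n,w)[0]-uv)
    T=82
    a('side',W([tc+T,-T,-13]),S(205,535)) ;a('side',W([tc+T,T,-13]),S(517,450))
    a('scene',W([tc+T,T,-13]),C(43,178)) ;a('scene',W([tc+T,-T,-13]),C(203,38))
    a('side',P([-196,0,14]),S(135,22)) ;a('scene',P([-196,0,14]),C(688,188))
    a('side',W([px,138,95]),S(443,65)) ;a('scene',W([px,138,95]),C(337,237))
    b=e-156
    a('side',P([b,-69,34]),S(33,82)) ;a('side',P([b,69,34]),S(275,32))
    a('scene',P([b,-69,34]),C(665,82)) ;a('scene',P([b,69,34]),C(548,228))
    return np.array(r)
best=None
for y0 in np.radians([-120,-80,-30,30,100]):
    f=least_squares(res,[530,190,y0,.5,90,0,0],x_scale=[100,100,.3,.3,100,100,30])
    if best is None or f.cost<best.cost: best=f
p=best.x;print(best.cost,p,np.degrees(p[2:4]));print(best.fun.reshape(-1,4))
W,P=pts(p);print('handle now',P([-196,0,14]),'plunger',W([p[5],138,95]),'tray',W([p[4],0,-53]))
print('panc lvl',W([p[6]-76,0,4]),'handle lvl',W([-196,0,14]))
np.save('stand.npy',p)
sd=[(327,302),(352,364),(416,351),(383,303),(397,279)];sc=[(283,185),(256,172),(229,185),(253,196),(251,210)]
for a_,b_ in zip(sd,sc): print(onplane('side',a_,8),onplane('scene',b_,8),tri([a_,b_],['side','scene']))
E
python3 fit.py
```

```text
10.415748216370865 [503.5 116.2  -1.7   0.4  89.5 -53.8   1.7] [-97.   20.8]
[[-1.  -0.7  0.5 -2. ]
 [-1.2 -1.5 -1.1 -1.8]
 [-0.4  0.4  0.2  0.5]
 [-0.4 -1.7 -0.9 -1. ]
 [ 0.1 -0.5 -0.3 -0.4]
 [-0.1  0.1 -0.9 -0.2]]
handle now [525.3 293.1 140.8] plunger [647.  152.7 153. ] tray [492.5  27.4   5. ]
panc lvl [512.6 190.   62. ] handle lvl [527.5 310.8  72. ]
[ 460.6 -180.1    8. ] [ 456.6 -184.2    8. ] [ 459.7 -181.8   11. ]
[ 432.3 -321.8    8. ] [ 433.5 -323.3    8. ] [ 432.9 -322.6    8.1]
[ 556.2 -364.2    8. ] [ 550.7 -365.9    8. ] [ 554.2 -364.2   10.8]
[ 565.6 -244.5    8. ] [ 563.4 -246.9    8. ] [ 564.9 -245.4    9.7]
[ 632.2 -210.1    8. ] [ 630.8 -208.3    8. ] [ 631.5 -209.2    7.9]
```

```bash
cat >> h.py <<'E'
def Rdown(deg): # tool y world angle, z down
    a=np.radians(deg);y=np.array([np.cos(a),np.sin(a),0]);z=np.array([0,0,-1.]);return np.c_[np.cross(y,z),y,z]
def plan(tgt,deg,n=None):
    o=get_obs();Rc=np.array(o['eef_rot']);p=np.array(o['position'])
    rv=R.from_matrix(Rc.T@Rdown(deg)).as_rotvec(degrees=True)
    d=np.array(tgt)-p
    nn=int(np.ceil(max(np.abs(rv).max()/6,np.linalg.norm(d)/40)-.02)) if n is None else n
    nn=max(nn,1);off=[];rot=[];Rk=Rc
    for k in range(nn):
        off.append([float(v) for v in np.round(Rk.T@d/nn/40,2)]);rot.append([float(v) for v in np.round(rv/nn/6,2)])
        Rk=Rk@R.from_rotvec(rv/nn,degrees=True).as_matrix()
    print('t',round(o['time_s'],2),'p',p.round(1),'yaw',round(float(np.degrees(np.arctan2(Rc[1,1],Rc[0,1]))),1),'tilt',round(float(np.degrees(np.arccos(-Rc[2,2]))),2),'w',round(o['gripper_width'],1),'F',np.round(o['wrist_force'],1),'n',nn)
    print('tool delta total (units)',(Rc.T@d/40).round(2),(rv/6).round(2));print(off);print(rot)
E
python3 -c "
from h import *
plan([515,-265,290],-7)"
```

```text
t 0.75 p [ 162.  -629.5  194.9] yaw -75.6 tilt 0.0 w 85.3 F [-0.1 -0.2 -0.2] n 13
tool delta total (units) [10.82 -6.63 -2.38] [  0.     0.   -11.43]
[[0.83, -0.51, -0.18], [0.88, -0.43, -0.18], [0.91, -0.35, -0.18], [0.94, -0.26, -0.18], [0.96, -0.18, -0.18], [0.97, -0.09, -0.18], [0.98, 0.0, -0.18], [0.97, 0.09, -0.18], [0.96, 0.18, -0.18], [0.94, 0.27, -0.18], [0.91, 0.35, -0.18], [0.87, 0.44, -0.18], [0.83, 0.51, -0.18]]
[[0.0, 0.0, -0.88], [0.0, 0.0, -0.88], [0.0, 0.0, -0.88], [0.0, 0.0, -0.88], [0.0, 0.0, -0.88], [0.0, 0.0, -0.88], [0.0, 0.0, -0.88], [0.0, 0.0, -0.88], [0.0, 0.0, -0.88], [0.0, 0.0, -0.88], [0.0, 0.0, -0.88], [0.0, 0.0, -0.88], [0.0, 0.0, -0.88]]
```

Emit:
step_arm(offset=[[0.83,-0.51,-0.18],[0.88,-0.43,-0.18],[0.91,-0.35,-0.18],[0.94,-0.26,-0.18],[0.96,-0.18,-0.18],[0.97,-0.09,-0.18],[0.98,0,-0.18],[0.97,0.09,-0.18],[0.96,0.18,-0.18],[0.94,0.27,-0.18]], delta_rot=[[0,0,-0.88],[0,0,-0.88],[0,0,-0.88],[0,0,-0.88],[0,0,-0.88],[0,0,-0.88],[0,0,-0.88],[0,0,-0.88],[0,0,-0.88],[0,0,-0.88]], hand=1)

```text
time_s: 2.0
position: [434.9, -346.6, 267.4]
eef_rot: [[0.381, 0.924, 0.0], [0.924, -0.381, -0.0], [-0.0, 0.0, -1.0]]
wrist_force: [0.2, 0.4, -0.4]
gripper_width: 0.1
```

Emit:
step_arm(offset=[[0.91,0.35,-0.18],[0.87,0.44,-0.18],[0.83,0.51,-0.18],[0,0,0]], delta_rot=[[0,0,-0.88],[0,0,-0.88],[0,0,-0.88],[0,0,0]])

```text
time_s: 2.5
position: [518.5, -258.5, 289.6]
eef_rot: [[0.11, 0.994, 0.003], [0.994, -0.11, 0.002], [0.002, 0.003, -1.0]]
wrist_force: [0.3, 0.7, -0.2]
gripper_width: -0.2
```

```bash
python3 -c "
from h import *
o=snap('wrist','w1.png')
plan([526,293,185],-7)"
```

```text
t 2.55 p [ 516.4 -261.4  289. ] yaw -6.6 tilt 0.06 w 0.0 F [ 0.6 -1.6 -0.2] n 15
tool delta total (units) [13.8  -1.35  2.6 ] [ 0.01 -0.    0.07]
[[0.92, -0.09, 0.17], [0.92, -0.09, 0.17], [0.92, -0.09, 0.17], [0.92, -0.09, 0.17], [0.92, -0.09, 0.17], [0.92, -0.09, 0.17], [0.92, -0.09, 0.17], [0.92, -0.09, 0.17], [0.92, -0.09, 0.17], [0.92, -0.09, 0.17], [0.92, -0.09, 0.17], [0.92, -0.09, 0.17], [0.92, -0.1, 0.17], [0.92, -0.1, 0.17], [0.92, -0.1, 0.17]]
[[0.0, -0.0, 0.0], [0.0, -0.0, 0.0], [0.0, -0.0, 0.0], [0.0, -0.0, 0.0], [0.0, -0.0, 0.0], [0.0, -0.0, 0.0], [0.0, -0.0, 0.0], [0.0, -0.0, 0.0], [0.0, -0.0, 0.0], [0.0, -0.0, 0.0], [0.0, -0.0, 0.0], [0.0, -0.0, 0.0], [0.0, -0.0, 0.0], [0.0, -0.0, 0.0], [0.0, -0.0, 0.0]]
```

View pics/w1.png

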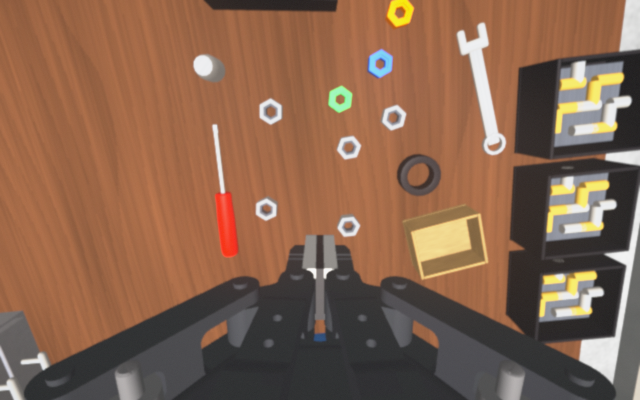

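Five steel nuts at (270,111), (394,117), (348,148), (266,209) and (348,227). The look-alikes are green (340,99), blue (380,63) and orange (400,12). Next I go above the handle.

Emit:
step_arm(offset=[[0.92,-0.09,0.1],[0.92,-0.09,0.1],[0.92,-0.09,0.1],[0.92,-0.09,0.1],[0.92,-0.09,0.1],[0.92,-0.09,0.1],[0.92,-0.09,0.1],[0.92,-0.09,0.1],[0.92,-0.09,0.1],[0.92,-0.09,0.1]], delta_rot=[[0,0,0],[0,0,0],[0,0,0],[0,0,0],[0,0,0],[0,0,0],[0,0,0],[0,0,0],[0,0,0],[0,0,0]])

```text
time_s: 3.8
position: [523.1, 104.6, 248.1]
eef_rot: [[0.123, 0.992, -0.0], [0.992, -0.123, -0.001], [-0.001, -0.0, -1.0]]
wrist_force: [-0.1, -0.0, -0.2]
gripper_width: 0.2
```

Emit:
step_arm(offset=[[0.92,-0.09,0.1],[0.92,-0.09,0.1],[0.92,-0.1,0.1],[0.92,-0.1,0.1],[0.92,-0.1,0.1],[0,0,0.2],[0,0,0.2],[0,0,0]], delta_rot=[[0,0,0],[0,0,0],[0,0,0],[0,0,0],[0,0,0.07],[0,0,0],[0,0,0],[0,0,0]])

```text
time_s: 4.8
position: [526.5, 287.1, 211.0]
eef_rot: [[0.131, 0.991, -0.002], [0.991, -0.131, -0.003], [-0.003, -0.001, -1.0]]
wrist_force: [0.6, 0.2, 0.1]
gripper_width: -0.2
```

```bash
python3 -c "
from h import *
o=snap('wrist','w2.png');snap('side','s2.png',(200,60,400,280),2.5)
plan([526,293,185],-7)
print(proj('wrist',[[525.3,293.1,140.8]],o))"
```

```text
t 4.9 p [527.  288.3 212.3] yaw -7.5 tilt 0.07 w 0.3 F [ 0.   0.4 -0.8] n 1
tool delta total (units) [ 0.12 -0.04  0.68] [ 0.    0.01 -0.09]
[[0.12, -0.04, 0.68]]
[[0.0, 0.01, -0.09]]
[[316.86924581 189.18851933]]
```

View pics/w2.png

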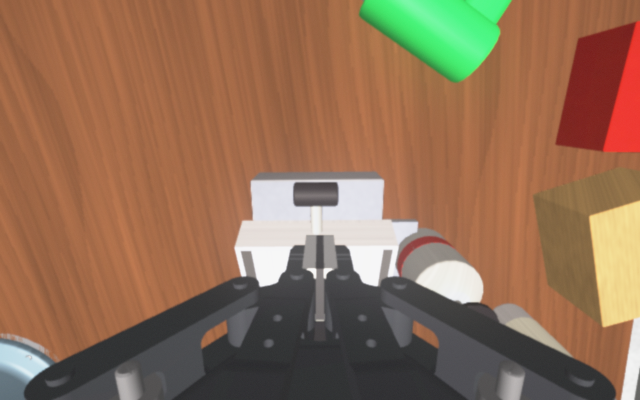

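View pics/s2.png

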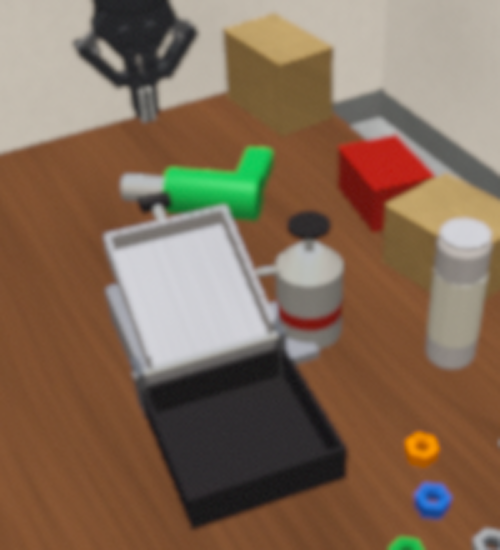

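Emit:
step_arm(offset=[[0.05,-0.04,0.7],[0,0,0.5],[0.05,0,0.4],[0.1,0,0.4],[0.1,0,0.4],[0.1,0,0.4],[0,0,0]], delta_rot=[[0,0,-0.09],[0,0,0],[0,0,0],[0,0,0],[0,0,0],[0,0,0],[0,0,0]])

```text
time_s: 5.78
position: [526.7, 308.8, 100.1]
eef_rot: [[0.117, 0.993, 0.001], [0.993, -0.117, 0.003], [0.003, 0.0, -1.0]]
wrist_force: [-0.1, 1.9, 1.3]
gripper_width: 0.2
```

Emit:
step_arm(offset=[[0.05,0,0.2],[0.03,0,0.15],[0,0,0.1],[0,0,0]], delta_rot=[[0,0,0],[0,0,0],[0,0,0],[0,0,0]])

```text
time_s: 6.28
position: [527.7, 314.3, 84.0]
eef_rot: [[0.116, 0.993, 0.004], [0.993, -0.116, 0.007], [0.008, 0.003, -1.0]]
wrist_force: [0.5, 5.7, 2.9]
gripper_width: 0.1
```

```bash
python3 -c "
from h import *
o=snap('wrist','w3.png');snap('side','s3.png',(200,60,400,280),2.5)
plan([526,305,80],-7)"
```

```text
t 6.38 p [527.7 314.1  84. ] yaw -6.7 tilt 0.46 w 0.3 F [0.9 5.7 2.8] n 1
tool delta total (units) [-0.23 -0.02  0.1 ] [ 0.02 -0.07  0.05]
[[-0.23, -0.02, 0.1]]
[[0.02, -0.07, 0.05]]
```

View pics/s3.png

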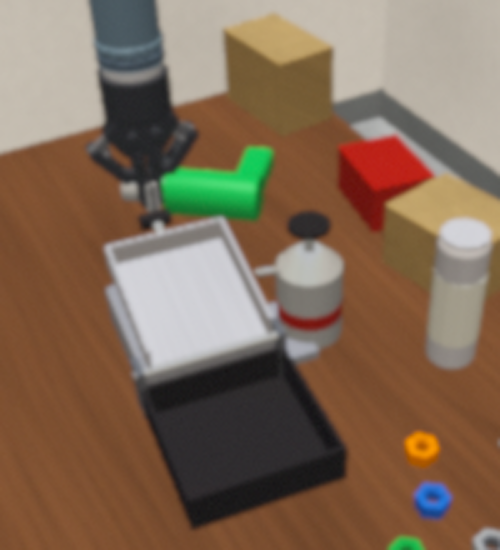

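The fingertips slid off behind the handle, so the pan is only partly down. I'll lift and press nearer the centre.

Emit:
step_arm(offset=[[0.1,0,-0.8],[0,0,-0.8],[-0.5,0,0],[0,0,0]], delta_rot=[[0,0,0],[0,0,0],[0,0,0.05],[0,0,0]])

```text
time_s: 6.88
position: [525.0, 288.6, 144.5]
eef_rot: [[0.128, 0.992, -0.002], [0.992, -0.128, -0.005], [-0.006, -0.001, -1.0]]
wrist_force: [0.7, -0.8, 0.0]
gripper_width: 0.1
```

```bash
python3 -c "
from h import *
o=snap('wrist','w4.png')
plan([526,300,125],-7)
for t in [.1,.15,.2,.25,.3]:
    p=np.load('stand.npy').copy();p[3]=t
    hx,hy,yaw=p[:3];x,z=-196*np.cos(t)+14*np.sin(t),196*np.sin(t)+14*np.cos(t)
    q=[hx+np.cos(yaw)*x,hy+np.sin(yaw)*x,58+z];print(t,np.round(q),proj('wrist',[q],o).round())"
```

```text
t 6.92 p [524.6 289.9 144.3] yaw -7.3 tilt 0.28 w -0.1 F [-0.1 -0.4  0.1] n 1
tool delta total (units) [0.26 0.   0.48] [-0.02  0.04 -0.05]
[[0.26, 0.0, 0.48]]
[[-0.02, 0.04, -0.05]]
0.1 [527. 308.  91.] [[319. 176.]]
0.15 [527. 306. 101.] [[319. 182.]]
0.2 [527. 304. 111.] [[319. 188.]]
0.25 [526. 301. 120.] [[319. 195.]]
0.3 [526. 298. 129.] [[319. 204.]]
```

View pics/w4.png

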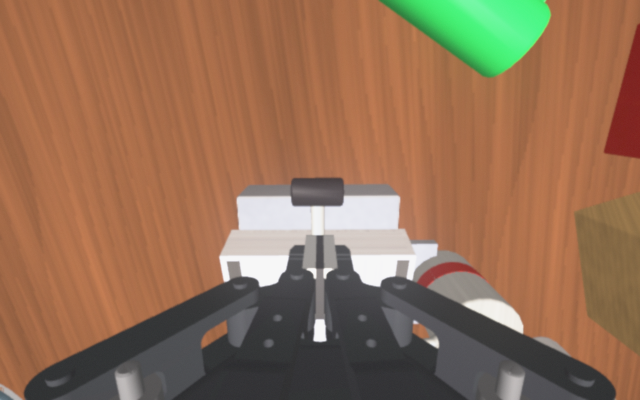

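Emit:
step_arm(offset=[[0.28,0,0.3],[0,0,0.3],[0,0,0]], delta_rot=[[-0.02,0.04,-0.05],[0,0,0],[0,0,0]])

```text
time_s: 7.3
position: [524.6, 304.4, 119.9]
eef_rot: [[0.117, 0.993, -0.002], [0.993, -0.117, 0.002], [0.002, -0.002, -1.0]]
wrist_force: [-1.1, 0.3, 0.3]
gripper_width: 0.3
```

Emit:
step_arm(offset=[[0.04,0,0.2],[0.02,0,0.2],[0.02,0,0.2],[0.02,0,0.2],[0.02,0,0.2],[0,0,0]], delta_rot=[[0,0,0],[0,0,0],[0,0,0],[0,0,0],[0,0,0],[0,0,0]])

```text
time_s: 8.05
position: [527.0, 309.8, 82.1]
eef_rot: [[0.118, 0.993, 0.002], [0.993, -0.118, 0.004], [0.004, 0.002, -1.0]]
wrist_force: [-0.2, 0.6, -0.3]
gripper_width: -0.3
```

```bash
python3 -c "
from h import *
snap('side','s5.png',(200,60,400,280),2.5)
plan([526,304,80],-7)"
```

```text
t 8.1 p [527.  309.6  82.2] yaw -6.8 tilt 0.24 w -0.1 F [-0.7 -0.1 -0.9] n 1
tool delta total (units) [-0.14 -0.01  0.06] [ 0.02 -0.04  0.03]
[[-0.14, -0.01, 0.06]]
[[0.02, -0.04, 0.03]]
```

View pics/s5.png

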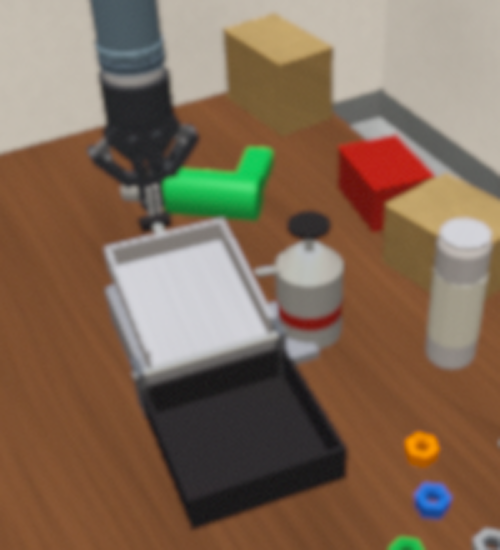

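```bash
python3 -c "
from h import *
p=np.load('stand.npy')
hx,hy,yaw=p[:3];e=p[6]
for t in [0,.1,.15,.2,.25,.3,.363]:
    def P(x,y,z):
        X=x*np.cos(t)+z*np.sin(t);Z=-x*np.sin(t)+z*np.cos(t)
        return [hx+np.cos(yaw)*X-np.sin(yaw)*y,hy+np.sin(yaw)*X+np.cos(yaw)*y,58+Z]
    print(t,((proj('side',[P(e-156,-69,34),P(e-156,69,34),P(-196,0,14)])-[200,60])*2.5).round(), np.round(P(-196,0,14)))
snap('scene','c5.png',(320,140,460,260),5)
"
```

```text
0 [[106. 262.]
 [221. 233.]
 [156. 242.]] [527. 311.  72.]
0.1 [[105. 253.]
 [221. 224.]
 [155. 230.]] [527. 308.  91.]
0.15 [[105. 249.]
 [221. 220.]
 [155. 224.]] [527. 306. 101.]
0.2 [[105. 245.]
 [222. 216.]
 [154. 218.]] [527. 304. 111.]
0.25 [[104. 242.]
 [222. 213.]
 [154. 213.]] [526. 301. 120.]
0.3 [[104. 238.]
 [223. 209.]
 [154. 208.]] [526. 298. 129.]
0.363 [[104. 234.]
 [224. 205.]
 [154. 201.]] [525. 293. 141.]
```

View pics/c5.png

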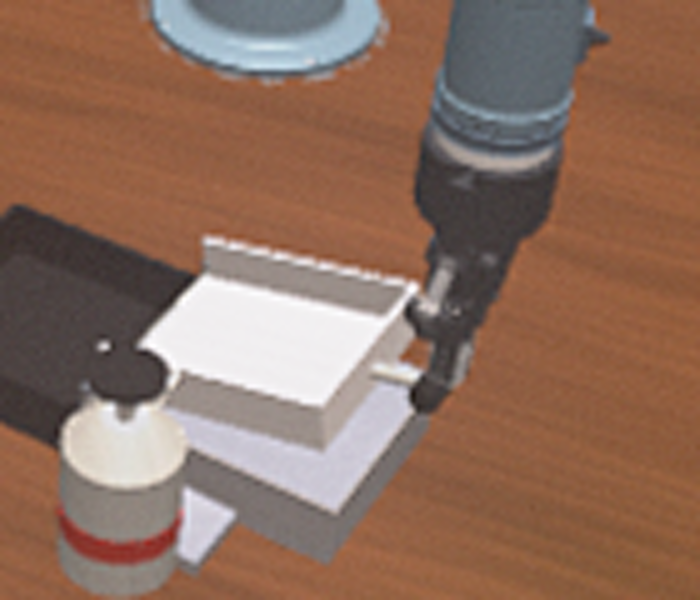

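Emit:
step_arm(offset=[[0.1,0,-0.9],[0,0,-0.9],[-0.6,0,0],[0,0,0]], delta_rot=[[0,0,0],[0,0,0],[0,0,0],[0,0,0]], hand=-0.3)

```text
time_s: 8.65
position: [525.5, 287.0, 154.6]
eef_rot: [[0.122, 0.993, 0.004], [0.993, -0.122, 0.002], [0.002, 0.003, -1.0]]
wrist_force: [-0.7, -0.8, 0.1]
gripper_width: 55.6
```

```bash
python3 -c "
from h import *
o=snap('wrist','w6.png')
d=silhouettes('pan_handle','wrist')
for x in d[:2]: print(x['conf'],x['point'],x['region'].sum())
for z in [95,100,105]: print(onplane('wrist',(318,192),z,o))
plan([526,300,115],-7)"
```

```text
0.56 [318.4, 269.6] 17314
[525.52174005 293.48777952  95.        ]
[525.68526119 294.72840235 100.        ]
[525.84878234 295.96902518 105.        ]
t 8.75 p [524.5 289.2 154. ] yaw -6.9 tilt 0.24 w 55.7 F [-1.1  0.2 -0.5] n 1
tool delta total (units) [0.27 0.   0.98] [ 0.01 -0.04  0.02]
[[0.27, 0.0, 0.98]]
[[0.01, -0.04, 0.02]]
```

View pics/w6.png

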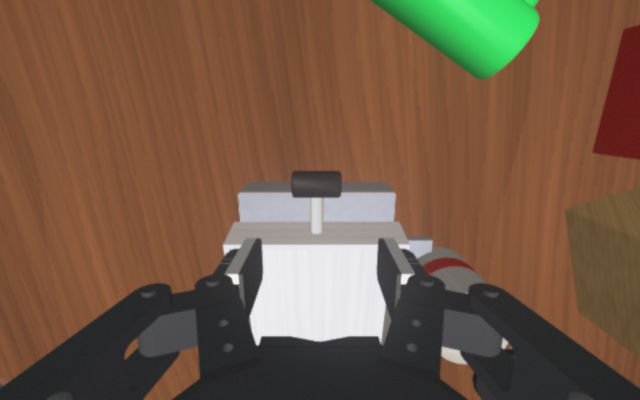

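```bash
python3 -c "
from h import *
o=get_obs()
for z in [90,100,110]: print(onplane('wrist',(316,184),z,o))
# width cue: 36mm handle spans 292..341 px => depth
print(312.4*36/49)
K,Rm,t=cam('wrist',o); C=-Rm.T@t; print(C)
"
```

```text
[523.47237092 301.4257131   90.        ]
[523.84115863 303.61192956 100.        ]
[524.20994635 305.79814601 110.        ]
229.51836734693876
[532.42691705 354.50930382 332.81031542]
```

Emit:
step_arm(offset=[[0.38,0,0],[0,0,0.5],[0,0,0.5],[0,0,0.5],[0,0,0]], delta_rot=[[0,-0.04,0],[0,0,0],[0,0,0],[0,0,0],[0,0,0]])

```text
time_s: 9.38
position: [524.5, 302.7, 91.0]
eef_rot: [[0.119, 0.993, -0.003], [0.993, -0.119, -0.003], [-0.004, -0.003, -1.0]]
wrist_force: [0.6, -0.3, -0.0]
gripper_width: 55.5
```

Emit:
step_arm(offset=[[0,0,0],[0,0,0],[0,0,0],[0,0,0]], delta_rot=[[0,0,0],[0,0,0],[0,0,0],[0,0,0]], hand=1, newtons=30)

```text
time_s: 9.88
position: [526.9, 304.7, 95.1]
eef_rot: [[0.119, 0.993, 0.003], [0.993, -0.119, 0.0], [0.0, 0.003, -1.0]]
wrist_force: [0.3, -0.3, -0.5]
gripper_width: -0.3
```

```bash
python3 -c "
from h import *
o=snap('wrist','w7.png')
plan([526,311,65],-7)"
```

```text
t 9.93 p [526.8 304.7  94.9] yaw -6.8 tilt 0.16 w 0.0 F [-0.2  0.  -0.6] n 1
tool delta total (units) [ 0.15 -0.04  0.75] [ 0.03 -0.    0.03]
[[0.15, -0.04, 0.75]]
[[0.03, -0.0, 0.03]]
```

View pics/w7.png

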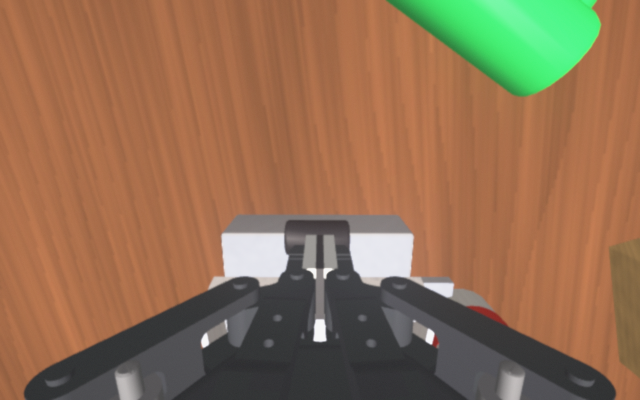

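```bash
python3 -c "
from h import *
o=get_obs()
K,Rm,t=cam('wrist',o); C=-Rm.T@t; print(C.round(1))
for D in [165,176,187]: print(D,(C+Rm.T@(D*np.linalg.inv(K)@[318,236,1])).round(1))
for z in [72,80,90,100]: print(onplane('wrist',(318,236),z,o).round(1))
T=o['position'];print(proj('wrist',[T],o))
im=capture('wrist')[200:330,200:440,::-1];cv2.imwrite('pics/w7c.png',cv2.resize(im,None,fx=3.3,fy=3.3))
im=capture('side')[100:200,230:330,::-1];cv2.imwrite('pics/s7c.png',cv2.resize(im,None,fx=6,fy=6,interpolation=cv2.INTER_CUBIC))
"
```

```text
[534.6 370.7 273.5]
165 [526.7 308.4 119.6]
176 [526.1 304.2 109.4]
187 [525.6 300.1  99.1]
[524.2 289.1  72. ]
[524.6 292.3  80. ]
[525.1 296.4  90. ]
[525.6 300.4 100. ]
[[319.03269538 226.06708951]]
```

View pics/w7c.png

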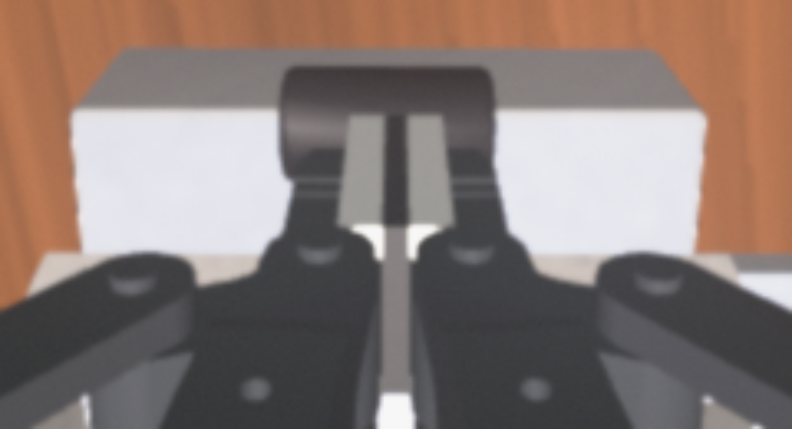

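View pics/s7c.png

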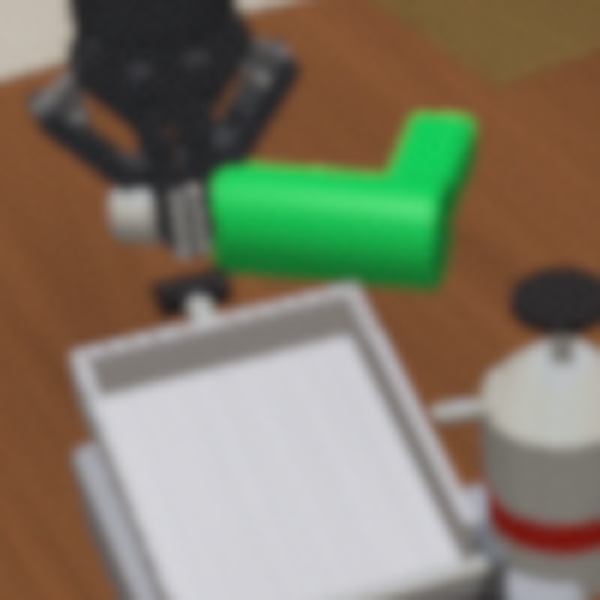

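```bash
python3 -c "
from h import *
o=get_obs();T=np.array(o['position'])
print(proj('side',[T,T+[0,0,10],T-[0,0,30]]),proj('scene',[T]))
im=capture('scene')[150:250,360:460,::-1];cv2.imwrite('pics/c7c.png',cv2.resize(im,None,fx=6,fy=6,interpolation=cv2.INTER_CUBIC))
"
```

```text
[[262.23884841 151.67881197]
 [261.8446936  148.87907093]
 [263.39284527 159.87582569]] [[406.2161054  219.73205857]]
```

View pics/c7c.png

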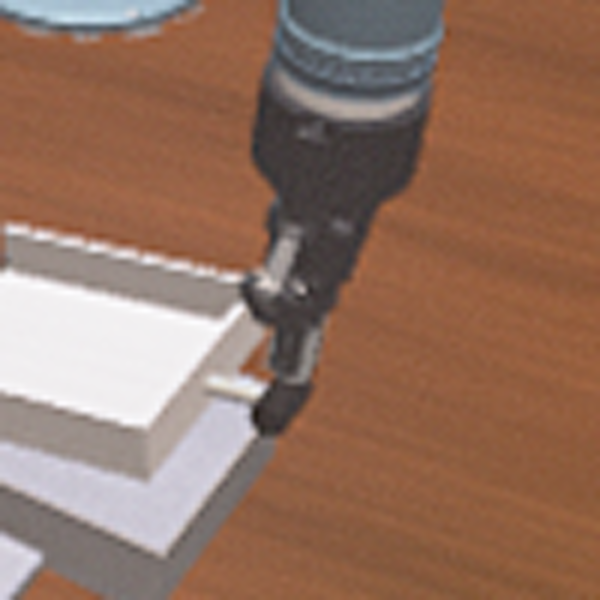

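```bash
python3 -c "
from h import *
o=get_obs();T=np.array(o['position'])
print(T,tri([(261.7,142.8),(409.5,213.3)],['side','scene']))
for d in [0,10,20,30]: print(d,proj('wrist',[T+[0,0,d]],o),proj('side',[T+[0,0,d]]),proj('scene',[T+[0,0,d]]))
# handle triang
print('handle',tri([(262,148.8),(360+283/6,150+402/6)],['side','scene']))
"
```

```text
[526.63510522 304.63334888  94.62977879] [529.11284287 309.62567038 123.5291738 ]
0 [[319.03269538 226.06708951]] [[262.23437447 151.69984126]] [[406.21282018 219.74056114]]
10 [[319.03781334 232.13713478]] [[261.84020123 148.90029494]] [[406.69667083 217.31257326]]
20 [[319.04351029 238.89388228]] [[261.44113606 146.06600461]] [[407.18588425 214.85767468]]
30 [[319.04989037 246.46084827]] [[261.03708734 143.19631944]] [[407.68055011 212.37541553]]
handle [526.58931305 305.15334784 105.35274528]
```

```bash
python3 -c "
from h import *
o=get_obs();T=np.array(o['position']);x=np.array(o['eef_rot'])[:,0]
for d in range(0,80,8): print(d,proj('wrist',[T+[0,0,d],T+11*x+[0,0,d]],o)[:,1].round(1))
"
```

```text
0 [226.1 208.8]
8 [230.9 212.9]
16 [236.1 217.4]
24 [241.8 222.3]
32 [248.1 227.8]
40 [255.  233.8]
48 [262.6 240.4]
56 [271.2 247.8]
64 [280.7 256.2]
72 [291.5 265.6]
```

The camera rays, the wrist picture and the first push all put the real fingertips about 28 mm short of the reported TCP. The handle sits at z≈105, so the tips never went behind it. I'll push on and watch the force.

Emit:
step_arm(offset=[[0.03,0,0.25],[0.03,0,0.25],[0.03,0,0.2],[0.02,0,0.1],[0,0,0]], delta_rot=[[0,0,0],[0,0,0],[0,0,0],[0,0,0],[0,0,0]])

```text
time_s: 10.7
position: [527.1, 309.5, 62.4]
eef_rot: [[0.118, 0.993, 0.002], [0.993, -0.118, 0.0], [0.0, 0.002, -1.0]]
wrist_force: [0.2, 2.1, 3.3]
gripper_width: -0.0
```

Emit:
step_arm(offset=[[0.02,0,0.1],[0,0,0.1],[0,0,0]], delta_rot=[[0,0,0],[0,0,0],[0,0,0]])

```text
time_s: 11.08
position: [526.9, 309.4, 54.0]
eef_rot: [[0.118, 0.993, 0.001], [0.993, -0.118, -0.001], [-0.001, 0.001, -1.0]]
wrist_force: [1.0, 2.2, 3.1]
gripper_width: 0.5
```

```bash
python3 -c "
from h import *
snap('side','s8.png',(230,100,330,200),6)
plan([526,311,50],-7)"
```

```text
t 11.12 p [526.9 309.2  54. ] yaw -6.8 tilt 0.1 w 0.1 F [-0.6  2.3  3.5] n 1
tool delta total (units) [ 0.04 -0.03  0.1 ] [0.01 0.01 0.03]
[[0.04, -0.03, 0.1]]
[[0.01, 0.01, 0.03]]
```

View pics/s8.png

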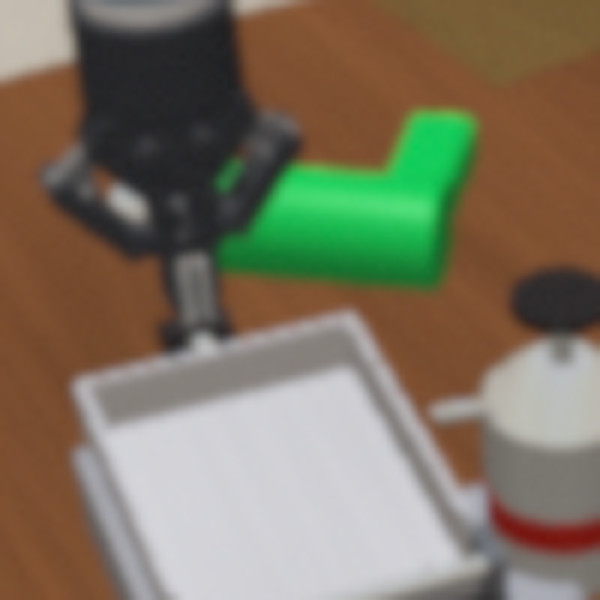

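Emit:
step_arm(offset=[[0,0,0.1],[0,0,0.05],[0,0,0]], delta_rot=[[0,0,0],[0,0,0],[0,0,0]])

```text
time_s: 11.5
position: [527.0, 309.4, 48.1]
eef_rot: [[0.119, 0.993, 0.002], [0.993, -0.119, -0.001], [-0.001, 0.002, -1.0]]
wrist_force: [-0.0, 2.0, 2.7]
gripper_width: -0.1
```

Emit:
step_arm(offset=[[0,0,0.08],[0,0,0]], delta_rot=[[0,0,0],[0,0,0]])

```text
time_s: 11.75
position: [527.1, 309.7, 45.6]
eef_rot: [[0.119, 0.993, 0.002], [0.993, -0.119, -0.001], [-0.001, 0.002, -1.0]]
wrist_force: [-1.6, 1.6, 6.6]
gripper_width: 0.4
```

Emit:
step_arm(offset=[[0,0,0.08],[0,0,0]], delta_rot=[[0,0,0],[0,0,0]])

```text
time_s: 12.0
position: [527.3, 309.7, 45.3]
eef_rot: [[0.119, 0.993, 0.002], [0.993, -0.119, -0.003], [-0.002, 0.003, -1.0]]
wrist_force: [-5.9, -1.5, 19.6]
gripper_width: 0.0
```

```bash
python3 -c "
from h import *
snap('side','s9.png',(230,100,330,200),6)
snap('scene','c9.png',(330,140,430,240),6)
plan([526,311,150],-7)"
```

```text
t 12.1 p [527.3 309.7  45.3] yaw -6.8 tilt 0.2 w 0.1 F [-5.7 -1.4 20.2] n 3
tool delta total (units) [ 0.02 -0.03 -2.62] [0.03 0.02 0.03]
[[0.01, -0.01, -0.87], [0.01, -0.01, -0.87], [0.01, -0.01, -0.87]]
[[0.01, 0.01, 0.01], [0.01, 0.01, 0.01], [0.01, 0.01, 0.01]]
```

View pics/s9.png

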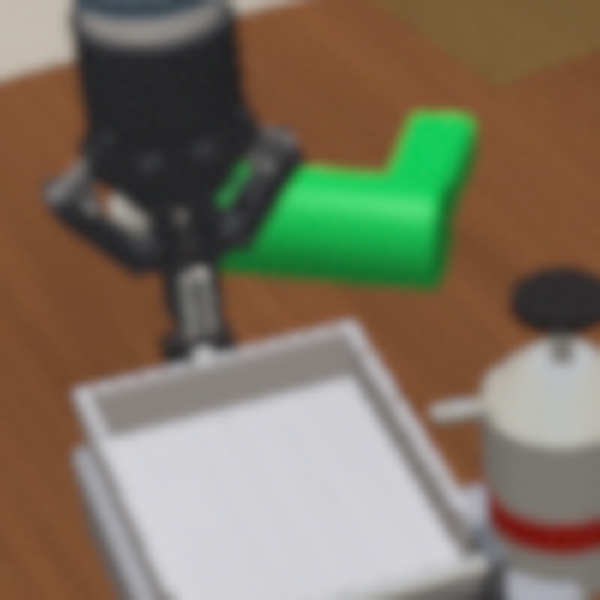

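View pics/c9.png

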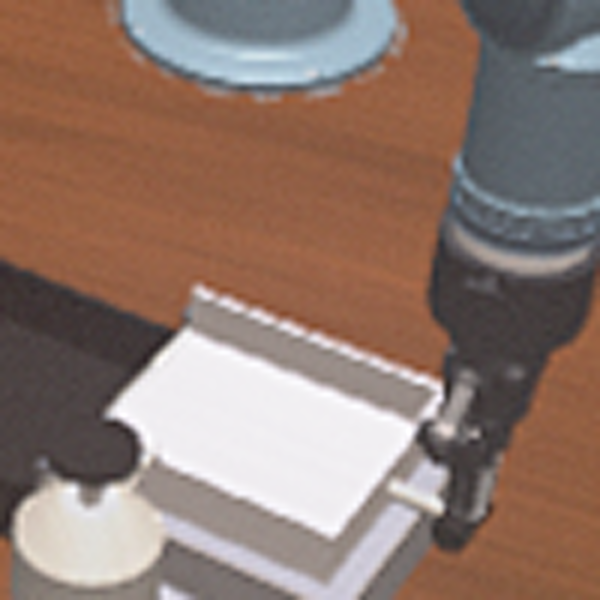

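Pan level: it met a hard stop at 20 N, and its back corners match the level model to under 1 px. Next the nuts.

Emit:
step_arm(offset=[[0,0,-0.9],[0,0,-0.9],[0,0,-1],[0,0,-1],[-0.8,0,-0.6],[-1,0,-0.4],[-1,0,-0.4],[-1,0,-0.4],[-1,0,-0.2],[-1,0,0]], delta_rot=[[0,0,0],[0,0,0],[0,0,0],[0,0,0],[0,0,0],[0,0,0],[0,0,0],[0,0,0],[0,0,0],[0,0,0]])

```text
time_s: 13.35
position: [498.1, 75.8, 273.5]
eef_rot: [[0.121, 0.993, -0.0], [0.993, -0.121, -0.003], [-0.003, 0.0, -1.0]]
wrist_force: [0.0, -0.6, -0.7]
gripper_width: -0.5
```

Emit:
step_arm(offset=[[-1,0,0],[-1,0,0],[-1,0,0],[-1,0,0],[-1,0,0],[-1,0.2,0],[-1,0.3,0],[-1,0.3,0],[-0.5,0.3,0],[0,0,0]], delta_rot=[[0,0,0],[0,0,0],[0,0,0],[0,0,0],[0,0,0],[0,0,0],[0,0,0],[0,0,0],[0,0,0],[0,0,0]], hand=-0.1)

```text
time_s: 14.6
position: [499.9, -266.5, 272.0]
eef_rot: [[0.124, 0.992, -0.003], [0.992, -0.124, 0.001], [0.0, -0.003, -1.0]]
wrist_force: [0.3, 0.5, -0.5]
gripper_width: 46.7
```

Emit:
step_arm(offset=[[0,0,0],[0,0,0]], delta_rot=[[0,0,0],[0,0,0]])

```text
time_s: 14.85
position: [502.2, -261.8, 273.9]
eef_rot: [[0.117, 0.993, 0.001], [0.993, -0.117, 0.0], [0.0, 0.001, -1.0]]
wrist_force: [0.1, 0.3, -0.2]
gripper_width: 47.2
```

```bash
cat > nuts.py <<'E'
from h import *
import sys
def find(f):
    o=get_obs();im=capture('wrist');cv2.imwrite('pics/'+f,im[:,:,::-1])
    c=camera_info('wrist')
    out=[]
    for d in silhouettes('nut3','wrist'):
        m=d['region'].astype(np.uint8);cs,_=cv2.findContours(m,cv2.RETR_EXTERNAL,cv2.CHAIN_APPROX_NONE)
        k=max(cs,key=cv2.contourArea);M=cv2.moments(k)
        if M['m00']<30: continue
        uv=(M['m10']/M['m00'],M['m01']/M['m00'])
        px=im[d['region']].astype(float);sat=(px.max(1)-px.min(1)).mean()
        w=onplane('wrist',uv,9,o)
        # flats: contour at plane z=12; hexagon phase
        P=np.array([onplane('wrist',q[0],10,o)[:2] for q in k[::max(1,len(k)//60)]])-w[:2]
        a=np.arctan2(P[:,1],P[:,0]);r=np.hypot(P[:,0],P[:,1])
        ph=np.degrees(np.angle((r*np.exp(6j*a)).sum()))/6 # corner direction mod 60
        print('conf',round(d['conf'],2),'px',np.round(uv),'area',int(m.sum()),'sat',round(sat),'pos',w.round(1),'rmax/min',r.max().round(1),r.min().round(1),'flat normal mod60',round((ph+30)%60,1))
    return o
E
python3 -c "
from nuts import *
find('w10.png')
plan([516,-260,290],-7)"
```

```text
conf 0.92 px [361. 224.] area 356 sat 11 pos [ 553.2 -363.3    9. ] rmax/min 18.4 13.8 flat normal mod60 22.4
conf 0.87 px [413.   9.] area 360 sat 215 pos [642.7 -84.    9. ] rmax/min 19.7 0.9 flat normal mod60 45.3
conf 0.76 px [352.  94.] area 464 sat 86 pos [ 556.7 -176.4    9. ] rmax/min 17.7 14.7 flat normal mod60 48.0
conf 0.71 px [281. 107.] area 408 sat 9 pos [ 458.7 -182.2    9. ] rmax/min 17.9 13.9 flat normal mod60 53.3
conf 0.71 px [392.  92.] area 494 sat 12 pos [ 610.1 -180.5    9. ] rmax/min 18.6 14.7 flat normal mod60 42.7
conf 0.64 px [393.  56.] area 510 sat 110 pos [ 614.5 -136.3    9. ] rmax/min 17.9 14.4 flat normal mod60 51.4
conf 0.62 px [361. 143.] area 333 sat 6 pos [ 563.3 -244.     9. ] rmax/min 16.7 13.7 flat normal mod60 34.7
conf 0.62 px [277. 208.] area 336 sat 8 pos [ 431.3 -323.2    9. ] rmax/min 18.2 14.0 flat normal mod60 50.4
t 14.95 p [ 502.5 -262.1  274.3] yaw -6.7 tilt 0.1 w 47.0 F [ 0.4 -0.5  0.8] n 1
tool delta total (units) [ 0.09  0.33 -0.39] [0.02 0.   0.05]
[[0.09, 0.33, -0.39]]
[[0.02, 0.0, 0.05]]
```

View pics/w10.png

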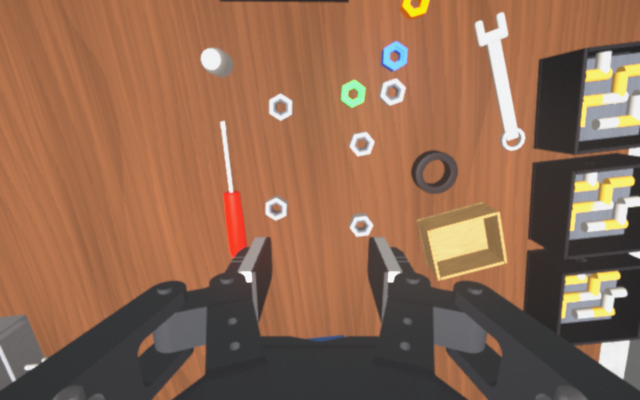

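The nut that was at (631,-209) has been knocked to (610,-180), now close to the blue and green look-alikes. The five steel ones (sat ≤12) are px (361,224), (281,107), (392,92), (361,143) and (277,208). The coloured ones, to be left, are (413,9), (352,94) and (393,56). From the pad spacing in this picture, the tips are about 41 mm behind the reported TCP at this opening. I start with the free nut at (281,107).

```bash
python3 -c "
from nuts import *
im=cv2.imread('pics/w10.png')[40:240,250:430];cv2.imwrite('pics/w10c.png',cv2.resize(im,None,fx=3,fy=3,interpolation=cv2.INTER_CUBIC))
plan([458.7,-182.2,10],-6.7)"
```

```text
t 14.95 p [ 502.5 -262.1  274.3] yaw -6.7 tilt 0.1 w 47.0 F [ 0.4 -0.5  0.8] n 7
tool delta total (units) [ 1.86 -1.33  6.6 ] [ 0.02  0.   -0.  ]
[[0.27, -0.19, 0.94], [0.27, -0.19, 0.94], [0.27, -0.19, 0.94], [0.27, -0.19, 0.94], [0.27, -0.19, 0.94], [0.27, -0.19, 0.94], [0.27, -0.19, 0.94]]
[[0.0, 0.0, -0.0], [0.0, 0.0, -0.0], [0.0, 0.0, -0.0], [0.0, 0.0, -0.0], [0.0, 0.0, -0.0], [0.0, 0.0, -0.0], [0.0, 0.0, -0.0]]
```

View pics/w10c.png

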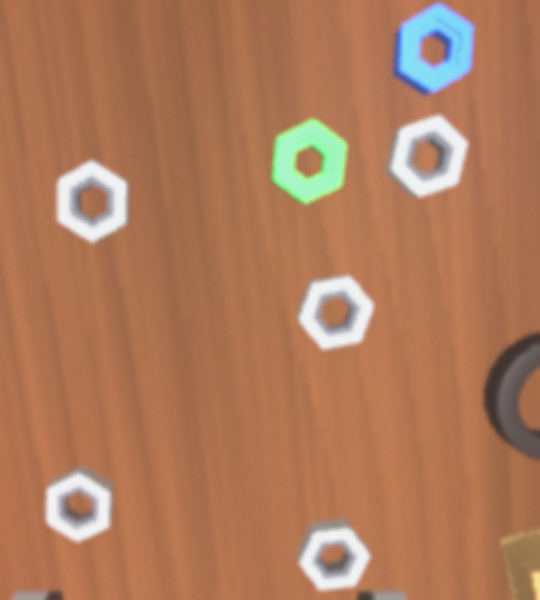

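The crop confirms five grey steel nuts, separate from the green and blue ones.

Emit:
step_arm(offset=[[0.46,-0.33,0.9],[0.46,-0.33,0.94],[0.46,-0.33,0.94],[0.46,-0.33,0.94],[0,0,0.94],[0,0,0.9],[0,0,0]], delta_rot=[[0,0,0],[0,0,0],[0,0,0],[0,0,0],[0,0,0],[0,0,0],[0,0,0]])

```text
time_s: 15.82
position: [456.4, -182.5, 49.4]
eef_rot: [[0.117, 0.993, -0.004], [0.993, -0.117, 0.002], [0.002, -0.004, -1.0]]
wrist_force: [-0.5, -0.3, 0.5]
gripper_width: 47.5
```

```bash
python3 -c "
from h import *
snap('wrist','w11.png')
plan([458.7,-182.2,-37],-6.7)"
```

```text
t 15.88 p [ 458.5 -183.3   51.3] yaw -6.8 tilt 0.05 w 47.2 F [0.4 0.3 0. ] n 3
tool delta total (units) [0.03 0.   2.21] [-0.   -0.01 -0.01]
[[0.01, 0.0, 0.74], [0.01, 0.0, 0.74], [0.01, 0.0, 0.74]]
[[-0.0, -0.0, -0.0], [-0.0, -0.0, -0.0], [-0.0, -0.0, -0.0]]
```

View pics/w11.png

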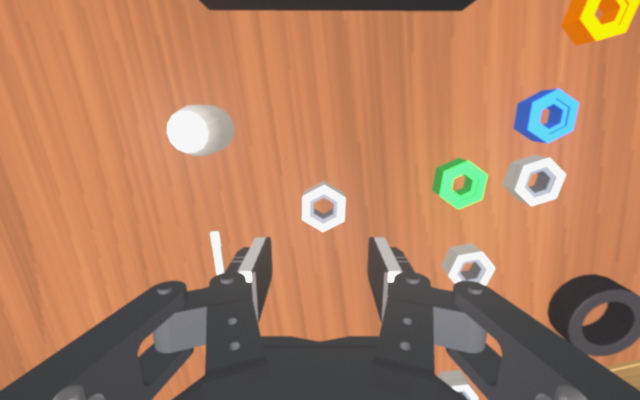

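Emit:
step_arm(offset=[[0.03,0,0.7],[0,0,0.6],[0,0,0.4],[0,0,0]], delta_rot=[[0,0,0],[0,0,0],[0,0,0],[0,0,0]])

```text
time_s: 16.38
position: [459.8, -182.9, -16.2]
eef_rot: [[0.119, 0.993, 0.002], [0.993, -0.119, -0.0], [0.0, 0.002, -1.0]]
wrist_force: [-0.3, 0.1, 0.6]
gripper_width: 47.1
```

```bash
python3 -c "
from h import *
snap('wrist','w12.png')
plan([458.7,-182.2,-37],-6.7)"
```

```text
t 16.43 p [ 460.5 -183.1  -15.6] yaw -6.8 tilt 0.18 w 47.4 F [-0.1 -0.9  1.1] n 1
tool delta total (units) [ 0.02 -0.05  0.54] [ 0.03  0.   -0.02]
[[0.02, -0.05, 0.54]]
[[0.03, 0.0, -0.02]]
```

View pics/w12.png

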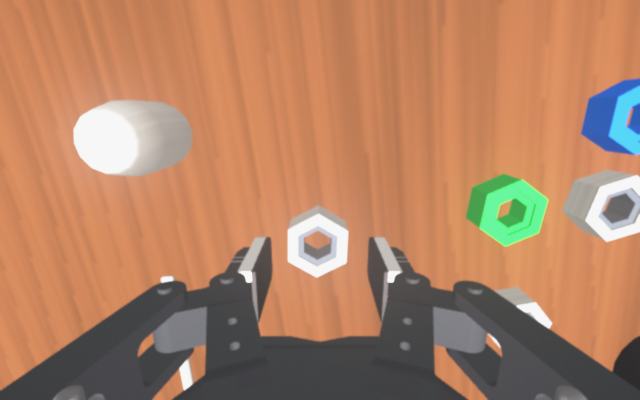

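Emit:
step_arm(offset=[[0.03,-0.03,0.3],[0,0,0.15],[0,0,0]], delta_rot=[[0,0,0],[0,0,0],[0,0,0]])

```text
time_s: 16.8
position: [458.1, -181.3, -34.9]
eef_rot: [[0.118, 0.993, 0.001], [0.993, -0.118, 0.0], [0.0, 0.001, -1.0]]
wrist_force: [0.7, 0.1, 0.5]
gripper_width: 47.0
```

Emit:
step_arm(offset=[[0,0,0.08],[0,0,0]], delta_rot=[[0,0,0],[0,0,0]])

```text
time_s: 17.05
position: [458.6, -181.5, -37.7]
eef_rot: [[0.119, 0.993, 0.002], [0.993, -0.119, -0.0], [0.0, 0.002, -1.0]]
wrist_force: [0.2, 0.6, -0.2]
gripper_width: 46.7
```

```bash
python3 -c "
from h import *
snap('wrist','w13.png')
plan([458.7,-182.2,-37],-6.7)"
```

```text
t 17.1 p [ 458.7 -181.6  -37.5] yaw -6.8 tilt 0.12 w 46.9 F [ 0.5 -0.5 -0. ] n 1
tool delta total (units) [-0.02  0.   -0.01] [ 0.02 -0.   -0.02]
[[-0.02, 0.0, -0.01]]
[[0.02, -0.0, -0.02]]
```

View pics/w13.png

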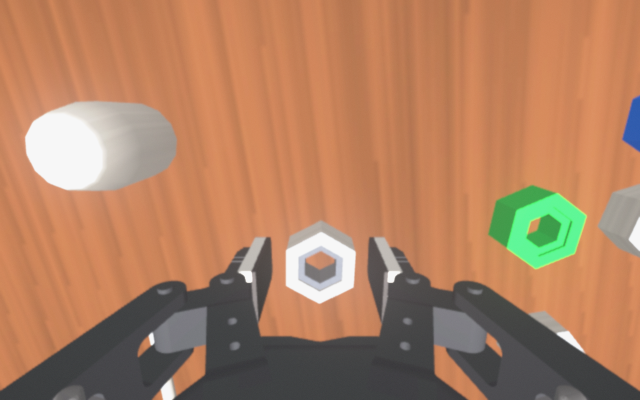

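Looks right: the nut is centred between the pads at (320,268). Closing.

Emit:
step_arm(offset=[[0,0,0],[0,0,0],[0,0,0],[0,0,0]], delta_rot=[[0,0,0],[0,0,0],[0,0,0],[0,0,0]], hand=1, newtons=60)

```text
time_s: 17.6
position: [459.1, -181.8, -36.5]
eef_rot: [[0.119, 0.993, 0.002], [0.993, -0.119, -0.001], [-0.001, 0.002, -1.0]]
wrist_force: [-1.0, 0.6, 6.8]
gripper_width: 28.3
```

Emit:
step_arm(offset=[[0,0,-0.5],[0,0,-0.9],[0,0,0]], delta_rot=[[0,0,0],[0,0,0],[0,0,0]])

```text
time_s: 17.98
position: [461.5, -182.6, 21.1]
eef_rot: [[0.119, 0.993, 0.008], [0.993, -0.119, -0.003], [-0.002, 0.008, -1.0]]
wrist_force: [-0.2, 0.6, -0.7]
gripper_width: 28.8
```

```bash
python3 -c "
from h import *
snap('wrist','w14.png')
p=np.load('stand.npy');hx,hy,yaw=p[:3]
for x,y in [(-130,0),(-96,0),(-62,0),(-30,0),(-80,25)]:
    print(x,y,hx+np.cos(yaw)*x-np.sin(yaw)*y,hy+np.sin(yaw)*x+np.cos(yaw)*y)
plan([519,244,100],-7)"
```

```text
-130 0 519.4069714614596 245.25250500540693
-96 0 515.2390433267146 211.50893709886213
-62 0 511.0711151919697 177.7653691923173
-30 0 507.148359300445 146.006717044981
-80 25 538.0891123710587 192.56495798494032
t 18.02 p [ 459.9 -182.1   19.7] yaw -6.8 tilt 0.31 w 28.0 F [0.  0.2 0.1] n 11
tool delta total (units) [10.75  0.21 -2.02] [0.05 0.01 0.03]
[[0.98, 0.02, -0.18], [0.98, 0.02, -0.18], [0.98, 0.02, -0.18], [0.98, 0.02, -0.18], [0.98, 0.02, -0.18], [0.98, 0.02, -0.18], [0.98, 0.02, -0.18], [0.98, 0.02, -0.18], [0.98, 0.02, -0.18], [0.98, 0.02, -0.18], [0.98, 0.02, -0.18]]
[[0.0, 0.0, 0.0], [0.0, 0.0, 0.0], [0.0, 0.0, 0.0], [0.0, 0.0, 0.0], [0.0, 0.0, 0.0], [0.0, 0.0, 0.0], [0.0, 0.0, 0.0], [0.0, 0.0, 0.0], [0.0, 0.0, 0.0], [0.0, 0.0, 0.0], [0.0, 0.0, 0.0]]
```

View pics/w14.png

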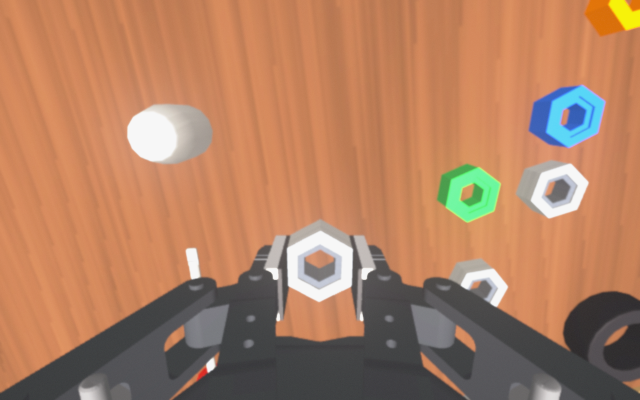

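Emit:
step_arm(offset=[[0.8,0,-0.6],[0.98,0.02,-0.6],[0.98,0.02,-0.6],[0.98,0.02,-0.2],[1,0.02,0],[1,0.02,0],[1,0.02,0],[1,0.02,0],[1,0.02,0],[1,0.02,0]], delta_rot=[[0,0,0],[0,0,0],[0,0,0],[0,0,0],[0,0,0],[0,0,0],[0,0,0],[0,0,0],[0,0,0],[0,0,0]])

```text
time_s: 19.27
position: [510.7, 205.0, 96.8]
eef_rot: [[0.119, 0.993, -0.001], [0.993, -0.119, -0.001], [-0.001, -0.0, -1.0]]
wrist_force: [0.9, -0.5, -0.6]
gripper_width: 28.4
```

Emit:
step_arm(offset=[[0.9,0,0.1],[0,0,0.8],[0,0,0.5],[0,0,0]], delta_rot=[[0,0,0],[0,0,0],[0,0,0],[0,0,0]])

```text
time_s: 19.77
position: [513.6, 237.8, 39.3]
eef_rot: [[0.12, 0.993, -0.004], [0.993, -0.12, -0.003], [-0.004, -0.004, -1.0]]
wrist_force: [0.2, 0.1, -0.6]
gripper_width: 28.9
```

```bash
python3 -c "
from h import *
snap('wrist','w15.png')
plan([519,245,34],-7)"
```

```text
t 19.82 p [515.1 238.7  41. ] yaw -6.9 tilt 0.12 w 29.0 F [ 0.  -0.6  0.7] n 1
tool delta total (units) [0.17 0.08 0.17] [-0.01  0.02  0.02]
[[0.17, 0.08, 0.17]]
[[-0.01, 0.02, 0.02]]
```

View pics/w15.png

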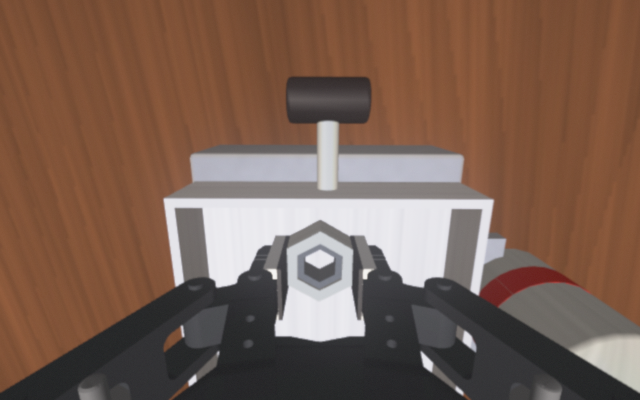

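Emit:
step_arm(offset=[[0.1,0.05,0.2],[0,0,0]], delta_rot=[[0,0,0],[0,0,0]])

```text
time_s: 20.08
position: [519.2, 244.2, 34.8]
eef_rot: [[0.119, 0.993, 0.003], [0.993, -0.119, 0.0], [0.001, 0.003, -1.0]]
wrist_force: [0.3, 0.5, -0.1]
gripper_width: 28.4
```

Emit:
step_arm(offset=[[0,0,0],[0,0,0],[0,0,-0.9],[0,0,-0.9]], delta_rot=[[0,0,0],[0,0,0],[0,0,0],[0,0,0]], hand=-0.05)

```text
time_s: 20.58
position: [518.1, 243.8, 107.1]
eef_rot: [[0.119, 0.993, 0.001], [0.993, -0.119, -0.0], [-0.0, 0.001, -1.0]]
wrist_force: [-0.1, 0.2, 0.1]
gripper_width: 44.5
```

```bash
python3 -c "
from h import *
plan([534,-250,180],36)"
```

```text
t 20.57 p [518.1 243.8 107.1] yaw -6.8 tilt 0.08 w 44.5 F [-0.1  0.2  0.1] n 13
tool delta total (units) [-12.21   1.86  -1.81] [ 0.01  0.01 -7.13]
[[-0.94, 0.14, -0.14], [-0.95, 0.09, -0.14], [-0.95, 0.03, -0.14], [-0.95, -0.02, -0.14], [-0.95, -0.07, -0.14], [-0.94, -0.13, -0.14], [-0.93, -0.18, -0.14], [-0.92, -0.24, -0.14], [-0.91, -0.29, -0.14], [-0.89, -0.34, -0.14], [-0.87, -0.39, -0.14], [-0.84, -0.44, -0.14], [-0.82, -0.49, -0.14]]
[[0.0, 0.0, -0.55], [0.0, 0.0, -0.55], [0.0, 0.0, -0.55], [0.0, 0.0, -0.55], [0.0, 0.0, -0.55], [0.0, 0.0, -0.55], [0.0, 0.0, -0.55], [0.0, 0.0, -0.55], [0.0, 0.0, -0.55], [0.0, 0.0, -0.55], [0.0, 0.0, -0.55], [0.0, 0.0, -0.55], [0.0, 0.0, -0.55]]
```

```bash
python3 -c "
from h import *
plan([643,-225,165],36)
print(onplane('side',(383,203),0),onplane('scene',(290,264),0))"
```

```text
t 20.57 p [518.1 243.8 107.1] yaw -6.8 tilt 0.08 w 44.5 F [-0.1  0.2  0.1] n 13
tool delta total (units) [-11.27   4.49  -1.44] [ 0.01  0.01 -7.13]
[[-0.87, 0.35, -0.11], [-0.89, 0.3, -0.11], [-0.9, 0.24, -0.11], [-0.91, 0.19, -0.11], [-0.92, 0.14, -0.11], [-0.93, 0.09, -0.11], [-0.93, 0.03, -0.11], [-0.93, -0.02, -0.11], [-0.93, -0.08, -0.11], [-0.92, -0.13, -0.11], [-0.92, -0.18, -0.11], [-0.9, -0.23, -0.11], [-0.89, -0.28, -0.11]]
[[0.0, 0.0, -0.55], [0.0, 0.0, -0.55], [0.0, 0.0, -0.55], [0.0, 0.0, -0.55], [0.0, 0.0, -0.55], [0.0, 0.0, -0.55], [0.0, 0.0, -0.55], [0.0, 0.0, -0.55], [0.0, 0.0, -0.55], [0.0, 0.0, -0.55], [0.0, 0.0, -0.55], [0.0, 0.0, -0.55], [0.0, 0.0, -0.55]]
[767.59447076  20.40073418   0.        ] [ 7.73524441e+02  3.43777537e+01 -1.13686838e-13]
```

Emit:
step_arm(offset=[[-0.87,0.35,-0.5],[-0.89,0.3,-0.4],[-0.9,0.24,-0.3],[-0.91,0.19,-0.2],[-0.92,0.14,-0.04],[-0.93,0.09,0],[-0.93,0.03,0],[-0.93,-0.02,0],[-0.93,-0.08,0],[-0.92,-0.13,0]], delta_rot=[[0,0,-0.55],[0,0,-0.55],[0,0,-0.55],[0,0,-0.55],[0,0,-0.55],[0,0,-0.55],[0,0,-0.55],[0,0,-0.55],[0,0,-0.55],[0,0,-0.55]])

```text
time_s: 21.82
position: [614.9, -117.7, 164.8]
eef_rot: [[-0.443, 0.896, 0.003], [0.896, 0.443, -0.001], [-0.002, 0.002, -1.0]]
wrist_force: [0.0, 1.3, 0.0]
gripper_width: 44.7
```

Emit:
step_arm(offset=[[-0.92,-0.18,0],[-0.9,-0.23,0],[-0.89,-0.28,0],[0,0,0],[0,0,0]], delta_rot=[[0,0,-0.55],[0,0,-0.55],[0,0,-0.55],[0,0,0],[0,0,0]])

```text
time_s: 22.45
position: [643.8, -223.6, 164.4]
eef_rot: [[-0.589, 0.808, 0.002], [0.808, 0.589, 0.001], [-0.0, 0.002, -1.0]]
wrist_force: [-0.2, 0.8, -0.3]
gripper_width: 44.7
```

```bash
python3 -c "
from nuts import *
find('w16.png')
plan([610,-180,20],36)"
```

```text
conf 0.93 px [ 99. 134.] area 1035 sat 10 pos [ 431.3 -322.7    9. ] rmax/min 22.9 15.8 flat normal mod60 53.4
conf 0.85 px [318. 124.] area 609 sat 7 pos [ 610.3 -180.2    9. ] rmax/min 17.3 14.3 flat normal mod60 42.1
conf 0.82 px [247. 147.] area 719 sat 9 pos [ 563.5 -243.8    9. ] rmax/min 18.6 14.6 flat normal mod60 33.4
conf 0.76 px [278.  88.] area 740 sat 86 pos [ 557.  -175.3    9. ] rmax/min 17.7 14.5 flat normal mod60 46.6
conf 0.73 px [182. 228.] area 742 sat 9 pos [ 553.4 -363.5    9. ] rmax/min 21.4 15.1 flat normal mod60 26.2
conf 0.71 px [348.  91.] area 680 sat 93 pos [ 615.7 -135.6    9. ] rmax/min 16.8 13.9 flat normal mod60 51.9
conf 0.6 px [407.  58.] area 946 sat 182 pos [644.6 -76.9   9. ] rmax/min 19.7 14.7 flat normal mod60 38.1
t 22.55 p [ 644.1 -222.1  164.7] yaw 36.2 tilt 0.14 w 44.6 F [ 0.1 -0.6 -0.6] n 4
tool delta total (units) [ 1.35 -0.08  3.62] [0.02 0.01 0.04]
[[0.34, -0.02, 0.9], [0.34, -0.02, 0.9], [0.34, -0.02, 0.9], [0.34, -0.02, 0.9]]
[[0.01, 0.0, 0.01], [0.01, 0.0, 0.01], [0.01, 0.0, 0.01], [0.01, 0.0, 0.01]]
```

View pics/w16.png

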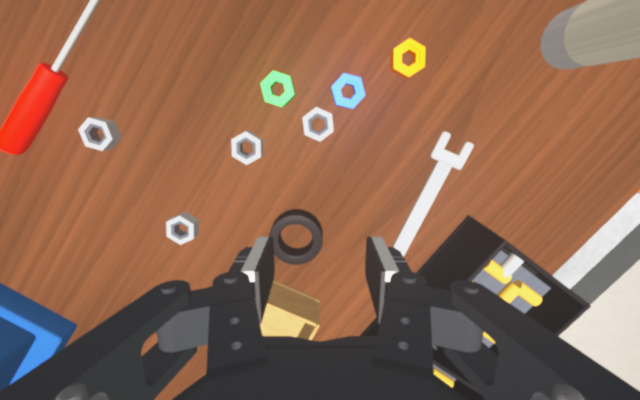

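Emit:
step_arm(offset=[[0.45,-0.03,0.6],[0.45,-0.03,0.9],[0.45,-0.02,0.9],[0,0,0.8],[0,0,0]], delta_rot=[[0,0,0],[0,0,0],[0,0,0],[0,0,0],[0,0,0]])

```text
time_s: 23.18
position: [606.8, -180.3, 33.8]
eef_rot: [[-0.591, 0.806, -0.004], [0.806, 0.591, 0.002], [0.004, -0.002, -1.0]]
wrist_force: [0.8, -0.3, 0.9]
gripper_width: 44.8
```

```bash
python3 -c "
from nuts import *
find('w17.png')
plan([610.3,-180.2,-34],36)"
```

```text
conf 0.97 px [370. 170.] area 1705 sat 98 pos [ 615.8 -136.     9. ] rmax/min 18.1 14.6 flat normal mod60 53.8
conf 0.96 px [ 12. 227.] area 1091 sat 11 pos [ 440.8 -314.8    9. ] rmax/min 22.3 7.2 flat normal mod60 58.5
conf 0.9 px [465. 122.] area 2330 sat 226 pos [644.8 -76.6   9. ] rmax/min 19.9 15.4 flat normal mod60 41.0
conf 0.58 px [262. 166.] area 1756 sat 84 pos [ 557.2 -176.2    9. ] rmax/min 18.1 14.8 flat normal mod60 47.8
conf 0.57 px [146. 346.] area 81 sat 13 pos [ 562.5 -347.     9. ] rmax/min 7.6 1.9 flat normal mod60 5.7
conf 0.57 px [323. 216.] area 1668 sat 7 pos [ 610.1 -180.     9. ] rmax/min 19.2 14.4 flat normal mod60 42.1
t 23.27 p [ 610.6 -181.9   37.4] yaw 36.2 tilt 0.19 w 44.7 F [ 0.  -0.4  0.2] n 2
tool delta total (units) [0.04 0.01 1.78] [0.02 0.02 0.03]
[[0.02, 0.01, 0.89], [0.02, 0.01, 0.89]]
[[0.01, 0.01, 0.01], [0.01, 0.01, 0.01]]
```

View pics/w17.png

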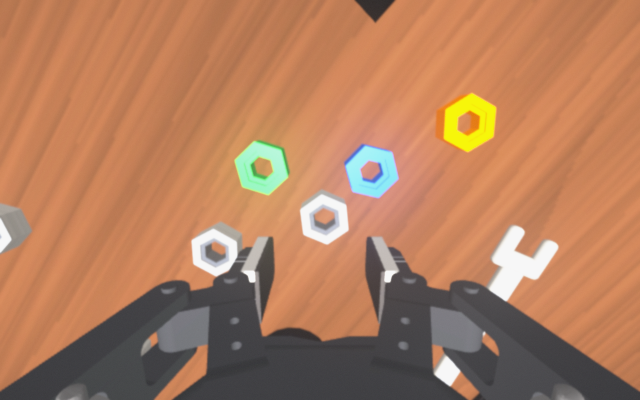

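Emit:
step_arm(offset=[[0.04,0.01,0.7],[0,0,0.7],[0,0,0.32],[0,0,0]], delta_rot=[[0,0,0],[0,0,0],[0,0,0],[0,0,0]])

```text
time_s: 23.78
position: [609.7, -181.3, -32.0]
eef_rot: [[-0.589, 0.808, 0.002], [0.808, 0.589, -0.0], [-0.002, 0.002, -1.0]]
wrist_force: [-0.2, -0.2, -0.1]
gripper_width: 45.0
```

```bash
python3 -c "
from h import *
snap('wrist','w18.png')
plan([610.3,-180.2,-34],36)"
```

```text
t 23.82 p [ 610.5 -181.4  -31.2] yaw 36.1 tilt 0.23 w 45.3 F [ 0.7  0.5 -0.9] n 1
tool delta total (units) [0.03 0.01 0.07] [0.03 0.03 0.01]
[[0.03, 0.01, 0.07]]
[[0.03, 0.03, 0.01]]
```

View pics/w18.png

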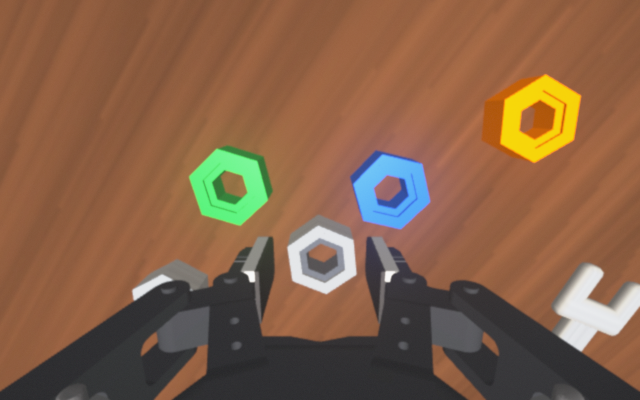

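Emit:
step_arm(offset=[[0.03,0,0.07],[0,0,0],[0,0,0],[0,0,0],[0,0,0]], delta_rot=[[0,0,0],[0,0,0],[0,0,0],[0,0,0],[0,0,0]], hand=1)

```text
time_s: 24.45
position: [611.1, -181.0, -32.3]
eef_rot: [[-0.589, 0.808, 0.006], [0.808, 0.589, -0.002], [-0.005, 0.004, -1.0]]
wrist_force: [-0.1, -1.0, 5.8]
gripper_width: 28.8
```

Emit:
step_arm(offset=[[0,0,-0.5],[0,0,-0.9],[0,0,-0.9],[0,0,-0.9]], delta_rot=[[0,0,0],[0,0,0],[0,0,0],[0,0,0]])

```text
time_s: 24.95
position: [608.8, -180.1, 95.6]
eef_rot: [[-0.589, 0.808, 0.004], [0.808, 0.589, -0.001], [-0.003, 0.003, -1.0]]
wrist_force: [0.1, 0.3, -0.4]
gripper_width: 28.8
```

```bash
python3 -c "
from h import *
snap('wrist','w19.png')
plan([515,209,100],-7)"
```

```text
t 25.0 p [ 612.9 -180.8  101.5] yaw 36.1 tilt 0.75 w 28.6 F [0.9 0.  3.1] n 11
tool delta total (units) [ 9.32  3.76 -0.03] [0.11 0.06 7.18]
[[0.85, 0.34, -0.0], [0.87, 0.28, -0.0], [0.89, 0.22, -0.0], [0.9, 0.16, -0.0], [0.91, 0.1, -0.0], [0.91, 0.04, -0.0], [0.91, -0.02, -0.0], [0.91, -0.09, 0.0], [0.9, -0.15, 0.0], [0.89, -0.21, 0.0], [0.87, -0.27, 0.0]]
[[0.01, 0.01, 0.65], [0.01, 0.01, 0.65], [0.01, 0.01, 0.65], [0.01, 0.01, 0.65], [0.01, 0.01, 0.65], [0.01, 0.01, 0.65], [0.01, 0.01, 0.65], [0.01, 0.01, 0.65], [0.01, 0.01, 0.65], [0.01, 0.01, 0.65], [0.01, 0.01, 0.65]]
```

View pics/w19.png

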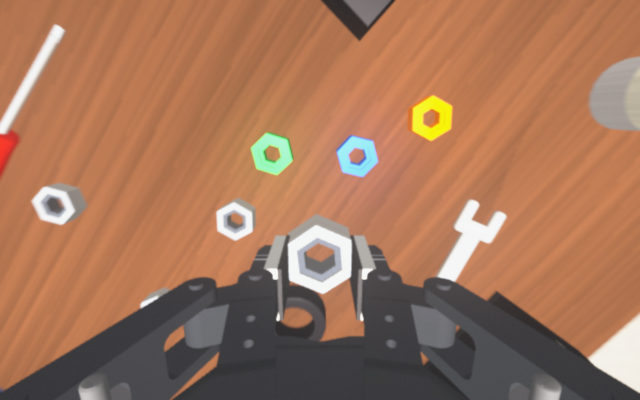

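Emit:
step_arm(offset=[[0.85,0.34,0],[0.87,0.28,0],[0.89,0.22,0],[0.9,0.16,0],[0.91,0.1,0],[0.91,0.04,0],[0.91,-0.02,0],[0.91,-0.09,0],[0.9,-0.15,0],[0.89,-0.21,0]], delta_rot=[[0,0,0.65],[0,0,0.65],[0,0,0.65],[0,0,0.65],[0,0,0.65],[0,0,0.65],[0,0,0.65],[0,0,0.65],[0,0,0.65],[0,0,0.65]])

```text
time_s: 26.25
position: [518.3, 175.5, 93.7]
eef_rot: [[0.053, 0.999, 0.004], [0.999, -0.053, 0.0], [0.0, 0.004, -1.0]]
wrist_force: [-0.2, -0.9, 0.0]
gripper_width: 28.8
```

Emit:
step_arm(offset=[[0.87,-0.27,0],[0,0,0.7],[0,0,0.7],[0,0,0]], delta_rot=[[0,0,0.65],[0,0,0],[0,0,0],[0,0,0]])

```text
time_s: 26.75
position: [507.3, 208.6, 35.3]
eef_rot: [[0.118, 0.993, -0.002], [0.993, -0.118, -0.002], [-0.002, -0.002, -1.0]]
wrist_force: [-0.6, 0.2, -0.1]
gripper_width: 28.8
```

```bash
python3 -c "
from h import *
snap('wrist','w20.png')
plan([515,209,34],-7)"
```

```text
t 26.8 p [508.8 209.2  36.6] yaw -6.8 tilt 0.07 w 28.6 F [0.6 0.8 0.2] n 1
tool delta total (units) [0.01 0.15 0.07] [0.01 0.   0.03]
[[0.01, 0.15, 0.07]]
[[0.01, 0.0, 0.03]]
```

View pics/w20.png

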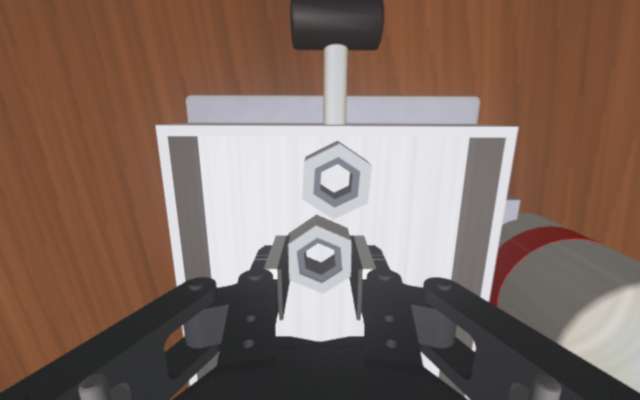

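First nut is in the pan and the second is over it. Releasing.

Emit:
step_arm(offset=[[0,0.1,0.1],[0,0,0]], delta_rot=[[0,0,0],[0,0,0]])

```text
time_s: 27.05
position: [514.9, 208.8, 33.6]
eef_rot: [[0.12, 0.993, 0.004], [0.993, -0.12, 0.0], [0.001, 0.004, -1.0]]
wrist_force: [0.2, 0.7, -1.2]
gripper_width: 28.7
```

Emit:
step_arm(offset=[[0,0,0],[0,0,0],[0,0,-0.9],[0,0,-0.9]], delta_rot=[[0,0,0],[0,0,0],[0,0,0],[0,0,0]], hand=-0.05)

```text
time_s: 27.55
position: [512.7, 208.7, 105.0]
eef_rot: [[0.118, 0.993, 0.001], [0.993, -0.118, -0.0], [-0.0, 0.001, -1.0]]
wrist_force: [0.2, -0.3, -0.3]
gripper_width: 44.8
```

```bash
python3 -c "
from h import *
plan([571,-300,130],-26)"
```

```text
t 27.55 p [512.7 208.7 105. ] yaw -6.8 tilt 0.05 w 44.8 F [ 0.2 -0.3 -0.3] n 13
tool delta total (units) [-12.46   2.95  -0.62] [0.01 0.   3.2 ]
[[-0.96, 0.23, -0.05], [-0.95, 0.25, -0.05], [-0.95, 0.28, -0.05], [-0.94, 0.3, -0.05], [-0.93, 0.32, -0.05], [-0.92, 0.35, -0.05], [-0.91, 0.37, -0.05], [-0.9, 0.4, -0.05], [-0.89, 0.42, -0.05], [-0.88, 0.44, -0.05], [-0.87, 0.46, -0.05], [-0.86, 0.49, -0.05], [-0.84, 0.51, -0.05]]
[[0.0, 0.0, 0.25], [0.0, 0.0, 0.25], [0.0, 0.0, 0.25], [0.0, 0.0, 0.25], [0.0, 0.0, 0.25], [0.0, 0.0, 0.25], [0.0, 0.0, 0.25], [0.0, 0.0, 0.25], [0.0, 0.0, 0.25], [0.0, 0.0, 0.25], [0.0, 0.0, 0.25], [0.0, 0.0, 0.25], [0.0, 0.0, 0.25]]
```

```bash
python3 -c "
from h import *
plan([536,-298,130],-26)"
```

```text
t 27.55 p [512.7 208.7 105. ] yaw -6.8 tilt 0.05 w 44.8 F [ 0.2 -0.3 -0.3] n 13
tool delta total (units) [-12.51   2.08  -0.62] [0.01 0.   3.2 ]
[[-0.96, 0.16, -0.05], [-0.96, 0.18, -0.05], [-0.95, 0.21, -0.05], [-0.95, 0.23, -0.05], [-0.94, 0.26, -0.05], [-0.93, 0.28, -0.05], [-0.93, 0.31, -0.05], [-0.92, 0.33, -0.05], [-0.91, 0.35, -0.05], [-0.9, 0.38, -0.05], [-0.89, 0.4, -0.05], [-0.88, 0.42, -0.05], [-0.87, 0.45, -0.05]]
[[0.0, 0.0, 0.25], [0.0, 0.0, 0.25], [0.0, 0.0, 0.25], [0.0, 0.0, 0.25], [0.0, 0.0, 0.25], [0.0, 0.0, 0.25], [0.0, 0.0, 0.25], [0.0, 0.0, 0.25], [0.0, 0.0, 0.25], [0.0, 0.0, 0.25], [0.0, 0.0, 0.25], [0.0, 0.0, 0.25], [0.0, 0.0, 0.25]]
```

Emit:
step_arm(offset=[[-0.96,0.16,-0.3],[-0.96,0.18,-0.32],[-0.95,0.21,0],[-0.95,0.23,0],[-0.94,0.26,0],[-0.93,0.28,0],[-0.93,0.31,0],[-0.92,0.33,0],[-0.91,0.35,0],[-0.9,0.38,0]], delta_rot=[[0,0,0.25],[0,0,0.25],[0,0,0.25],[0,0,0.25],[0,0,0.25],[0,0,0.25],[0,0,0.25],[0,0,0.25],[0,0,0.25],[0,0,0.25]])

```text
time_s: 28.8
position: [530.2, -182.1, 129.7]
eef_rot: [[0.372, 0.928, 0.003], [0.928, -0.372, -0.0], [0.001, 0.003, -1.0]]
wrist_force: [0.4, 0.4, 0.1]
gripper_width: 45.0
```

Emit:
step_arm(offset=[[-0.89,0.4,0],[-0.88,0.42,0],[-0.87,0.45,0],[0,0,0],[0,0,0]], delta_rot=[[0,0,0.25],[0,0,0.25],[0,0,0.25],[0,0,0],[0,0,0]])

```text
time_s: 29.42
position: [535.1, -297.2, 129.3]
eef_rot: [[0.443, 0.897, 0.002], [0.897, -0.443, 0.001], [0.002, 0.001, -1.0]]
wrist_force: [-0.5, 0.8, -0.9]
gripper_width: 45.0
```

```bash
python3 -c "
from nuts import *
find('w21.png')
plan([563.3,-244,-31],-26)"
```

```text
conf 0.71 px [362. 231.] area 694 sat 10 pos [ 552.3 -361.2    9. ] rmax/min 22.0 2.4 flat normal mod60 41.6
conf 0.68 px [237. 244.] area 525 sat 9 pos [ 430.3 -317.4    9. ] rmax/min 21.7 0.9 flat normal mod60 10.8
conf 0.67 px [280.  51.] area 1091 sat 59 pos [ 557.1 -175.8    9. ] rmax/min 18.2 14.4 flat normal mod60 48.4
conf 0.6 px [321. 120.] area 798 sat 4 pos [ 563.4 -243.8    9. ] rmax/min 17.6 14.7 flat normal mod60 33.8
t 29.52 p [ 535.5 -295.9  129.4] yaw -26.1 tilt 0.14 w 44.8 F [-0.3  1.2 -1.1] n 5
tool delta total (units) [1.46 0.05 4.01] [ 0.01 -0.02 -0.02]
[[0.29, 0.01, 0.8], [0.29, 0.01, 0.8], [0.29, 0.01, 0.8], [0.29, 0.01, 0.8], [0.29, 0.01, 0.8]]
[[0.0, -0.0, -0.0], [0.0, -0.0, -0.0], [0.0, -0.0, -0.0], [0.0, -0.0, -0.0], [0.0, -0.0, -0.0]]
```

View pics/w21.png

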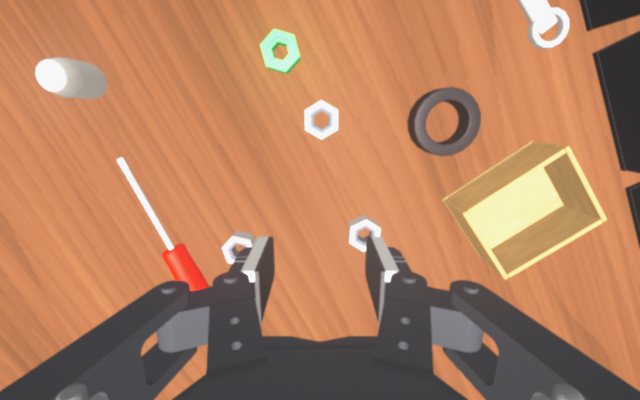

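The target steel nut is at (321,120), with flats matching yaw −26.

Emit:
step_arm(offset=[[0.7,0.03,0.2],[0.76,0.02,0.5],[0,0,0.9],[0,0,0.9],[0,0,0.8],[0,0,0.5],[0,0,0.2],[0,0,0]], delta_rot=[[0,0,0],[0,0,0],[0,0,0],[0,0,0],[0,0,0],[0,0,0],[0,0,0],[0,0,0]])

```text
time_s: 30.52
position: [563.4, -246.4, -30.3]
eef_rot: [[0.443, 0.897, 0.002], [0.897, -0.443, -0.0], [0.001, 0.002, -1.0]]
wrist_force: [-0.6, 0.5, 0.6]
gripper_width: 44.5
```

```bash
python3 -c "
from h import *
snap('wrist','w22.png')
plan([563.4,-243.8,-31],-26)"
```

```text
t 30.57 p [ 564.  -246.8  -29.6] yaw -26.3 tilt 0.22 w 45.0 F [-0.4  0.4  0.8] n 1
tool delta total (units) [ 0.06 -0.05  0.04] [ 0.04 -0.01 -0.05]
[[0.06, -0.05, 0.04]]
[[0.04, -0.01, -0.05]]
```

View pics/w22.png

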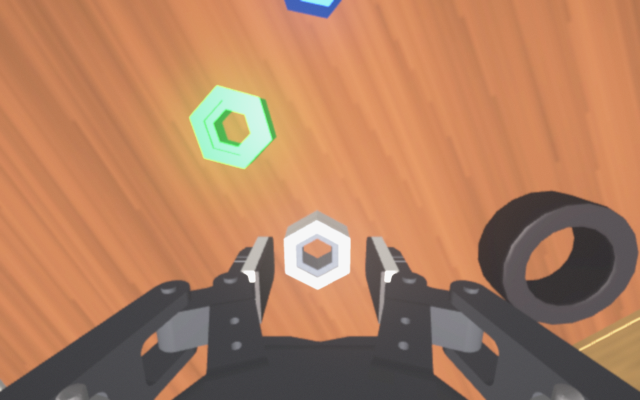

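Emit:
step_arm(offset=[[0.1,-0.04,0.06],[0,0,0],[0,0,0],[0,0,0],[0,0,0]], delta_rot=[[0,0,0],[0,0,0],[0,0,0],[0,0,0],[0,0,0]], hand=1)

```text
time_s: 31.2
position: [565.3, -243.7, -30.7]
eef_rot: [[0.444, 0.896, 0.006], [0.896, -0.444, -0.002], [0.0, 0.006, -1.0]]
wrist_force: [-0.2, -1.1, 6.4]
gripper_width: 28.2
```

Emit:
step_arm(offset=[[0,0,-0.5],[0,0,-0.9],[0,0,-0.9],[0,0,-0.9]], delta_rot=[[0,0,0],[0,0,0],[0,0,0],[0,0,0]])

```text
time_s: 31.7
position: [563.0, -241.7, 97.1]
eef_rot: [[0.443, 0.897, 0.003], [0.897, -0.443, 0.0], [0.001, 0.002, -1.0]]
wrist_force: [0.4, -0.3, -0.3]
gripper_width: 28.2
```

```bash
python3 -c "
from h import *
plan([511,175,100],-7)"
```

```text
t 31.7 p [ 563.  -241.7   97.1] yaw -26.3 tilt 0.15 w 28.2 F [ 0.4 -0.3 -0.3] n 11
tool delta total (units) [ 8.77 -5.78 -0.07] [ 0.02 -0.01 -3.21]
[[0.8, -0.53, -0.01], [0.81, -0.5, -0.01], [0.83, -0.48, -0.01], [0.84, -0.45, -0.01], [0.86, -0.42, -0.01], [0.87, -0.4, -0.01], [0.88, -0.37, -0.01], [0.89, -0.34, -0.01], [0.9, -0.32, -0.01], [0.91, -0.29, -0.01], [0.92, -0.26, -0.01]]
[[0.0, -0.0, -0.29], [0.0, -0.0, -0.29], [0.0, -0.0, -0.29], [0.0, -0.0, -0.29], [0.0, -0.0, -0.29], [0.0, -0.0, -0.29], [0.0, -0.0, -0.29], [0.0, -0.0, -0.29], [0.0, -0.0, -0.29], [0.0, -0.0, -0.29], [0.0, -0.0, -0.29]]
```

Emit:
step_arm(offset=[[0.8,-0.53,0],[0.81,-0.5,0],[0.83,-0.48,0],[0.84,-0.45,0],[0.86,-0.42,0],[0.87,-0.4,0],[0.88,-0.37,0],[0.89,-0.34,0],[0.9,-0.32,0],[0.91,-0.29,0]], delta_rot=[[0,0,-0.29],[0,0,-0.29],[0,0,-0.29],[0,0,-0.29],[0,0,-0.29],[0,0,-0.29],[0,0,-0.29],[0,0,-0.29],[0,0,-0.29],[0,0,-0.29]])

```text
time_s: 32.95
position: [515.8, 138.4, 95.9]
eef_rot: [[0.153, 0.988, 0.003], [0.988, -0.153, -0.0], [0.0, 0.003, -1.0]]
wrist_force: [0.7, -0.9, -0.3]
gripper_width: 28.2
```

Emit:
step_arm(offset=[[0.92,-0.26,0],[0,0,0.7],[0,0,0.7],[0,0,0]], delta_rot=[[0,0,-0.29],[0,0,0],[0,0,0],[0,0,0]])

```text
time_s: 33.45
position: [509.5, 174.3, 37.7]
eef_rot: [[0.124, 0.992, -0.002], [0.992, -0.124, -0.002], [-0.002, -0.002, -1.0]]
wrist_force: [-0.2, 0.4, -0.4]
gripper_width: 28.2
```

```bash
python3 -c "
from h import *
snap('wrist','w23.png')
plan([511,175,36],-7)"
```

```text
t 33.5 p [510.8 174.8  38.9] yaw -7.2 tilt 0.04 w 28.2 F [0.5 1.3 0.2] n 1
tool delta total (units) [0.   0.   0.07] [ 0.    0.01 -0.03]
[[0.0, 0.0, 0.07]]
[[0.0, 0.01, -0.03]]
```

View pics/w23.png

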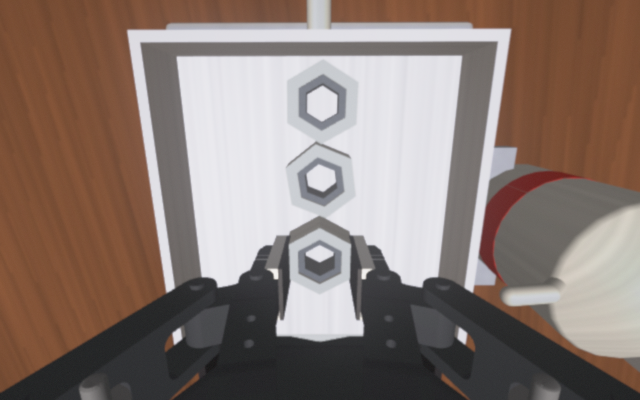

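Emit:
step_arm(offset=[[0,0,0.1],[0,0,0]], delta_rot=[[0,0,0],[0,0,0]])

```text
time_s: 33.75
position: [512.4, 175.0, 35.7]
eef_rot: [[0.125, 0.992, 0.003], [0.992, -0.125, 0.0], [0.001, 0.003, -1.0]]
wrist_force: [-0.1, -0.6, -0.5]
gripper_width: 28.2
```

Emit:
step_arm(offset=[[0,0,0],[0,0,0],[0,0,-0.9],[0,0,-0.9]], delta_rot=[[0,0,0],[0,0,0],[0,0,0],[0,0,0]], hand=-0.05)

```text
time_s: 34.25
position: [511.2, 174.8, 107.4]
eef_rot: [[0.125, 0.992, 0.001], [0.992, -0.125, -0.0], [-0.0, 0.001, -1.0]]
wrist_force: [1.0, -0.5, 0.0]
gripper_width: 44.8
```

```bash
python3 -c "
from h import *
plan([520,-400,130],-36)"
```

```text
t 34.25 p [511.2 174.8 107.4] yaw -7.2 tilt 0.05 w 44.8 F [ 1.  -0.5  0. ] n 15
tool delta total (units) [-14.23   2.01  -0.56] [ 0.01 -0.    4.81]
[[-0.95, 0.13, -0.04], [-0.94, 0.17, -0.04], [-0.94, 0.2, -0.04], [-0.93, 0.23, -0.04], [-0.92, 0.26, -0.04], [-0.91, 0.29, -0.04], [-0.9, 0.32, -0.04], [-0.89, 0.35, -0.04], [-0.88, 0.38, -0.04], [-0.87, 0.41, -0.04], [-0.85, 0.44, -0.04], [-0.84, 0.47, -0.04], [-0.82, 0.5, -0.04], [-0.8, 0.52, -0.04], [-0.79, 0.55, -0.04]]
[[0.0, -0.0, 0.32], [0.0, -0.0, 0.32], [0.0, -0.0, 0.32], [0.0, -0.0, 0.32], [0.0, -0.0, 0.32], [0.0, -0.0, 0.32], [0.0, -0.0, 0.32], [0.0, -0.0, 0.32], [0.0, -0.0, 0.32], [0.0, -0.0, 0.32], [0.0, -0.0, 0.32], [0.0, -0.0, 0.32], [0.0, -0.0, 0.32], [0.0, -0.0, 0.32], [0.0, -0.0, 0.32]]
```

Emit:
step_arm(offset=[[-0.95,0.13,-0.3],[-0.94,0.17,-0.3],[-0.94,0.2,0],[-0.93,0.23,0],[-0.92,0.26,0],[-0.91,0.29,0],[-0.9,0.32,0],[-0.89,0.35,0],[-0.88,0.38,0],[-0.87,0.41,0]], delta_rot=[[0,0,0.32],[0,0,0.32],[0,0,0.32],[0,0,0.32],[0,0,0.32],[0,0,0.32],[0,0,0.32],[0,0,0.32],[0,0,0.32],[0,0,0.32]])

```text
time_s: 35.5
position: [517.7, -209.2, 131.3]
eef_rot: [[0.445, 0.896, 0.003], [0.896, -0.445, -0.0], [0.001, 0.003, -1.0]]
wrist_force: [-0.5, 0.2, 0.1]
gripper_width: 45.0
```

Emit:
step_arm(offset=[[-0.85,0.44,0],[-0.84,0.47,0],[-0.82,0.5,0],[-0.8,0.52,0],[-0.79,0.55,0],[0,0,0],[0,0,0]], delta_rot=[[0,0,0.32],[0,0,0.32],[0,0,0.32],[0,0,0.32],[0,0,0.32],[0,0,0],[0,0,0]])

```text
time_s: 36.38
position: [520.9, -399.4, 130.7]
eef_rot: [[0.587, 0.809, 0.002], [0.809, -0.587, 0.001], [0.002, 0.001, -1.0]]
wrist_force: [0.0, -0.5, -0.4]
gripper_width: 44.9
```

```bash
python3 -c "
from nuts import *
find('w24.png')
plan([553.3,-363.4,-29],-36)"
```

```text
conf 0.91 px [198. 174.] area 938 sat 9 pos [ 430.6 -322.7    9. ] rmax/min 19.5 15.5 flat normal mod60 50.2
conf 0.56 px [324. 134.] area 785 sat 7 pos [ 552.5 -364.2    9. ] rmax/min 17.4 14.4 flat normal mod60 31.1
t 36.48 p [ 521.5 -398.   130.9] yaw -35.8 tilt 0.14 w 45.0 F [ 0.7 -0.5 -0.2] n 5
tool delta total (units) [1.16 0.13 4.  ] [ 0.01 -0.02  0.03]
[[0.23, 0.03, 0.8], [0.23, 0.03, 0.8], [0.23, 0.03, 0.8], [0.23, 0.03, 0.8], [0.23, 0.03, 0.8]]
[[0.0, -0.0, 0.01], [0.0, -0.0, 0.01], [0.0, -0.0, 0.01], [0.0, -0.0, 0.01], [0.0, -0.0, 0.01]]
```

View pics/w24.png

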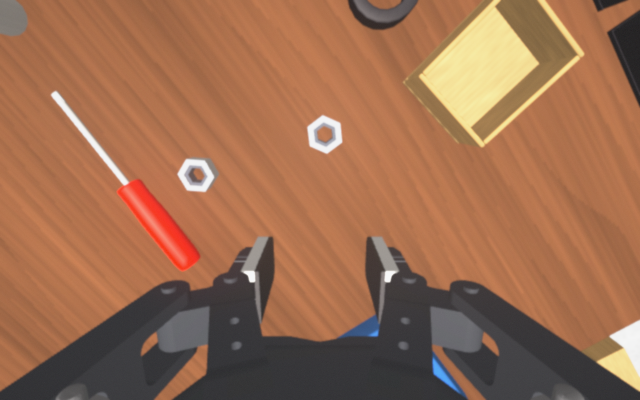

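Emit:
step_arm(offset=[[0.55,0.05,0.2],[0.55,0.05,0.5],[0,0,0.9],[0,0,0.9],[0,0,0.8],[0,0,0.5],[0,0,0.15],[0,0,0]], delta_rot=[[0,0,0],[0,0,0],[0,0,-0.8],[0,0,0],[0,0,0],[0,0,0],[0,0,0],[0,0,0]])

```text
time_s: 37.48
position: [551.0, -366.3, -26.5]
eef_rot: [[0.517, 0.856, 0.003], [0.856, -0.517, -0.0], [0.001, 0.003, -1.0]]
wrist_force: [0.3, -0.8, 0.9]
gripper_width: 45.1
```

```bash
python3 -c "
from h import *
snap('wrist','w25.png')
plan([553,-363.9,-29],-31)"
```

```text
t 37.52 p [ 551.5 -367.   -25.8] yaw -31.2 tilt 0.24 w 45.0 F [-0.1  0.7  0.5] n 1
tool delta total (units) [ 0.09 -0.01  0.08] [ 0.04 -0.01 -0.03]
[[0.09, -0.01, 0.08]]
[[0.04, -0.01, -0.03]]
```

View pics/w25.png

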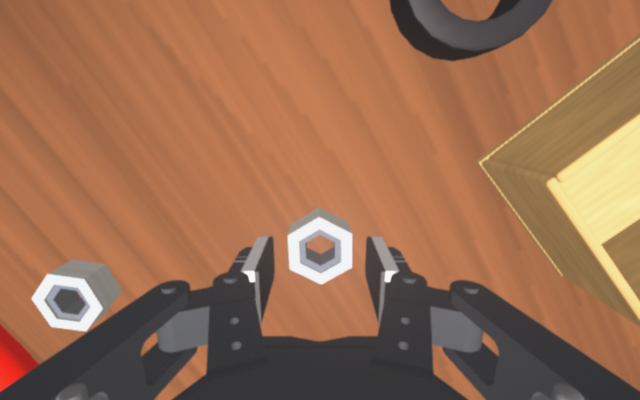

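Emit:
step_arm(offset=[[0.12,0,0.12],[0,0,0],[0,0,0],[0,0,0],[0,0,0]], delta_rot=[[0,0,0],[0,0,0],[0,0,0],[0,0,0],[0,0,0]], hand=1)

```text
time_s: 38.15
position: [554.1, -364.8, -29.0]
eef_rot: [[0.518, 0.855, 0.005], [0.855, -0.518, -0.004], [-0.001, 0.006, -1.0]]
wrist_force: [-1.8, -0.7, 5.4]
gripper_width: 28.2
```

Emit:
step_arm(offset=[[0,0,-0.5],[0,0,-0.9],[0,0,-0.9],[0,0,-0.9]], delta_rot=[[0,0,0],[0,0,0],[0,0,0],[0,0,0]])

```text
time_s: 38.65
position: [553.1, -362.1, 99.0]
eef_rot: [[0.517, 0.856, 0.004], [0.856, -0.517, -0.001], [0.001, 0.004, -1.0]]
wrist_force: [0.9, -0.2, -0.4]
gripper_width: 28.1
```

```bash
python3 -c "
from h import *
plan([535,192,100],-7)"
```

```text
t 38.65 p [ 553.1 -362.1   99. ] yaw -31.1 tilt 0.22 w 28.1 F [ 0.9 -0.2 -0.4] n 14
tool delta total (units) [11.62 -7.55 -0.04] [ 0.04 -0.01 -4.02]
[[0.83, -0.54, -0.0], [0.85, -0.51, -0.0], [0.86, -0.49, -0.0], [0.88, -0.46, -0.0], [0.89, -0.44, -0.0], [0.9, -0.41, -0.0], [0.91, -0.38, -0.0], [0.92, -0.35, -0.0], [0.93, -0.33, -0.0], [0.94, -0.3, -0.0], [0.95, -0.27, -0.0], [0.96, -0.24, -0.0], [0.97, -0.21, -0.0], [0.97, -0.18, -0.0]]
[[0.0, -0.0, -0.29], [0.0, -0.0, -0.29], [0.0, -0.0, -0.29], [0.0, -0.0, -0.29], [0.0, -0.0, -0.29], [0.0, -0.0, -0.29], [0.0, -0.0, -0.29], [0.0, -0.0, -0.29], [0.0, -0.0, -0.29], [0.0, -0.0, -0.29], [0.0, -0.0, -0.29], [0.0, -0.0, -0.29], [0.0, -0.0, -0.29], [0.0, -0.0, -0.29]]
```

```bash
python3 -c "
from h import *
plan([507.6,148,100],-7)"
```

```text
t 38.65 p [ 553.1 -362.1   99. ] yaw -31.1 tilt 0.22 w 28.1 F [ 0.9 -0.2 -0.4] n 13
tool delta total (units) [10.33 -7.57 -0.04] [ 0.04 -0.01 -4.02]
[[0.79, -0.58, -0.0], [0.81, -0.56, -0.0], [0.83, -0.53, -0.0], [0.85, -0.5, -0.0], [0.86, -0.47, -0.0], [0.88, -0.45, -0.0], [0.89, -0.42, -0.0], [0.91, -0.39, -0.0], [0.92, -0.36, -0.0], [0.93, -0.33, -0.0], [0.94, -0.3, -0.0], [0.95, -0.27, -0.0], [0.96, -0.24, -0.0]]
[[0.0, -0.0, -0.31], [0.0, -0.0, -0.31], [0.0, -0.0, -0.31], [0.0, -0.0, -0.31], [0.0, -0.0, -0.31], [0.0, -0.0, -0.31], [0.0, -0.0, -0.31], [0.0, -0.0, -0.31], [0.0, -0.0, -0.31], [0.0, -0.0, -0.31], [0.0, -0.0, -0.31], [0.0, -0.0, -0.31], [0.0, -0.0, -0.31]]
```

Emit:
step_arm(offset=[[0.79,-0.58,0],[0.81,-0.56,0],[0.83,-0.53,0],[0.85,-0.5,0],[0.86,-0.47,0],[0.88,-0.45,0],[0.89,-0.42,0],[0.91,-0.39,0],[0.92,-0.36,0],[0.93,-0.33,0]], delta_rot=[[0,0,-0.31],[0,0,-0.31],[0,0,-0.31],[0,0,-0.31],[0,0,-0.31],[0,0,-0.31],[0,0,-0.31],[0,0,-0.31],[0,0,-0.31],[0,0,-0.31]])

```text
time_s: 39.9
position: [517.7, 31.6, 97.6]
eef_rot: [[0.216, 0.976, 0.004], [0.976, -0.216, -0.0], [0.0, 0.004, -1.0]]
wrist_force: [0.0, 0.5, -1.0]
gripper_width: 27.8
```

Emit:
step_arm(offset=[[0.94,-0.3,0],[0.95,-0.27,0],[0.96,-0.24,0],[0,0,0.7],[0,0,0.7],[0,0,0]], delta_rot=[[0,0,-0.31],[0,0,-0.31],[0,0,-0.31],[0,0,0],[0,0,0],[0,0,0]])

```text
time_s: 40.65
position: [508.1, 148.7, 42.3]
eef_rot: [[0.121, 0.993, 0.004], [0.993, -0.121, -0.001], [-0.0, 0.004, -1.0]]
wrist_force: [-1.7, -0.6, 4.4]
gripper_width: 28.1
```

```bash
python3 -c "
from h import *
snap('wrist','w26.png')
plan([507.6,148,36],-7)"
```

```text
t 40.7 p [508.1 148.8  42.4] yaw -7.0 tilt 0.27 w 28.1 F [-1.6 -0.3  4.4] n 1
tool delta total (units) [-0.02 -0.01  0.16] [ 0.04 -0.    0.  ]
[[-0.02, -0.01, 0.16]]
[[0.04, -0.0, 0.0]]
```

View pics/w26.png

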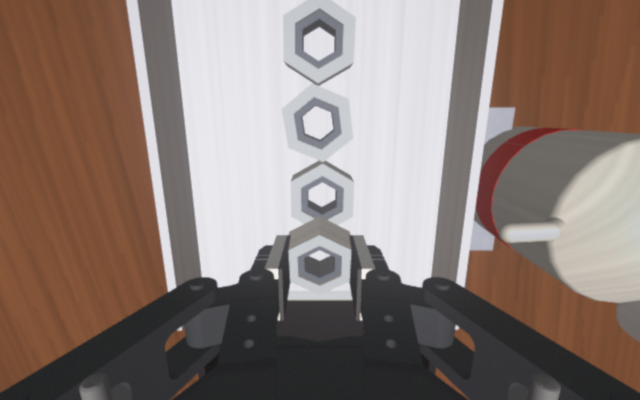

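```bash
python3 -c "
from h import *
print(get_obs()['qpos'].round(1))
p=np.load('stand.npy');hx,hy,yaw=p[:3]
for x,y in [(-60,-40),(-105,-40),(-60,40)]:
    print(x,y,hx+np.cos(yaw)*x-np.sin(yaw)*y,hy+np.sin(yaw)*x+np.cos(yaw)*y)
plan([471,180,115],83,15)"
```

```text
[  4.   22.9 -28.7 113.9  15.1  46.6 -40.2]
-60 -40 471.127627764579 180.68389829751465
-105 -40 476.6440032370356 225.3445028797063
-60 40 550.5242581329197 170.87700856870293
t 40.7 p [508.1 148.8  42.4] yaw -7.0 tilt 0.27 w 28.1 F [-1.6 -0.3  4.4] n 15
tool delta total (units) [ 0.66 -1.01 -1.82] [  0.04   0.03 -15.  ]
[[0.04, -0.07, -0.12], [0.05, -0.06, -0.12], [0.06, -0.06, -0.12], [0.06, -0.05, -0.12], [0.07, -0.04, -0.12], [0.07, -0.04, -0.12], [0.08, -0.03, -0.12], [0.08, -0.02, -0.12], [0.08, -0.01, -0.12], [0.08, -0.0, -0.12], [0.08, 0.0, -0.12], [0.08, 0.01, -0.12], [0.08, 0.02, -0.12], [0.08, 0.03, -0.12], [0.07, 0.04, -0.12]]
[[0.0, 0.0, -1.0], [0.0, 0.0, -1.0], [0.0, 0.0, -1.0], [0.0, 0.0, -1.0], [0.0, 0.0, -1.0], [0.0, 0.0, -1.0], [0.0, 0.0, -1.0], [0.0, 0.0, -1.0], [0.0, 0.0, -1.0], [0.0, 0.0, -1.0], [0.0, 0.0, -1.0], [0.0, 0.0, -1.0], [0.0, 0.0, -1.0], [0.0, 0.0, -1.0], [0.0, 0.0, -1.0]]
```

Emit:
step_arm(offset=[[0,0,-0.9],[0,0,-0.9],[0.06,-0.06,0],[0.06,-0.05,0],[0.07,-0.04,0],[0.07,-0.04,0],[0.08,-0.03,0],[0.08,-0.02,0],[0.08,-0.01,0],[0.08,0,0]], delta_rot=[[0,0,0],[0,0,-1],[0,0,-1],[0,0,-1],[0,0,-1],[0,0,-1],[0,0,-1],[0,0,-1],[0,0,-1],[0,0,-1]])

```text
time_s: 41.95
position: [489.0, 167.5, 113.4]
eef_rot: [[-0.734, 0.679, 0.004], [0.679, 0.734, -0.001], [-0.003, 0.002, -1.0]]
wrist_force: [-0.5, 0.4, 0.1]
gripper_width: 28.0
```

Emit:
step_arm(offset=[[0.08,0,0],[0.08,0.01,0],[0.08,0.02,0],[0.08,0.03,0],[0.07,0.04,0],[0,0,0],[0,0,0]], delta_rot=[[0,0,-1],[0,0,-1],[0,0,-1],[0,0,-1],[0,0,-1],[0,0,-1],[0,0,0]])

```text
time_s: 42.82
position: [477.5, 178.9, 113.0]
eef_rot: [[-0.992, 0.123, 0.004], [0.123, 0.992, -0.001], [-0.004, -0.0, -1.0]]
wrist_force: [0.3, -0.7, -1.7]
gripper_width: 28.0
```

```bash
python3 -c "
from h import *
snap('wrist','w27.png')
plan([471,181,40],83)"
```

```text
t 42.88 p [477.6 178.8 112.9] yaw 82.9 tilt 0.2 w 28.1 F [ 0.2 -0.5 -0.2] n 2
tool delta total (units) [0.18 0.03 1.82] [-0.    0.03 -0.02]
[[0.09, 0.02, 0.91], [0.09, 0.02, 0.91]]
[[-0.0, 0.02, -0.01], [-0.0, 0.02, -0.01]]
```

View pics/w27.png

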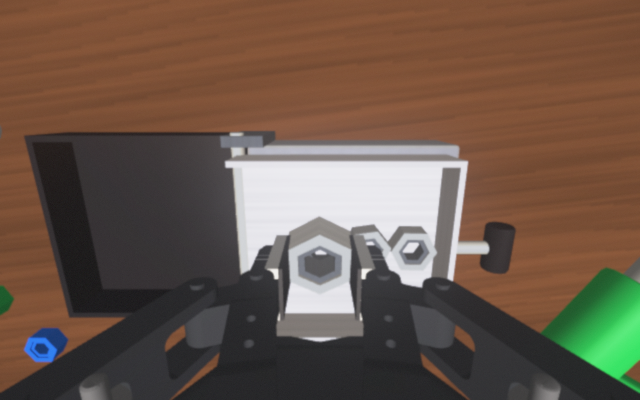

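Emit:
step_arm(offset=[[0.2,0.03,0.6],[0,0,0.7],[0,0,0.4],[0,0,0.15],[0,0,0]], delta_rot=[[0,0,0],[0,0,0],[0,0,0],[0,0,0],[0,0,0]])

```text
time_s: 43.5
position: [469.9, 181.0, 38.2]
eef_rot: [[-0.993, 0.122, 0.002], [0.122, 0.993, -0.0], [-0.002, 0.0, -1.0]]
wrist_force: [-0.2, 0.5, -1.4]
gripper_width: 28.5
```

```bash
python3 -c "
from h import *
snap('wrist','w28.png')
plan([471,181,36],83)"
```

```text
t 43.55 p [470.4 181.2  38.6] yaw 83.0 tilt 0.19 w 27.9 F [ 0.3  0.4 -0.5] n 1
tool delta total (units) [-0.02 -0.    0.07] [ 0.01  0.03 -0.  ]
[[-0.02, -0.0, 0.07]]
[[0.01, 0.03, -0.0]]
```

View pics/w28.png

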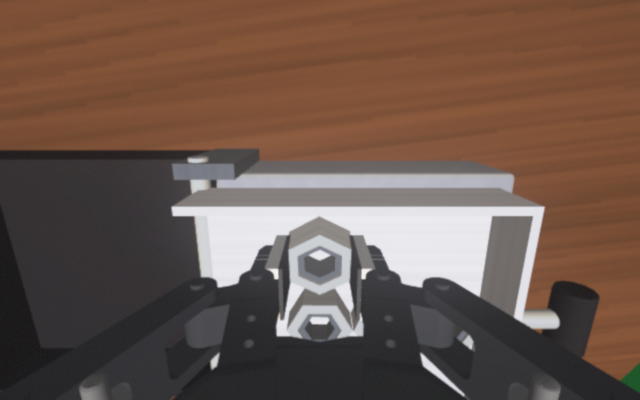

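Emit:
step_arm(offset=[[0,0,0.1],[0,0,0]], delta_rot=[[0,0,0],[0,0,0]])

```text
time_s: 43.8
position: [469.8, 180.8, 34.2]
eef_rot: [[-0.993, 0.122, 0.003], [0.122, 0.993, -0.0], [-0.003, 0.0, -1.0]]
wrist_force: [0.4, 0.9, -0.5]
gripper_width: 28.0
```

Emit:
step_arm(offset=[[0,0,0],[0,0,0],[0,0,-0.9],[0,0,-0.9]], delta_rot=[[0,0,0],[0,0,0],[0,0,0],[0,0,0]], hand=-0.05)

```text
time_s: 44.3
position: [469.0, 180.8, 106.5]
eef_rot: [[-0.993, 0.121, 0.001], [0.121, 0.993, -0.0], [-0.001, -0.0, -1.0]]
wrist_force: [1.3, 0.4, 0.8]
gripper_width: 44.9
```

```bash
python3 -c "
from h import *
snap('wrist','w29.png')
plan([478,-360,130],52)"
```

```text
t 44.35 p [472.8 182.8 111.5] yaw 83.0 tilt 0.56 w 44.9 F [0.6 0.7 3.2] n 14
tool delta total (units) [ -1.78 -13.45  -0.49] [0.05 0.08 5.17]
[[-0.13, -0.96, -0.03], [-0.16, -0.96, -0.03], [-0.2, -0.95, -0.03], [-0.24, -0.94, -0.03], [-0.27, -0.93, -0.03], [-0.31, -0.92, -0.03], [-0.34, -0.91, -0.03], [-0.38, -0.89, -0.03], [-0.41, -0.88, -0.03], [-0.45, -0.86, -0.03], [-0.48, -0.84, -0.03], [-0.51, -0.82, -0.03], [-0.54, -0.8, -0.03], [-0.57, -0.78, -0.03]]
[[0.0, 0.01, 0.37], [0.0, 0.01, 0.37], [0.0, 0.01, 0.37], [0.0, 0.01, 0.37], [0.0, 0.01, 0.37], [0.0, 0.01, 0.37], [0.0, 0.01, 0.37], [0.0, 0.01, 0.37], [0.0, 0.01, 0.37], [0.0, 0.01, 0.37], [0.0, 0.01, 0.37], [0.0, 0.01, 0.37], [0.0, 0.01, 0.37], [0.0, 0.01, 0.37]]
```

View pics/w29.png

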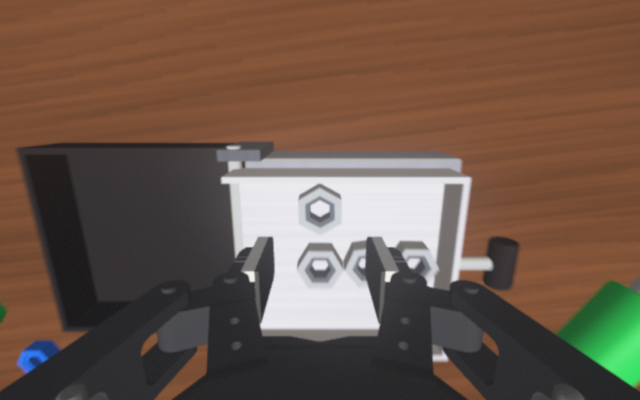

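Four nuts are in the pan. Now the last one.

Emit:
step_arm(offset=[[-0.13,-0.96,-0.3],[-0.16,-0.96,-0.2],[-0.2,-0.95,0],[-0.24,-0.94,0],[-0.27,-0.93,0],[-0.31,-0.92,0],[-0.34,-0.91,0],[-0.38,-0.89,0],[-0.41,-0.88,0],[-0.45,-0.86,0]], delta_rot=[[0,0,0.37],[0,0,0.37],[0,0,0.37],[0,0,0.37],[0,0,0.37],[0,0,0.37],[0,0,0.37],[0,0,0.37],[0,0,0.37],[0,0,0.37]])

```text
time_s: 45.6
position: [472.7, -208.7, 126.2]
eef_rot: [[-0.872, 0.489, 0.003], [0.489, 0.872, -0.001], [-0.002, 0.001, -1.0]]
wrist_force: [0.6, 1.2, 1.3]
gripper_width: 44.4
```

Emit:
step_arm(offset=[[-0.48,-0.84,0],[-0.51,-0.82,0],[-0.54,-0.8,0],[-0.57,-0.78,0],[0,0,0],[0,0,0]], delta_rot=[[0,0,0.37],[0,0,0.37],[0,0,0.37],[0,0,0.37],[0,0,0],[0,0,0]])

```text
time_s: 46.35
position: [473.7, -361.4, 125.8]
eef_rot: [[-0.787, 0.617, 0.002], [0.617, 0.787, 0.001], [-0.001, 0.002, -1.0]]
wrist_force: [0.2, -0.2, 0.3]
gripper_width: 45.0
```

```bash
python3 -c "
from nuts import *
find('w30.png')
plan([430.7,-322.8,-30],52)"
```

```text
conf 0.89 px [532. 133.] area 1285 sat 120 pos [ 557.2 -176.     9. ] rmax/min 21.8 16.4 flat normal mod60 43.7
conf 0.84 px [599. 155.] area 1437 sat 134 pos [ 614.9 -136.3    9. ] rmax/min 24.2 16.9 flat normal mod60 47.9
conf 0.71 px [324. 122.] area 731 sat 3 pos [ 431.  -322.5    9. ] rmax/min 16.8 14.0 flat normal mod60 50.9
t 46.45 p [ 474.2 -360.   126. ] yaw 52.1 tilt 0.13 w 44.5 F [-0.1 -0.2  0.2] n 5
tool delta total (units) [1.43 0.06 3.9 ] [0.02 0.01 0.01]
[[0.29, 0.01, 0.78], [0.29, 0.01, 0.78], [0.29, 0.01, 0.78], [0.29, 0.01, 0.78], [0.29, 0.01, 0.78]]
[[0.0, 0.0, 0.0], [0.0, 0.0, 0.0], [0.0, 0.0, 0.0], [0.0, 0.0, 0.0], [0.0, 0.0, 0.0]]
```

View pics/w30.png

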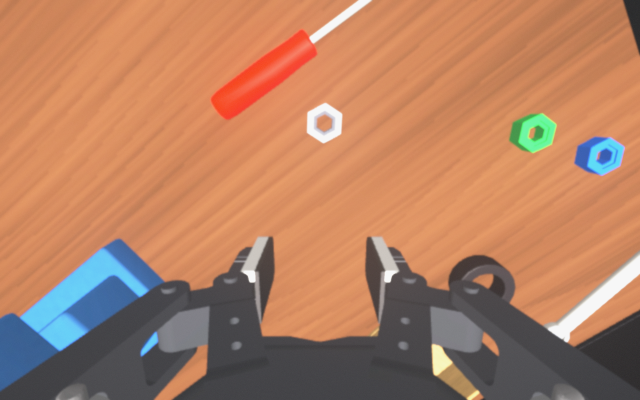

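Emit:
step_arm(offset=[[0.72,0.03,0.2],[0.72,0.02,0.5],[0,0,0.9],[0,0,0.9],[0,0,0.8],[0,0,0.4],[0,0,0.15],[0,0,0]], delta_rot=[[0,0,0],[0,0,0],[0,0,0],[0,0,0],[0,0,0],[0,0,0],[0,0,0],[0,0,0]])

```text
time_s: 47.45
position: [430.7, -324.8, -27.4]
eef_rot: [[-0.788, 0.616, 0.003], [0.616, 0.788, -0.001], [-0.003, 0.001, -1.0]]
wrist_force: [0.5, 0.2, -0.3]
gripper_width: 45.0
```

```bash
python3 -c "
from h import *
snap('wrist','w31.png')
plan([430.9,-322.6,-30],52)"
```

```text
t 47.5 p [ 431.  -325.2  -27. ] yaw 51.9 tilt 0.22 w 45.0 F [-1.7 -1.4 -0.1] n 1
tool delta total (units) [0.04 0.05 0.08] [ 0.01  0.04 -0.01]
[[0.04, 0.05, 0.08]]
[[0.01, 0.04, -0.01]]
```

View pics/w31.png

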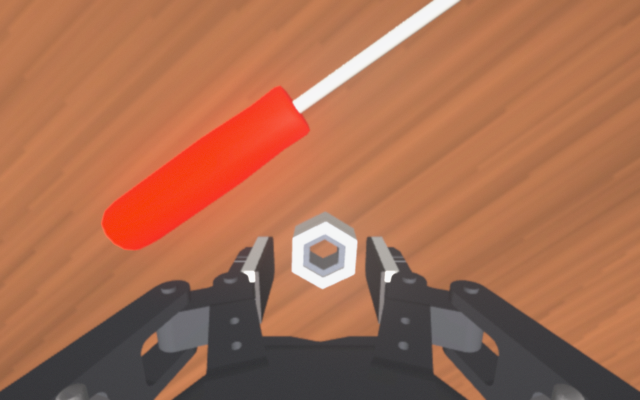

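Emit:
step_arm(offset=[[0.05,0.05,0.08],[0,0,0],[0,0,0],[0,0,0],[0,0,0]], delta_rot=[[0,0,0],[0,0,0],[0,0,0],[0,0,0],[0,0,0]], hand=1)

```text
time_s: 48.12
position: [431.2, -323.5, -29.1]
eef_rot: [[-0.787, 0.617, 0.005], [0.617, 0.787, -0.003], [-0.006, 0.0, -1.0]]
wrist_force: [-0.3, -0.3, 5.9]
gripper_width: 27.7
```

Emit:
step_arm(offset=[[0,0,-0.5],[0,0,-0.9],[0,0,-0.9],[0,0,-0.9]], delta_rot=[[0,0,0],[0,0,0],[0,0,0],[0,0,0]])

```text
time_s: 48.62
position: [429.4, -321.6, 99.2]
eef_rot: [[-0.788, 0.616, 0.003], [0.616, 0.788, -0.001], [-0.003, 0.001, -1.0]]
wrist_force: [0.5, -1.3, -1.3]
gripper_width: 28.2
```

```bash
python3 -c "
from h import *
plan([477,226,100],83)"
```

```text
t 48.62 p [ 429.4 -321.6   99.2] yaw 52.0 tilt 0.17 w 28.2 F [ 0.5 -1.3 -1.3] n 14
tool delta total (units) [ 7.5  11.52 -0.03] [ 0.    0.03 -5.17]
[[0.54, 0.82, -0.0], [0.5, 0.84, -0.0], [0.47, 0.86, -0.0], [0.44, 0.88, -0.0], [0.4, 0.9, -0.0], [0.37, 0.91, -0.0], [0.33, 0.92, -0.0], [0.3, 0.94, -0.0], [0.26, 0.95, -0.0], [0.22, 0.96, -0.0], [0.19, 0.96, -0.0], [0.15, 0.97, -0.0], [0.11, 0.98, -0.0], [0.07, 0.98, -0.0]]
[[0.0, 0.0, -0.37], [0.0, 0.0, -0.37], [0.0, 0.0, -0.37], [0.0, 0.0, -0.37], [0.0, 0.0, -0.37], [0.0, 0.0, -0.37], [0.0, 0.0, -0.37], [0.0, 0.0, -0.37], [0.0, 0.0, -0.37], [0.0, 0.0, -0.37], [0.0, 0.0, -0.37], [0.0, 0.0, -0.37], [0.0, 0.0, -0.37], [0.0, 0.0, -0.37]]
```

Emit:
step_arm(offset=[[0.54,0.82,0],[0.5,0.84,0],[0.47,0.86,0],[0.44,0.88,0],[0.4,0.9,0],[0.37,0.91,0],[0.33,0.92,0],[0.3,0.94,0],[0.26,0.95,0],[0.22,0.96,0]], delta_rot=[[0,0,-0.37],[0,0,-0.37],[0,0,-0.37],[0,0,-0.37],[0,0,-0.37],[0,0,-0.37],[0,0,-0.37],[0,0,-0.37],[0,0,-0.37],[0,0,-0.37]])

```text
time_s: 49.88
position: [463.5, 70.7, 98.0]
eef_rot: [[-0.962, 0.272, 0.004], [0.272, 0.962, -0.001], [-0.004, -0.0, -1.0]]
wrist_force: [1.1, 0.1, -0.7]
gripper_width: 27.8
```

Emit:
step_arm(offset=[[0.19,0.96,0],[0.15,0.97,0],[0.11,0.98,0],[0.07,0.98,0],[0,0,0.6],[0,0,0.55],[0,0,0]], delta_rot=[[0,0,-0.37],[0,0,-0.37],[0,0,-0.37],[0,0,-0.37],[0,0,0],[0,0,0],[0,0,0]])

```text
time_s: 50.75
position: [475.0, 223.9, 48.9]
eef_rot: [[-0.992, 0.123, -0.002], [0.123, 0.992, -0.003], [0.002, -0.003, -1.0]]
wrist_force: [0.4, 0.0, -1.5]
gripper_width: 28.3
```

```bash
python3 -c "
from h import *
snap('wrist','w32.png')
plan([477,226,52],83)"
```

```text
t 50.8 p [476.1 224.6  50. ] yaw 82.9 tilt 0.11 w 28.4 F [ 0.4 -0.9 -0.4] n 1
tool delta total (units) [-0.02  0.04 -0.05] [-0.02  0.   -0.01]
[[-0.02, 0.04, -0.05]]
[[-0.02, 0.0, -0.01]]
```

View pics/w32.png

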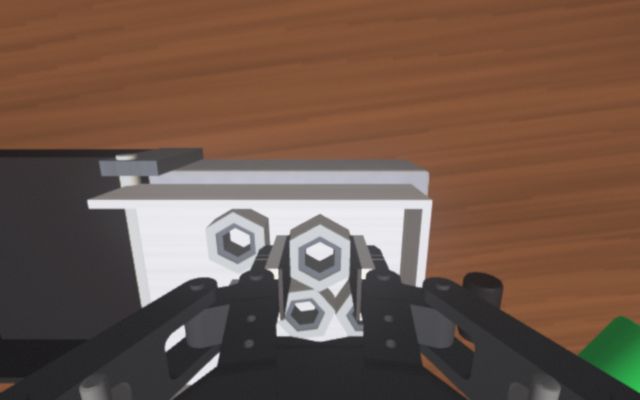

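Emit:
step_arm(offset=[[0,0,0],[0,0,0],[0,0,-0.9],[0,0,-0.9],[0,0,-0.9],[0,0,-0.9],[0,0,-0.5]], delta_rot=[[0,0,0],[0,0,0],[0,0,0],[0,0,0],[0,0,0],[0,0,0],[0,0,0]], hand=0)

```text
time_s: 51.68
position: [477.7, 226.9, 217.5]
eef_rot: [[-0.993, 0.122, 0.006], [0.122, 0.993, 0.001], [-0.006, 0.001, -1.0]]
wrist_force: [0.4, -0.5, 0.5]
gripper_width: 42.6
```

```bash
python3 -c "
from h import *
snap('wrist','w33.png')
plan([647,153,200],83)"
```

```text
t 51.73 p [478.9 227.6 219.4] yaw 83.0 tilt 0.52 w 42.8 F [ 0.6 -0.5  0.6] n 5
tool delta total (units) [-4.39 -1.34  0.52] [0.03 0.08 0.  ]
[[-0.88, -0.27, 0.1], [-0.88, -0.27, 0.1], [-0.88, -0.27, 0.1], [-0.88, -0.27, 0.1], [-0.88, -0.27, 0.1]]
[[0.01, 0.02, 0.0], [0.01, 0.02, 0.0], [0.01, 0.02, 0.0], [0.01, 0.02, 0.0], [0.01, 0.02, 0.0]]
```

View pics/w33.png

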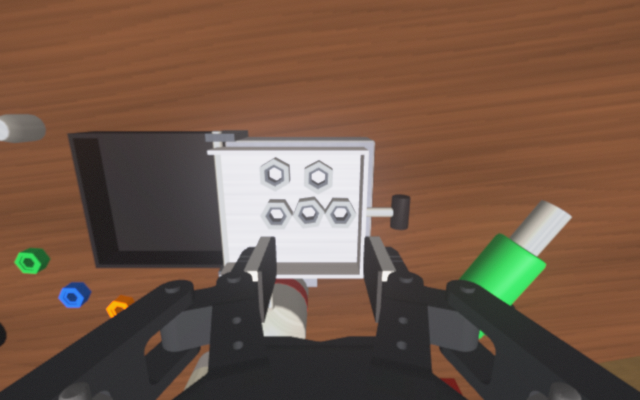

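All five nuts are in the level pan, at px (275,173), (318,176), (277,213), (308,211) and (340,211). Next the pump.

Emit:
step_arm(offset=[[-0.9,-0.25,0],[-0.9,-0.25,0.1],[-0.9,-0.25,0.1],[-0.9,-0.25,0],[-0.9,-0.25,0],[-0.9,-0.1,0],[-0.3,0,0],[0,0,0],[0,0,0]], delta_rot=[[0,0.05,0],[0,0,0],[0,0,0],[0,0,0],[0,0,0],[0,0,0],[0,0,0],[0,0,0],[0,0,0]], hand=1)

```text
time_s: 52.85
position: [694.7, 146.4, 206.1]
eef_rot: [[-0.993, 0.119, -0.004], [0.119, 0.993, 0.001], [0.005, 0.0, -1.0]]
wrist_force: [0.0, 0.9, -0.7]
gripper_width: -0.1
```

```bash
python3 -c "
from h import *
o=snap('wrist','w34.png')
for d in silhouettes('plunger_top','wrist')[:2]: print(d['conf'],d['point'],onplane('wrist',d['point'],153,o),d['region'].sum())
print(proj('wrist',[[647,152.7,153]],o))
plan([647,153,140],83)"
```

```text
0.93 [319.7, 136.4] [645.16150213 152.73190322 153.        ] 3358
0.24 [346.7, 27.2] [575.8854702  179.25205854 153.        ] 10695
[[319.9555673  138.94318579]]
t 52.95 p [695.  146.1 206.6] yaw 83.1 tilt 0.2 w -0.1 F [ 0.6 -0.4 -0.2] n 3
tool delta total (units) [1.21 0.03 1.67] [-0.   -0.03  0.02]
[[0.4, 0.01, 0.56], [0.4, 0.01, 0.56], [0.4, 0.01, 0.56]]
[[-0.0, -0.01, 0.01], [-0.0, -0.01, 0.01], [-0.0, -0.01, 0.01]]
```

View pics/w34.png

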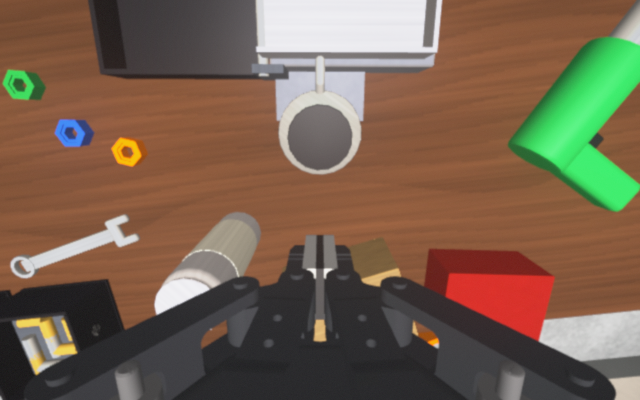

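Emit:
step_arm(offset=[[0.62,0.02,0.2],[0.61,0.01,0.5],[0,0,0.9],[0,0,0.2],[0,0,0]], delta_rot=[[0,0,0],[0,0,0],[0,0,0],[0,0,0],[0,0,0]])

```text
time_s: 53.58
position: [647.2, 151.9, 134.5]
eef_rot: [[-0.993, 0.122, -0.004], [0.122, 0.993, 0.0], [0.004, -0.0, -1.0]]
wrist_force: [0.6, 1.0, 0.4]
gripper_width: 0.1
```

Emit:
step_arm(offset=[[0,0,0.25],[0,0,0.2],[0,0,0]], delta_rot=[[0,0,0],[0,0,0],[0,0,0]])

```text
time_s: 53.95
position: [647.9, 152.2, 116.6]
eef_rot: [[-0.993, 0.122, -0.003], [0.122, 0.993, 0.001], [0.003, 0.0, -1.0]]
wrist_force: [0.2, -0.4, 3.0]
gripper_width: 0.2
```

Emit:
step_arm(offset=[[0,0,0.25],[0,0,0.2],[0,0,0.07],[0,0,0]], delta_rot=[[0,0,0],[0,0,0],[0,0,0],[0,0,0]])

```text
time_s: 54.45
position: [648.5, 152.4, 98.7]
eef_rot: [[-0.993, 0.122, -0.001], [0.122, 0.993, -0.0], [0.001, -0.0, -1.0]]
wrist_force: [-2.9, -2.4, 13.4]
gripper_width: 0.2
```

```bash
python3 -c "
from h import *
snap('side','s35.png',(230,100,360,210),5)
plan([647,152,95],83)"
```

```text
t 54.5 p [648.5 152.3  98.8] yaw 83.0 tilt 0.03 w 0.3 F [-3.8 -2.4 13.9] n 1
tool delta total (units) [ 0.04 -0.01  0.09] [-0. -0. -0.]
[[0.04, -0.01, 0.09]]
[[-0.0, -0.0, -0.0]]
```

View pics/s35.png

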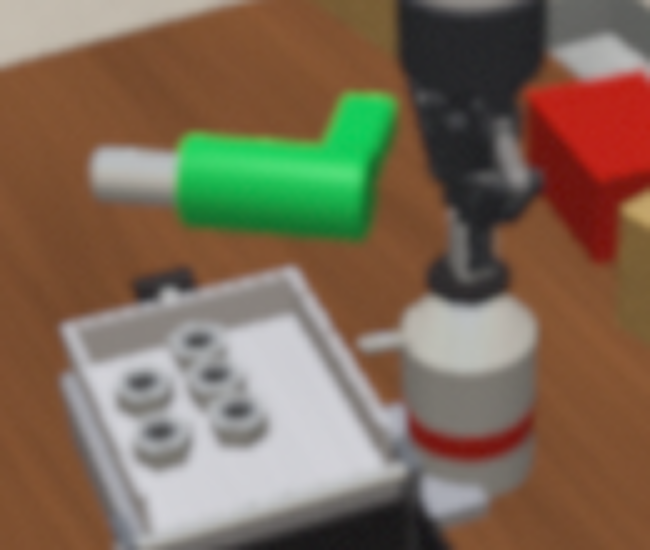

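Emit:
step_arm(offset=[[0,0,0.07],[0,0,0],[0,0,-0.4],[0,0,-0.4],[0,0,0],[0,0,0],[0,0,0]], delta_rot=[[0,0,0],[0,0,0],[0,0,0],[0,0,0],[0,0,0],[0,0,0],[0,0,0]])

```text
time_s: 55.38
position: [646.3, 151.5, 123.2]
eef_rot: [[-0.993, 0.122, -0.006], [0.122, 0.993, -0.0], [0.006, -0.001, -1.0]]
wrist_force: [-0.4, 0.2, -0.4]
gripper_width: 0.4
```

```bash
python3 -c "
from h import *
snap('side','s36.png',(230,100,360,210),5)
plan([647,152,125],83)"
```

```text
t 55.42 p [646.5 151.7 123.4] yaw 83.0 tilt 0.31 w 0.3 F [-0.2 -0.2  0.5] n 1
tool delta total (units) [-0.01  0.01 -0.04] [-0.01 -0.05  0.  ]
[[-0.01, 0.01, -0.04]]
[[-0.01, -0.05, 0.0]]
```

View pics/s36.png

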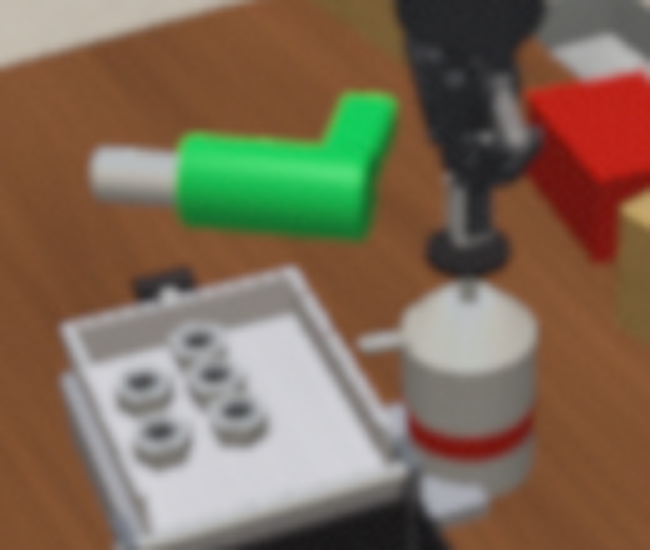

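Emit:
step_arm(offset=[[0,0,0.4],[0,0,0.3],[0,0,0.1],[0,0,0],[0,0,0]], delta_rot=[[0,0,0],[0,0,0],[0,0,0],[0,0,0],[0,0,0]])

```text
time_s: 56.05
position: [648.9, 152.7, 98.6]
eef_rot: [[-0.993, 0.122, 0.0], [0.122, 0.993, -0.001], [-0.0, -0.001, -1.0]]
wrist_force: [-7.5, -4.3, 23.9]
gripper_width: 0.4
```

Emit:
step_arm(offset=[[0,0,-0.4],[0,0,-0.4],[0,0,0],[0,0,0],[0,0,0]], delta_rot=[[0,0,0],[0,0,0],[0,0,0],[0,0,0],[0,0,0]])

```text
time_s: 56.68
position: [646.2, 151.4, 123.0]
eef_rot: [[-0.993, 0.122, -0.006], [0.122, 0.993, -0.0], [0.006, -0.001, -1.0]]
wrist_force: [0.3, -0.2, -0.6]
gripper_width: -0.0
```

Emit:
step_arm(offset=[[0,0,0.4],[0,0,0.3],[0,0,0.1],[0,0,0],[0,0,0]], delta_rot=[[0,0,0],[0,0,0],[0,0,0],[0,0,0],[0,0,0]])

```text
time_s: 57.3
position: [648.6, 152.5, 98.6]
eef_rot: [[-0.993, 0.122, -0.0], [0.122, 0.993, -0.001], [0.0, -0.001, -1.0]]
wrist_force: [-8.3, -3.6, 24.9]
gripper_width: -0.2
```

Emit:
step_arm(offset=[[0,0,-0.4],[0,0,-0.4],[0,0,0],[0,0,0],[0,0,0]], delta_rot=[[0,0,0],[0,0,0],[0,0,0],[0,0,0],[0,0,0]])

```text
time_s: 57.92
position: [646.2, 151.4, 123.0]
eef_rot: [[-0.993, 0.122, -0.006], [0.122, 0.993, -0.0], [0.006, -0.001, -1.0]]
wrist_force: [0.5, -0.3, -0.2]
gripper_width: 0.1
```

Emit:
step_arm(offset=[[0,0,0.4],[0,0,0.3],[0,0,0.1],[0,0,0],[0,0,0]], delta_rot=[[0,0,0],[0,0,0],[0,0,0],[0,0,0],[0,0,0]])

```text
time_s: 58.55
position: [648.6, 152.5, 98.6]
eef_rot: [[-0.993, 0.122, -0.0], [0.122, 0.993, -0.001], [0.0, -0.001, -1.0]]
wrist_force: [-6.9, -3.6, 25.1]
gripper_width: -0.3
```

Emit:
step_arm(offset=[[0,0,-0.4],[0,0,-0.4],[0,0,-0.4],[0,0,-0.8],[0,0,-0.8],[0,0,0],[0,0,0]], delta_rot=[[0,0,0],[0,0,0],[0,0,0],[0,0,0],[0,0,0],[0,0,0],[0,0,0]])

```text
time_s: 59.42
position: [646.7, 151.4, 203.4]
eef_rot: [[-0.993, 0.122, -0.005], [0.122, 0.993, -0.001], [0.005, -0.001, -1.0]]
wrist_force: [-1.0, -1.2, -0.9]
gripper_width: -0.2
```

Four full strokes done. Each reached the stop at TCP 98.6 with 13–25 N, and the head came fully up in between. Now the handle.

```bash
python3 -c "
from h import *
plan([521,255,190],-7,15)"
```

```text
t 59.42 p [646.7 151.4 203.4] yaw 83.0 tilt 0.32 w -0.2 F [-1.  -1.2 -0.9] n 15
tool delta total (units) [3.43 2.19 0.35] [-0.05 -0.03 15.  ]
[[0.23, 0.15, 0.02], [0.24, 0.12, 0.02], [0.25, 0.1, 0.02], [0.26, 0.07, 0.02], [0.27, 0.04, 0.02], [0.27, 0.01, 0.02], [0.27, -0.02, 0.02], [0.27, -0.04, 0.02], [0.26, -0.07, 0.02], [0.25, -0.1, 0.02], [0.24, -0.13, 0.02], [0.23, -0.15, 0.02], [0.21, -0.17, 0.02], [0.19, -0.19, 0.02], [0.17, -0.21, 0.02]]
[[-0.0, -0.0, 1.0], [-0.0, -0.0, 1.0], [-0.0, -0.0, 1.0], [-0.0, -0.0, 1.0], [-0.0, -0.0, 1.0], [-0.0, -0.0, 1.0], [-0.0, -0.0, 1.0], [-0.0, -0.0, 1.0], [-0.0, -0.0, 1.0], [-0.0, -0.0, 1.0], [-0.0, -0.0, 1.0], [-0.0, -0.0, 1.0], [-0.0, -0.0, 1.0], [-0.0, -0.0, 1.0], [-0.0, -0.0, 1.0]]
```

Emit:
step_arm(offset=[[0.23,0.15,0],[0.24,0.12,0],[0.25,0.1,0],[0.26,0.07,0.02],[0.27,0.04,0.02],[0.27,0.01,0.02],[0.27,-0.02,0.02],[0.27,-0.04,0.02],[0.26,-0.07,0.02],[0.25,-0.1,0.02]], delta_rot=[[0,0,1],[0,0,1],[0,0,1],[0,0,1],[0,0,1],[0,0,1],[0,0,1],[0,0,1],[0,0,1],[0,0,1]], hand=-0.3)

```text
time_s: 60.68
position: [562.6, 220.5, 197.1]
eef_rot: [[-0.388, 0.922, -0.007], [0.922, 0.388, -0.001], [0.002, -0.007, -1.0]]
wrist_force: [0.3, -0.3, 0.2]
gripper_width: 55.2
```

Emit:
step_arm(offset=[[0.24,-0.13,0.02],[0.23,-0.15,0.02],[0.21,-0.17,0.02],[0.19,-0.19,0.02],[0.17,-0.21,0.02],[0,0,0],[0,0,0]], delta_rot=[[0,0,1],[0,0,1],[0,0,1],[0,0,1],[0,0,1],[0,0,0],[0,0,0]])

```text
time_s: 61.55
position: [522.4, 254.9, 194.6]
eef_rot: [[0.121, 0.993, -0.005], [0.993, -0.121, -0.001], [-0.001, -0.004, -1.0]]
wrist_force: [1.1, -0.1, -0.2]
gripper_width: 55.1
```

```bash
python3 -c "
from h import *
o=snap('wrist','w37.png')
print(proj('wrist',[[527.5,310.8,72]],o))
plan([527.5,310.8,22],-7)"
```

```text
[[318.0891193  123.93537729]]
t 61.6 p [522.7 254.9 194.8] yaw -7.0 tilt 0.24 w 55.7 F [ 0.2 -0.4  0.9] n 5
tool delta total (units) [ 1.41 -0.03  4.32] [-0.04  0.01  0.  ]
[[0.28, -0.01, 0.86], [0.28, -0.01, 0.86], [0.28, -0.01, 0.86], [0.28, -0.01, 0.86], [0.28, -0.01, 0.86]]
[[-0.01, 0.0, 0.0], [-0.01, 0.0, 0.0], [-0.01, 0.0, 0.0], [-0.01, 0.0, 0.0], [-0.01, 0.0, 0.0]]
```

View pics/w37.png

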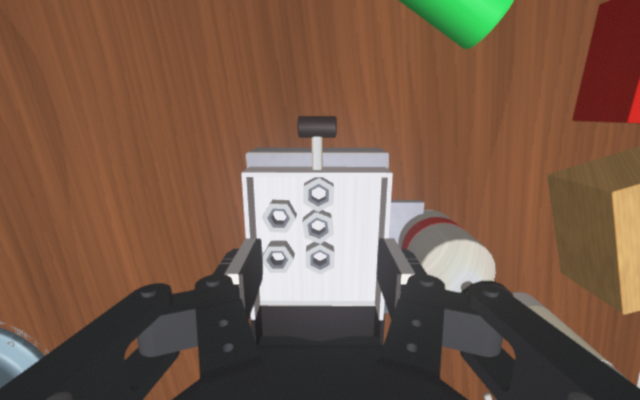

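Emit:
step_arm(offset=[[0.68,-0.02,0.2],[0.67,-0.02,0.4],[0,0,0.9],[0,0,0.9],[0,0,0.7],[0,0,0]], delta_rot=[[0,0,0],[0,0,0],[0,0,0],[0,0,0],[0,0,0],[0,0,0]])

```text
time_s: 62.35
position: [525.5, 307.3, 68.6]
eef_rot: [[0.122, 0.992, -0.009], [0.992, -0.122, -0.003], [-0.004, -0.008, -1.0]]
wrist_force: [0.4, -0.0, -0.1]
gripper_width: 55.6
```

```bash
python3 -c "
from h import *
o=snap('wrist','w38.png')
print(proj('wrist',[[527.5,310.8,72]],o))
plan([527.2,309,22],-7)"
```

```text
[[321.65434387 222.22662192]]
t 62.4 p [526.9 308.7  70.7] yaw -7.0 tilt 0.31 w 55.2 F [0.4 0.5 1.3] n 2
tool delta total (units) [0.01 0.01 1.22] [-0.05  0.01 -0.  ]
[[0.01, 0.01, 0.61], [0.01, 0.0, 0.61]]
[[-0.02, 0.01, -0.0], [-0.02, 0.01, -0.0]]
```

View pics/w38.png

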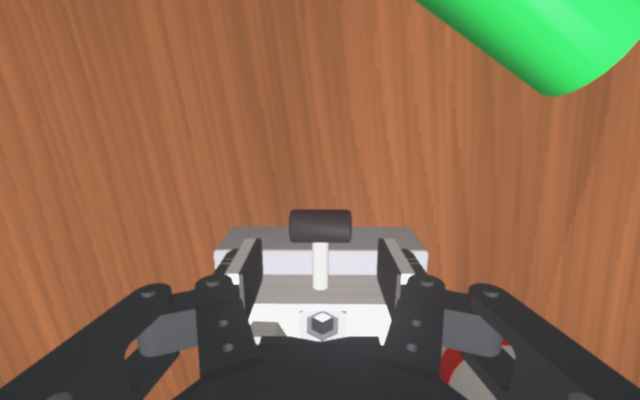

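Lined up over the handle at (320,226). Descending to pinch it end to end.

Emit:
step_arm(offset=[[0,0,0.6],[0,0,0.45],[0,0,0.15],[0,0,0]], delta_rot=[[-0.05,0,0],[0,0,0],[0,0,0],[0,0,0]])

```text
time_s: 62.9
position: [527.4, 309.7, 23.8]
eef_rot: [[0.122, 0.993, 0.002], [0.993, -0.122, -0.0], [-0.0, 0.002, -1.0]]
wrist_force: [0.1, 0.7, -0.4]
gripper_width: 55.4
```

```bash
python3 -c "
from h import *
o=snap('wrist','w39.png')
plan([527.2,309,22],-7)"
```

```text
t 62.95 p [527.7 310.   24.2] yaw -7.0 tilt 0.16 w 55.6 F [-0.1  0.7  0.2] n 1
tool delta total (units) [-0.03 -0.01  0.06] [ 0.03 -0.01  0.  ]
[[-0.03, -0.01, 0.06]]
[[0.03, -0.01, 0.0]]
```

View pics/w39.png

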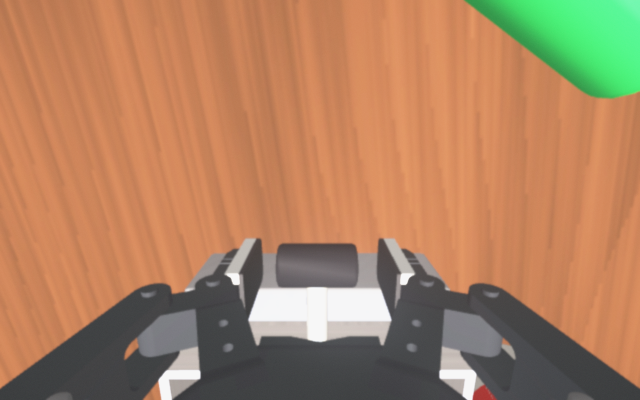

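Emit:
step_arm(offset=[[0,0,0],[0,0,0],[0,0,0],[0,0,0],[0,0,0]], delta_rot=[[0,0,0],[0,0,0],[0,0,0],[0,0,0],[0,0,0]], hand=1, newtons=90)

```text
time_s: 63.58
position: [526.2, 310.5, 25.2]
eef_rot: [[0.122, 0.993, 0.001], [0.993, -0.122, -0.0], [-0.0, 0.001, -1.0]]
wrist_force: [-3.3, -1.9, 6.2]
gripper_width: 34.0
```

```bash
python3 -c "
from h import *
plan([527.2,309,22],-7)
t=np.linspace(0,1.2,31)
X=-196*np.cos(t)+14*np.sin(t);Z=196*np.sin(t)+14*np.cos(t)
print([[round(float(-a/40),2),round(float(-b/40),2)] for a,b in zip(np.diff(X),np.diff(Z))])"
```

```text
t 63.58 p [526.2 310.5  25.2] yaw -7.0 tilt 0.06 w 34.0 F [-3.3 -1.9  6.2] n 1
tool delta total (units) [-0.03  0.03  0.08] [0.01 0.   0.  ]
[[-0.03, 0.03, 0.08]]
[[0.01, 0.0, 0.0]]
[[-0.02, -0.2], [-0.03, -0.19], [-0.03, -0.19], [-0.04, -0.19], [-0.05, -0.19], [-0.06, -0.19], [-0.06, -0.19], [-0.07, -0.18], [-0.08, -0.18], [-0.09, -0.18], [-0.09, -0.17], [-0.1, -0.17], [-0.11, -0.17], [-0.11, -0.16], [-0.12, -0.16], [-0.13, -0.15], [-0.13, -0.15], [-0.14, -0.14], [-0.14, -0.14], [-0.15, -0.13], [-0.15, -0.12], [-0.16, -0.12], [-0.16, -0.11], [-0.17, -0.1], [-0.17, -0.1], [-0.17, -0.09], [-0.18, -0.08], [-0.18, -0.08], [-0.18, -0.07], [-0.19, -0.06]]
```

Gripped at 34 mm (handle 36 long). Raising along the arc.

Emit:
step_arm(offset=[[-0.02,0,-0.2],[-0.03,0,-0.19],[-0.03,0,-0.19],[-0.04,0,-0.19],[-0.05,0,-0.19],[-0.06,0,-0.19],[-0.06,0,-0.19]], delta_rot=[[0,0,0],[0,0,0],[0,0,0],[0,0,0],[0,0,0],[0,0,0],[0,0,0]])

```text
time_s: 64.45
position: [524.2, 294.9, 76.4]
eef_rot: [[0.122, 0.993, -0.002], [0.993, -0.122, -0.005], [-0.006, -0.001, -1.0]]
wrist_force: [-3.1, -7.4, -13.0]
gripper_width: 34.0
```

```bash
python3 -c "
from h import *
snap('side','s40.png',(230,80,360,210),4.5)
plan([527.2,309,22],-7)"
```

```text
t 64.5 p [524.1 294.4  77.2] yaw -7.1 tilt 0.37 w 33.4 F [-4.2 -5.  -8.2] n 2
tool delta total (units) [0.38 0.03 1.38] [-0.01  0.06 -0.02]
[[0.19, 0.02, 0.69], [0.19, 0.02, 0.69]]
[[-0.01, 0.03, -0.01], [-0.01, 0.03, -0.01]]
```

View pics/s40.png

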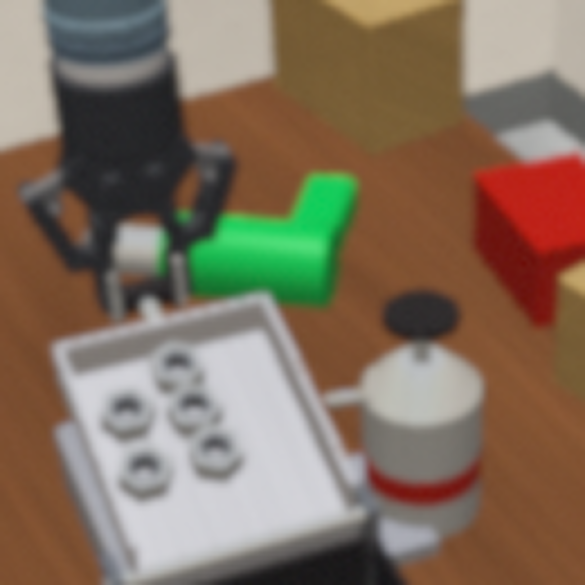

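Emit:
step_arm(offset=[[-0.07,0,-0.18],[-0.08,0,-0.18],[-0.09,0,-0.18],[-0.09,0,-0.17],[-0.1,0,-0.17],[-0.11,0,-0.17],[-0.11,0,-0.16],[-0.12,0,-0.16]], delta_rot=[[0,0,0],[0,0,0],[0,0,0],[0,0,0],[0,0,0],[0,0,0],[0,0,0],[0,0,0]])

```text
time_s: 65.5
position: [520.0, 261.4, 129.3]
eef_rot: [[0.122, 0.992, -0.003], [0.992, -0.122, -0.009], [-0.01, -0.002, -1.0]]
wrist_force: [-1.4, -6.4, -18.1]
gripper_width: 33.5
```

```bash
python3 -c "
from h import *
snap('side','s41.png',(230,80,360,270),3)
plan([527.2,309,22],-7)"
```

```text
t 65.55 p [519.9 260.8 130.1] yaw -7.1 tilt 0.61 w 33.8 F [ -3.7  -8.2 -14.5] n 3
tool delta total (units) [1.25 0.04 2.69] [-0.02  0.1  -0.02]
[[0.42, 0.01, 0.9], [0.41, 0.01, 0.9], [0.41, 0.01, 0.9]]
[[-0.01, 0.03, -0.01], [-0.01, 0.03, -0.01], [-0.01, 0.03, -0.01]]
```

View pics/s41.png

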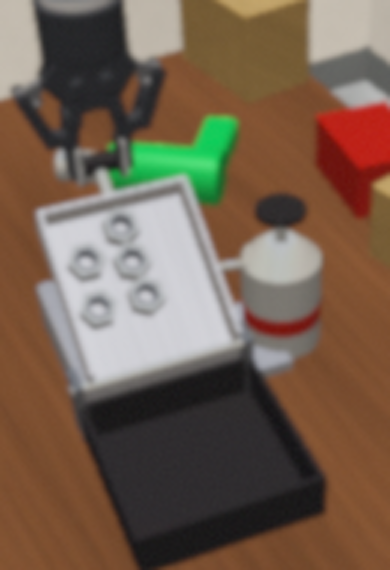

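Emit:
step_arm(offset=[[-0.065,0,-0.075],[-0.065,0,-0.075],[-0.065,0,-0.075],[-0.07,0,-0.07],[-0.07,0,-0.07],[-0.07,0,-0.07],[-0.07,0,-0.07],[0,0,0]], delta_rot=[[0,0,0],[0,0,0],[0,0,0],[0,0,0],[0,0,0],[0,0,0],[0,0,0],[0,0,0]])

```text
time_s: 66.55
position: [517.7, 242.6, 149.5]
eef_rot: [[0.123, 0.992, -0.003], [0.992, -0.123, -0.009], [-0.01, -0.002, -1.0]]
wrist_force: [-2.3, -7.3, -18.5]
gripper_width: 33.5
```

```bash
python3 -c "
from h import *
snap('side','s42.png',(230,80,360,270),3)
plan([527.2,309,22],-7)
p=np.load('stand.npy');hx,hy=p[:2];q=get_obs()['position']
# local handle angle if handle is 47 above TCP
u=np.array([np.cos(p[2]),np.sin(p[2])]);X=(np.array(q[:2])-[hx,hy])@u;print('X',X,[(k,(np.arctan2(q[2]+k-58,-X)-np.arctan2(14,196)).round(3),np.hypot(X,q[2]+k-58).round(1)) for k in (44,47,50)])"
```

```text
t 66.6 p [517.7 242.6 149.4] yaw -7.1 tilt 0.57 w 33.4 F [ -0.9  -7.6 -17.5] n 4
tool delta total (units) [1.71 0.04 3.17] [-0.02  0.09 -0.01]
[[0.43, 0.01, 0.79], [0.43, 0.01, 0.79], [0.42, 0.01, 0.79], [0.42, 0.01, 0.8]]
[[-0.0, 0.02, -0.0], [-0.0, 0.02, -0.0], [-0.0, 0.02, -0.0], [-0.0, 0.02, -0.0]]
X -127.11070729730692 [(44, np.float64(0.746), np.float64(185.7)), (47, np.float64(0.757), np.float64(187.9)), (50, np.float64(0.767), np.float64(190.2))]
```

View pics/s42.png

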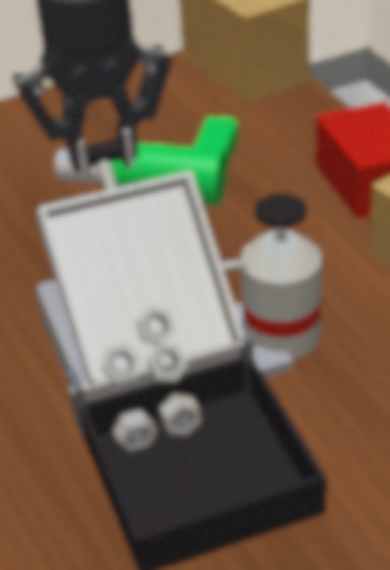

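Emit:
step_arm(offset=[[0,0,0],[0,0,0],[-0.14,0,-0.14],[-0.15,0,-0.13],[-0.15,0,-0.12],[-0.16,0,-0.12],[-0.16,0,-0.11],[-0.17,0,-0.1],[0,0,0]], delta_rot=[[0,0,0],[0,0,0],[0,0,0],[0,0,0],[0,0,0],[0,0,0],[0,0,0],[0,0,0],[0,0,0]])

```text
time_s: 67.72
position: [513.0, 205.0, 177.4]
eef_rot: [[0.121, 0.993, -0.003], [0.993, -0.121, -0.01], [-0.011, -0.002, -1.0]]
wrist_force: [1.6, -7.3, -21.7]
gripper_width: 32.6
```

```bash
python3 -c "
from h import *
snap('side','s43.png',(230,80,360,270),3);snap('wrist','w43.png')
plan([527.2,309,22],-7)"
```

```text
t 67.83 p [513.  204.9 177.4] yaw -6.9 tilt 0.64 w 32.8 F [  0.8  -7.7 -21.6] n 5
tool delta total (units) [2.67 0.04 3.86] [-0.02  0.11  0.01]
[[0.53, 0.01, 0.77], [0.53, 0.01, 0.77], [0.53, 0.01, 0.77], [0.53, 0.01, 0.77], [0.53, 0.01, 0.78]]
[[-0.0, 0.02, 0.0], [-0.0, 0.02, 0.0], [-0.0, 0.02, 0.0], [-0.0, 0.02, 0.0], [-0.0, 0.02, 0.0]]
```

View pics/s43.png

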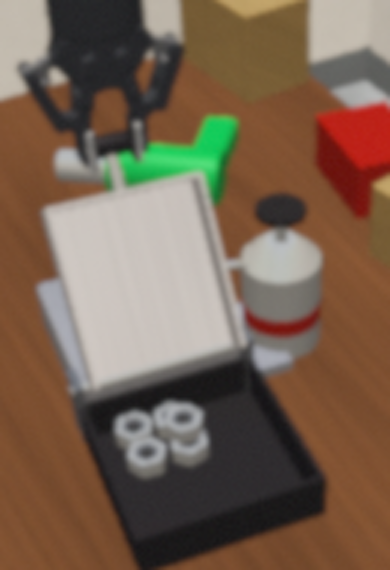

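View pics/w43.png

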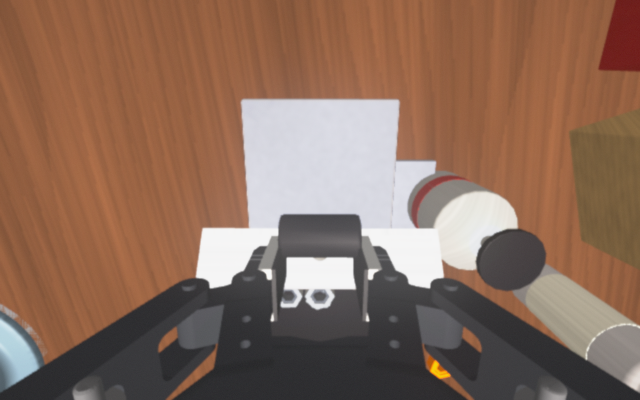

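```bash
python3 -c "
from h import *
o=get_obs();p=np.load('stand.npy');hx,hy,yaw=p[:3]
for t in np.arange(.7,1.21,.05):
    x,z=-196*np.cos(t)+14*np.sin(t),196*np.sin(t)+14*np.cos(t)
    q=np.array([hx+np.cos(yaw)*x,hy+np.sin(yaw)*x,58+z])
    print(round(t,2),q.round(),proj('wrist',[q],o).round(),'rel tool',(np.array(o['eef_rot']).T@(q-o['position'])).round(1))
"
```

```text
0.7 [521. 256. 195.] [[322. 143.]] rel tool [ 51.5   1.4 -18.1]
0.75 [520. 249. 202.] [[322. 159.]] rel tool [ 44.4   1.4 -24.9]
0.8 [519. 242. 208.] [[322. 176.]] rel tool [ 37.    1.4 -31.3]
0.85 [518. 234. 214.] [[322. 195.]] rel tool [ 29.2   1.4 -37.4]
0.9 [517. 226. 220.] [[322. 215.]] rel tool [ 21.2   1.3 -43. ]
0.95 [516. 218. 226.] [[322. 237.]] rel tool [ 12.9   1.3 -48.3]
1.0 [515. 210. 230.] [[322. 259.]] rel tool [  4.3   1.3 -53.1]
1.05 [514. 201. 235.] [[322. 282.]] rel tool [ -4.4   1.3 -57.5]
1.1 [513. 192. 239.] [[322. 306.]] rel tool [-13.4   1.2 -61.4]
1.15 [512. 183. 243.] [[322. 329.]] rel tool [-22.6   1.2 -64.9]
1.2 [511. 174. 246.] [[321. 353.]] rel tool [-32.    1.2 -68. ]
```

All five nuts are in the tray. The pan is at about 0.95 rad and the handle has crept to the edge of the pads (about 13 mm off). The hinge holds its place, so I'll re-grip.

Emit:
step_arm(offset=[[0,0,0],[0,0,0],[0.16,0,0],[0.16,0,0],[0,0,0],[0,0,0]], delta_rot=[[0,0,0],[0,0,0],[0,0,0],[0,0,0],[0,0,0],[0,0,0]], hand=-0.15)

```text
time_s: 68.58
position: [516.4, 224.7, 181.0]
eef_rot: [[0.121, 0.993, 0.002], [0.993, -0.121, -0.0], [-0.0, 0.002, -1.0]]
wrist_force: [-0.8, 0.4, -0.5]
gripper_width: 49.0
```

```bash
python3 -c "
from h import *
o=snap('wrist','w44.png')
plan([513.5,217,177],-7)
p=np.load('stand.npy');hx,hy,yaw=p[:3]
for t in np.arange(.85,1.1,.05):
    x,z=-196*np.cos(t)+14*np.sin(t),196*np.sin(t)+14*np.cos(t)
    q=np.array([hx+np.cos(yaw)*x,hy+np.sin(yaw)*x,58+z])
    print(round(t,2),q.round(),proj('wrist',[q],o).round(),'rel tool',(np.array(o['eef_rot']).T@(q-o['position'])).round(1))
"
```

```text
t 68.62 p [516.4 224.5 180.9] yaw -7.0 tilt 0.11 w 49.5 F [ 0.   0.3 -0.8] n 1
tool delta total (units) [-0.19 -0.05  0.1 ] [0.02 0.   0.  ]
[[-0.19, -0.05, 0.1]]
[[0.02, 0.0, 0.0]]
0.85 [518. 234. 214.] [[320. 232.]] rel tool [  9.6   0.6 -33.5]
0.9 [517. 226. 220.] [[320. 251.]] rel tool [  1.6   0.6 -39.2]
0.95 [516. 218. 226.] [[320. 272.]] rel tool [ -6.7   0.6 -44.5]
1.0 [515. 210. 230.] [[320. 294.]] rel tool [-15.2   0.6 -49.5]
1.05 [514. 201. 235.] [[320. 316.]] rel tool [-23.9   0.6 -53.9]
1.1 [513. 192. 239.] [[320. 338.]] rel tool [-32.9   0.6 -58. ]
```

View pics/w44.png

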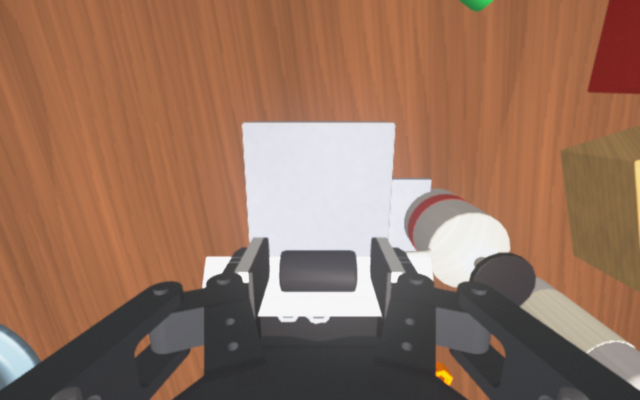

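Emit:
step_arm(offset=[[-0.17,-0.02,0.1],[0,0,0.12],[0,0,0]], delta_rot=[[0,0,0],[0,0,0],[0,0,0]])

```text
time_s: 69.0
position: [514.3, 217.2, 171.4]
eef_rot: [[0.122, 0.992, 0.001], [0.992, -0.122, -0.001], [-0.001, 0.001, -1.0]]
wrist_force: [-0.1, -0.3, 0.4]
gripper_width: 49.0
```

Emit:
step_arm(offset=[[0,0,0],[0,0,0],[0,0,0],[0,0,0],[0,0,0]], delta_rot=[[0,0,0],[0,0,0],[0,0,0],[0,0,0],[0,0,0]], hand=1, newtons=110)

```text
time_s: 69.62
position: [514.9, 218.1, 172.5]
eef_rot: [[0.122, 0.993, 0.002], [0.993, -0.122, -0.0], [0.0, 0.002, -1.0]]
wrist_force: [-0.5, -0.1, 1.4]
gripper_width: 33.6
```

Emit:
step_arm(offset=[[-0.16,0,-0.11],[-0.17,0,-0.1],[-0.17,0,-0.09],[-0.18,0,-0.08],[0,0,0]], delta_rot=[[0,0,0],[0,0,0],[0,0,0],[0,0,0],[0,0,0]])

```text
time_s: 70.25
position: [511.6, 191.8, 186.2]
eef_rot: [[0.126, 0.992, 0.002], [0.992, -0.126, 0.004], [0.004, 0.002, -1.0]]
wrist_force: [3.0, 4.2, -10.1]
gripper_width: 33.6
```

```bash
cat > hand.py <<'E'
from h import *
def hand(f,ts):
    o=snap('wrist',f)
    p=np.load('stand.npy');hx,hy,yaw=p[:3]
    for t in ts:
        x,z=-196*np.cos(t)+14*np.sin(t),196*np.sin(t)+14*np.cos(t)
        q=np.array([hx+np.cos(yaw)*x,hy+np.sin(yaw)*x,58+z])
        print(round(t,2),q.round(),proj('wrist',[q],o).round(),'rel tool',(np.array(o['eef_rot']).T@(q-o['position'])).round(1))
    plan([513.5,217,177],-7)
E
python3 -c "
from hand import *
hand('w45.png',np.arange(1,1.3,.05))"
```

```text
1.0 [515. 210. 230.] [[322. 222.]] rel tool [ 18.3   1.3 -44.2]
1.05 [514. 201. 235.] [[322. 244.]] rel tool [  9.6   1.3 -48.8]
1.1 [513. 192. 239.] [[322. 266.]] rel tool [  0.6   1.3 -52.9]
1.15 [512. 183. 243.] [[322. 289.]] rel tool [ -8.5   1.4 -56.5]
1.2 [511. 174. 246.] [[322. 312.]] rel tool [-17.8   1.4 -59.7]
1.25 [509. 164. 248.] [[322. 334.]] rel tool [-27.2   1.4 -62.4]
1.3 [508. 155. 251.] [[322. 356.]] rel tool [-36.8   1.5 -64.6]
t 70.3 p [511.6 191.8 186.2] yaw -7.2 tilt 0.23 w 33.7 F [  4.    4.2 -10.7] n 1
tool delta total (units) [ 0.63 -0.03  0.23] [ 0.02 -0.04 -0.03]
[[0.63, -0.03, 0.23]]
[[0.02, -0.04, -0.03]]
```

View pics/w45.png

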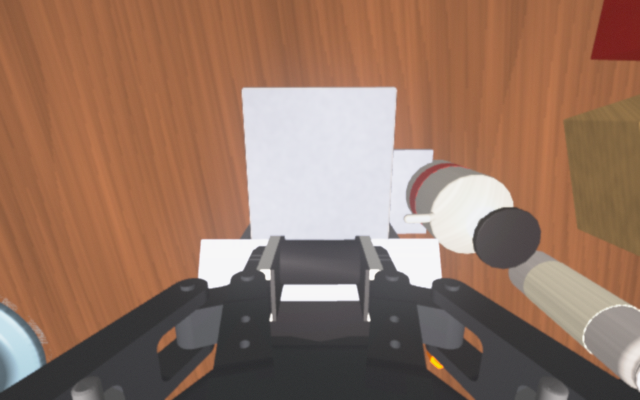

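Emit:
step_arm(offset=[[-0.18,0,-0.07],[-0.18,0,-0.07],[-0.12,0,-0.04],[0,0,0]], delta_rot=[[0,0,0],[0,0,0],[0,0,0],[0,0,0]])

```text
time_s: 70.8
position: [509.2, 172.5, 193.0]
eef_rot: [[0.118, 0.993, 0.003], [0.993, -0.118, 0.001], [0.002, 0.003, -1.0]]
wrist_force: [6.1, 2.3, -11.9]
gripper_width: 33.9
```

Emit:
step_arm(offset=[[-0.08,0,-0.03],[0,0,0]], delta_rot=[[0,0,0],[0,0,0]])

```text
time_s: 71.05
position: [508.8, 169.7, 193.9]
eef_rot: [[0.123, 0.992, 0.002], [0.992, -0.123, 0.003], [0.003, 0.002, -1.0]]
wrist_force: [5.5, 3.8, -13.5]
gripper_width: 33.7
```

Emit:
step_arm(offset=[[-0.08,0,-0.02],[0,0,0]], delta_rot=[[0,0,0],[0,0,0]])

```text
time_s: 71.3
position: [508.6, 167.7, 194.5]
eef_rot: [[0.123, 0.992, 0.003], [0.992, -0.123, 0.005], [0.005, 0.002, -1.0]]
wrist_force: [7.0, 5.8, -14.9]
gripper_width: 34.0
```

```bash
python3 -c "
from hand import *
hand('w46.png',np.arange(1.1,1.3,.05));snap('side','s46.png',(230,80,360,270),3)"
```

```text
1.1 [513. 192. 239.] [[322. 208.]] rel tool [ 25.    1.3 -44.3]
1.15 [512. 183. 243.] [[322. 230.]] rel tool [ 15.9   1.3 -48. ]
1.2 [511. 174. 246.] [[322. 253.]] rel tool [  6.6   1.3 -51.2]
1.25 [509. 164. 248.] [[322. 275.]] rel tool [ -2.9   1.3 -53.9]
t 71.35 p [508.6 167.7 194.6] yaw -7.1 tilt 0.33 w 33.3 F [  5.7   5.6 -14.1] n 2
tool delta total (units) [ 1.24 -0.03  0.45] [ 0.02 -0.05 -0.01]
[[0.62, -0.02, 0.22], [0.62, -0.01, 0.22]]
[[0.01, -0.03, -0.0], [0.01, -0.03, -0.0]]
```

View pics/w46.png

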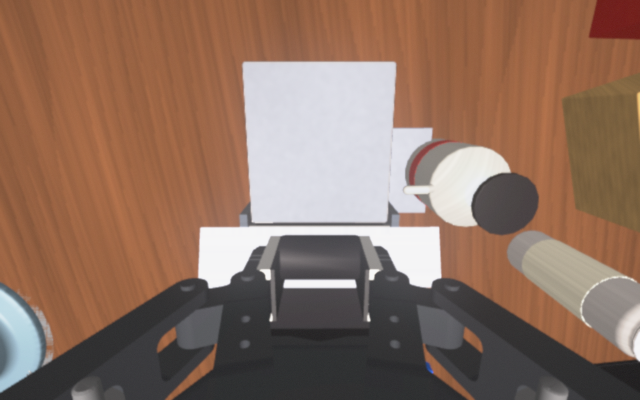

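View pics/s46.png

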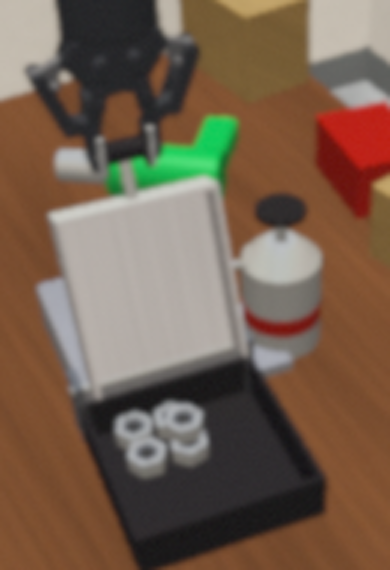

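Emit:
step_arm(offset=[[-0.1,0,-0.03],[0,0,0]], delta_rot=[[0,0,0],[0,0,0]])

```text
time_s: 71.65
position: [508.7, 167.9, 194.6]
eef_rot: [[0.121, 0.993, 0.005], [0.993, -0.121, 0.012], [0.013, 0.004, -1.0]]
wrist_force: [11.5, 12.8, -23.8]
gripper_width: 33.6
```

Emit:
step_arm(offset=[[-0.1,0,-0.03],[0,0,0]], delta_rot=[[0,0,0],[0,0,0]])

```text
time_s: 71.9
position: [508.7, 168.2, 194.7]
eef_rot: [[0.119, 0.993, 0.008], [0.993, -0.119, 0.019], [0.02, 0.005, -1.0]]
wrist_force: [16.9, 20.6, -33.8]
gripper_width: 33.8
```

```bash
python3 -c "
from hand import *
hand('w47.png',np.arange(1.1,1.3,.05))"
```

```text
1.1 [513. 192. 239.] [[322. 208.]] rel tool [ 25.1   1.5 -43.8]
1.15 [512. 183. 243.] [[322. 230.]] rel tool [ 16.    1.5 -47.6]
1.2 [511. 174. 246.] [[322. 252.]] rel tool [  6.8   1.4 -50.9]
1.25 [509. 164. 248.] [[322. 274.]] rel tool [ -2.6   1.4 -53.8]
t 71.95 p [508.7 168.1 194.7] yaw -6.8 tilt 1.15 w 33.9 F [ 16.9  20.2 -33.3] n 2
tool delta total (units) [ 1.22 -0.03  0.47] [ 0.05 -0.18  0.03]
[[0.61, -0.01, 0.23], [0.61, -0.01, 0.23]]
[[0.03, -0.09, 0.01], [0.03, -0.09, 0.01]]
```

View pics/w47.png

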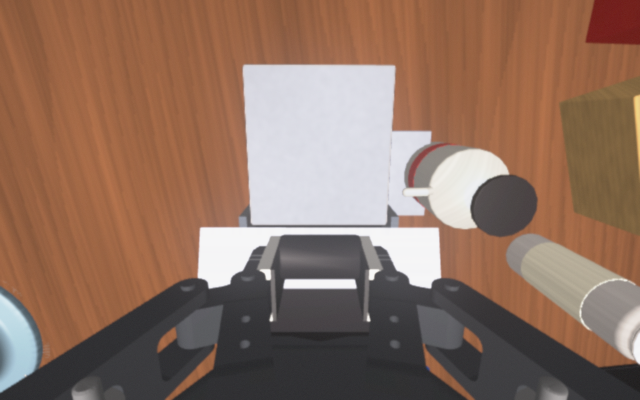

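The force rises to over 40 N total with no further motion at θ≈1.2, so this is the upper stop. Now back down to level.

Emit:
step_arm(offset=[[0.2,0,0.06],[0.37,0,0.13],[0.36,0,0.16],[0.34,0,0.19],[0.33,0,0.21],[0,0,0]], delta_rot=[[0,0,0],[0,0,0],[0,0,0],[0,0,0],[0,0,0],[0,0,0]])

```text
time_s: 72.7
position: [515.6, 223.2, 171.0]
eef_rot: [[0.111, 0.994, 0.005], [0.994, -0.111, -0.002], [-0.001, 0.005, -1.0]]
wrist_force: [0.5, -0.1, 3.8]
gripper_width: 33.5
```

```bash
python3 -c "
from hand import *
hand('w48.png',np.arange(.7,1.2,.05))"
```

```text
0.7 [521. 256. 195.] [[322. 181.]] rel tool [ 33.2   1.6 -24. ]
0.75 [520. 249. 202.] [[322. 198.]] rel tool [ 26.2   1.5 -30.9]
0.8 [519. 242. 208.] [[322. 216.]] rel tool [ 18.8   1.5 -37.4]
0.85 [518. 234. 214.] [[322. 236.]] rel tool [ 11.1   1.4 -43.5]
0.9 [517. 226. 220.] [[322. 258.]] rel tool [  3.2   1.4 -49.3]
0.95 [516. 218. 226.] [[322. 280.]] rel tool [ -5.1   1.3 -54.6]
1.0 [515. 210. 230.] [[322. 303.]] rel tool [-13.6   1.2 -59.5]
1.05 [514. 201. 235.] [[321. 327.]] rel tool [-22.3   1.1 -64. ]
1.1 [513. 192. 239.] [[321. 352.]] rel tool [-31.3   1.1 -68. ]
1.15 [512. 183. 243.] [[321. 376.]] rel tool [-40.5   1.  -71.6]
t 72.75 p [515.6 223.2 171. ] yaw -6.5 tilt 0.29 w 34.1 F [0.7 1.1 4. ] n 1
tool delta total (units) [-0.16 -0.03 -0.15] [0.05 0.   0.09]
[[-0.16, -0.03, -0.15]]
[[0.05, 0.0, 0.09]]
```

View pics/w48.png

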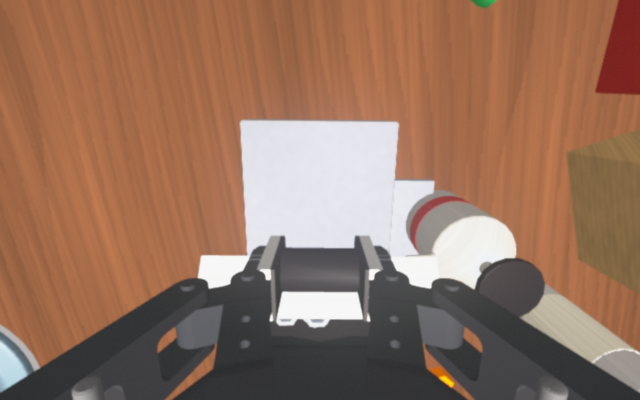

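Handle well centred, θ≈0.92. Continuing down.

Emit:
step_arm(offset=[[0.31,0,0.24],[0.29,0,0.27],[0.27,0,0.29],[0.25,0,0.31],[0.22,0,0.33],[0.19,0,0.34],[0,0,0]], delta_rot=[[0,0,0.05],[0,0,0],[0,0,0],[0,0,0],[0,0,0],[0,0,0],[0,0,0]])

```text
time_s: 73.62
position: [524.4, 292.1, 101.9]
eef_rot: [[0.124, 0.992, 0.009], [0.992, -0.124, 0.014], [0.015, 0.008, -1.0]]
wrist_force: [-1.1, 11.6, 3.5]
gripper_width: 33.5
```

```bash
python3 -c "
from hand import *
hand('w49.png',np.arange(.2,.65,.05))"
```

```text
0.2 [527. 304. 111.] [[320. 211.]] rel tool [12.3  0.8 -8.6]
0.25 [526. 301. 120.] [[321. 221.]] rel tool [  9.6   0.9 -18. ]
0.3 [526. 298. 129.] [[321. 233.]] rel tool [  6.4   1.  -27.3]
0.35 [525. 294. 138.] [[321. 247.]] rel tool [  2.8   1.1 -36.5]
0.4 [525. 290. 147.] [[321. 263.]] rel tool [ -1.4   1.1 -45.4]
0.45 [524. 285. 156.] [[322. 281.]] rel tool [ -5.9   1.2 -54.1]
0.5 [524. 280. 164.] [[322. 302.]] rel tool [-10.9   1.3 -62.6]
0.55 [523. 275. 172.] [[322. 326.]] rel tool [-16.3   1.4 -70.8]
0.6 [522. 269. 180.] [[322. 352.]] rel tool [-22.1   1.4 -78.7]
t 73.67 p [524.4 292.1 101.9] yaw -7.2 tilt 0.98 w 34.0 F [-1.1 12.1  3.6] n 3
tool delta total (units) [-1.87 -0.02 -1.91] [ 0.07 -0.15 -0.02]
[[-0.62, -0.01, -0.64], [-0.63, -0.01, -0.63], [-0.63, -0.01, -0.63]]
[[0.02, -0.05, -0.01], [0.02, -0.05, -0.01], [0.02, -0.05, -0.01]]
```

View pics/w49.png

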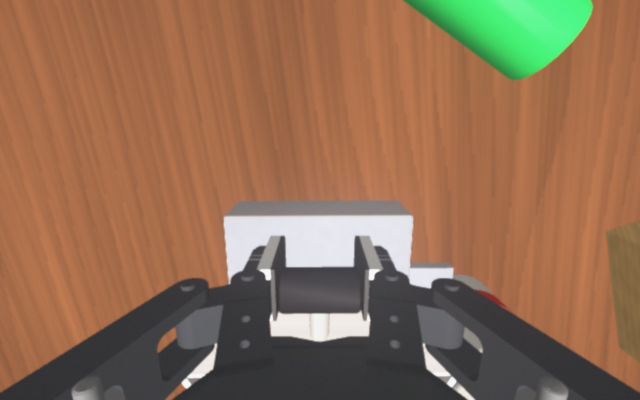

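Emit:
step_arm(offset=[[-0.05,0,0.3],[0.05,0,0.3],[0.08,0,0.3],[0.08,0,0.3],[0.06,0,0.3],[0,0,0]], delta_rot=[[0,0,0],[0,0,0],[0,0,0],[0,0,0],[0,0,0],[0,0,0]])

```text
time_s: 74.42
position: [527.1, 310.8, 45.2]
eef_rot: [[0.112, 0.994, 0.017], [0.993, -0.112, 0.027], [0.029, 0.014, -0.999]]
wrist_force: [0.4, 20.1, 5.7]
gripper_width: 33.6
```

```bash
python3 -c "
from hand import *
hand('w50.png',np.arange(0,.35,.05))"
```

```text
0.0 [527. 311.  72.] [[320. 243.]] rel tool [  0.8   0.8 -26.8]
0.05 [527. 310.  82.] [[321. 252.]] rel tool [  0.1   0.9 -36.6]
0.1 [527. 308.  91.] [[321. 263.]] rel tool [ -1.    1.  -46.4]
0.15 [527. 306. 101.] [[321. 277.]] rel tool [ -2.7   1.1 -56.1]
0.2 [527. 304. 111.] [[322. 293.]] rel tool [ -4.8   1.2 -65.6]
0.25 [526. 301. 120.] [[322. 313.]] rel tool [ -7.4   1.3 -75.1]
0.3 [526. 298. 129.] [[323. 337.]] rel tool [-10.5   1.4 -84.5]
t 74.47 p [527.1 310.8  45.2] yaw -6.4 tilt 1.85 w 33.7 F [ 0.7 20.4  6.1] n 5
tool delta total (units) [-2.27 -0.03 -3.36] [ 0.13 -0.28  0.1 ]
[[-0.45, -0.01, -0.67], [-0.46, -0.01, -0.67], [-0.46, -0.01, -0.67], [-0.47, -0.01, -0.66], [-0.47, -0.01, -0.66]]
[[0.03, -0.06, 0.02], [0.03, -0.06, 0.02], [0.03, -0.06, 0.02], [0.03, -0.06, 0.02], [0.03, -0.06, 0.02]]
```

View pics/w50.png

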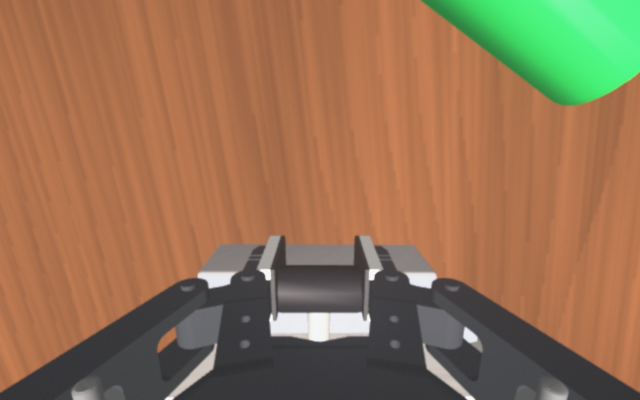

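Emit:
step_arm(offset=[[-0.25,0,0],[0,0,0]], delta_rot=[[0,0,0],[0,0,0]])

```text
time_s: 74.72
position: [527.4, 310.9, 48.4]
eef_rot: [[0.109, 0.994, 0.024], [0.993, -0.11, 0.043], [0.045, 0.019, -0.999]]
wrist_force: [1.4, 31.3, 6.4]
gripper_width: 33.7
```

Emit:
step_arm(offset=[[0,0,0],[0,0,0],[0,0,0],[0,0,-0.8],[0,0,-0.8],[0,0,-0.8],[0,0,0]], delta_rot=[[0,0,0],[0,0,0],[0,0,0],[0,0,0],[0,0,0],[0,0,0],[0,0,0]], hand=-0.3)

```text
time_s: 75.6
position: [525.2, 280.4, 136.3]
eef_rot: [[0.13, 0.992, 0.007], [0.992, -0.13, 0.001], [0.002, 0.007, -1.0]]
wrist_force: [0.0, 0.5, 0.7]
gripper_width: 55.5
```

Emit:
step_arm(offset=[[0,0,0],[0,0,0],[0,0,0],[0,0,0]], delta_rot=[[0,0,0],[0,0,0],[0,0,0],[0,0,0]], hand=1)

```text
time_s: 76.1
position: [522.4, 280.5, 133.2]
eef_rot: [[0.127, 0.992, 0.001], [0.992, -0.127, -0.001], [-0.0, 0.001, -1.0]]
wrist_force: [0.7, -0.2, -0.5]
gripper_width: 0.1
```

```bash
python3 -c "
from hand import *
hand('w51.png',np.arange(0,.35,.05))
plan([527,305,100],-7)"
```

```text
0.0 [527. 311.  72.] [[321. 161.]] rel tool [30.7  1.2 61.2]
0.05 [527. 310.  82.] [[321. 164.]] rel tool [29.7  1.2 51.4]
0.1 [527. 308.  91.] [[321. 168.]] rel tool [28.3  1.2 41.7]
0.15 [527. 306. 101.] [[321. 173.]] rel tool [26.4  1.2 32. ]
0.2 [527. 304. 111.] [[321. 180.]] rel tool [24.   1.2 22.5]
0.25 [526. 301. 120.] [[321. 187.]] rel tool [21.1  1.2 13.1]
0.3 [526. 298. 129.] [[321. 196.]] rel tool [17.8  1.3  3.9]
t 76.15 p [522.5 280.6 133.4] yaw -7.3 tilt 0.08 w 0.0 F [-0.4  0.1 -0. ] n 2
tool delta total (units) [-1.61 -0.02 -1.09] [ 0.01  0.   -0.05]
[[-0.8, -0.01, -0.54], [-0.8, -0.01, -0.55]]
[[0.01, 0.0, -0.02], [0.01, 0.0, -0.02]]
t 76.15 p [522.5 280.6 133.4] yaw -7.3 tilt 0.08 w 0.0 F [-0.4  0.1 -0. ] n 2
tool delta total (units) [0.62 0.03 0.83] [ 0.01  0.   -0.05]
[[0.31, 0.02, 0.42], [0.31, 0.02, 0.42]]
[[0.01, 0.0, -0.02], [0.01, 0.0, -0.02]]
```

View pics/w51.png

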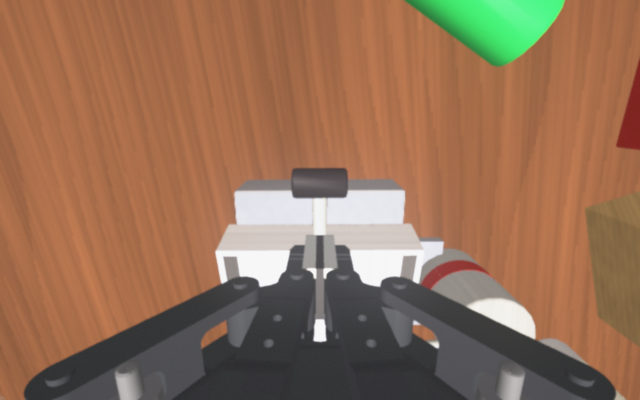

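Emit:
step_arm(offset=[[0.58,0.05,0],[0,0,0.6],[0,0,0.4],[0.03,0,0.25],[0.03,0,0.25],[0.03,0,0.2],[0.03,0,0.2],[0.02,0,0.15],[0,0,0]], delta_rot=[[0,0,0],[0,0,0],[0,0,0],[0,0,0],[0,0,0],[0,0,0],[0,0,0],[0,0,0],[0,0,0]])

```text
time_s: 77.28
position: [529.1, 308.6, 51.3]
eef_rot: [[0.126, 0.992, 0.003], [0.992, -0.126, -0.001], [-0.001, 0.003, -1.0]]
wrist_force: [-0.4, 0.7, -0.1]
gripper_width: 0.1
```

Emit:
step_arm(offset=[[0,0,0.1],[0,0,0]], delta_rot=[[0,0,0],[0,0,0]])

```text
time_s: 77.53
position: [529.3, 308.4, 47.7]
eef_rot: [[0.127, 0.992, 0.003], [0.992, -0.127, -0.001], [-0.0, 0.003, -1.0]]
wrist_force: [-0.9, 1.4, 2.3]
gripper_width: 0.2
```

Emit:
step_arm(offset=[[0,0,0.08],[0,0,0]], delta_rot=[[0,0,0],[0,0,0]])

```text
time_s: 77.78
position: [529.4, 308.7, 45.6]
eef_rot: [[0.127, 0.992, 0.003], [0.992, -0.127, -0.001], [-0.0, 0.003, -1.0]]
wrist_force: [-1.7, 0.2, 6.5]
gripper_width: 0.1
```

Emit:
step_arm(offset=[[0,0,0.08],[0,0,0]], delta_rot=[[0,0,0],[0,0,0]])

```text
time_s: 78.03
position: [529.5, 308.7, 45.3]
eef_rot: [[0.128, 0.992, 0.004], [0.992, -0.128, -0.002], [-0.002, 0.004, -1.0]]
wrist_force: [-5.1, -3.3, 19.4]
gripper_width: 0.3
```

Same hard stop as before (z 45.3, 19 N), so the pan is level. Lifting clear and checking.

Emit:
step_arm(offset=[[0,0,-0.5],[0,0,-0.9],[0,0,-0.9],[0,0,-0.9],[-0.5,0,-0.9],[-0.9,0,-0.5],[-0.9,0,0],[-0.9,0,0],[0,0,0],[0,0,0]], delta_rot=[[0,0,0],[0,0,0],[0,0,0],[0,0,0],[0,0,0],[0,0,0],[0,0,0],[0,0,0],[0,0,0],[0,0,0]])

```text
time_s: 79.28
position: [512.0, 182.0, 225.4]
eef_rot: [[0.127, 0.992, 0.002], [0.992, -0.127, -0.0], [0.0, 0.002, -1.0]]
wrist_force: [-0.4, 1.2, -0.0]
gripper_width: 0.1
```

Emit:
step_arm(offset=[[-0.9,0,0],[-0.9,0,0],[-0.9,0,0],[-0.9,0,0],[-0.9,0,0],[0,0,0],[0,0,0]], delta_rot=[[0,0,0],[0,0,0],[0,0,0],[0,0,0],[0,0,0],[0,0,0],[0,0,0]])

```text
time_s: 80.15
position: [489.5, 5.4, 225.5]
eef_rot: [[0.124, 0.992, 0.002], [0.992, -0.124, 0.001], [0.001, 0.002, -1.0]]
wrist_force: [-0.4, -0.1, 1.0]
gripper_width: -0.5
```

```bash
python3 -c "
from nuts import *
snap('scene','c60.png',(170,130,430,280),3);snap('side','s60.png')
find('w60.png')
im=cv2.imread('pics/s60.png')[100:280,225:365];cv2.imwrite('pics/s60c.png',cv2.resize(im,None,fx=3.3,fy=3.3,interpolation=cv2.INTER_CUBIC))
plan([500,-80,200],-7)"
```

```text
conf 0.96 px [286. 128.] area 492 sat 6 pos [455.1  58.7   9. ] rmax/min 17.6 14.5 flat normal mod60 22.6
conf 0.92 px [318. 119.] area 502 sat 7 pos [495.4  64.3   9. ] rmax/min 17.5 14.5 flat normal mod60 20.9
conf 0.91 px [315.  96.] area 338 sat 7 pos [495.   91.3   9. ] rmax/min 18.1 2.7 flat normal mod60 50.3
conf 0.86 px [285.  98.] area 529 sat 7 pos [459.5  93.7   9. ] rmax/min 17.5 14.5 flat normal mod60 29.3
conf 0.83 px [317. 136.] area 290 sat 6 pos [491.7  44.2   9. ] rmax/min 18.4 0.4 flat normal mod60 48.8
conf 0.58 px [377. 280.] area 115 sat 80 pos [ 550.3 -164.6    9. ] rmax/min 13.1 5.2 flat normal mod60 0.9
conf 0.57 px [422. 257.] area 507 sat 131 pos [ 615.3 -136.4    9. ] rmax/min 20.0 16.0 flat normal mod60 0.8
conf 0.56 px [442. 214.] area 505 sat 215 pos [644.  -77.3   9. ] rmax/min 19.8 14.2 flat normal mod60 29.7
t 80.35 p [489.4   5.3 225.5] yaw -7.1 tilt 0.13 w 0.2 F [-0.  -0.8 -0.1] n 3
tool delta total (units) [-2.08  0.53  0.64] [ 0.02 -0.01 -0.02]
[[-0.69, 0.18, 0.21], [-0.69, 0.18, 0.21], [-0.69, 0.17, 0.21]]
[[0.01, -0.0, -0.01], [0.01, -0.0, -0.01], [0.01, -0.0, -0.01]]
```

View pics/s60c.png

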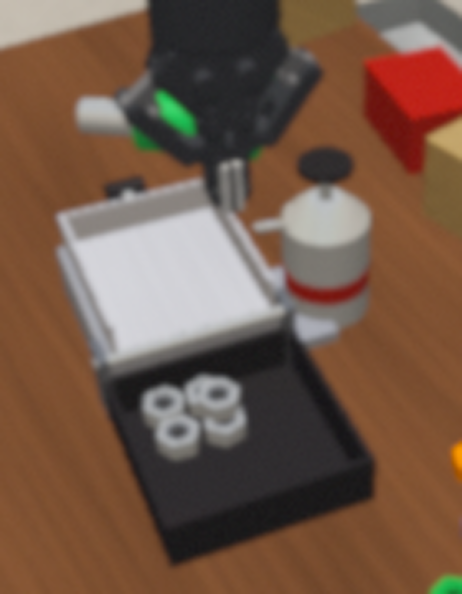

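View pics/w60.png

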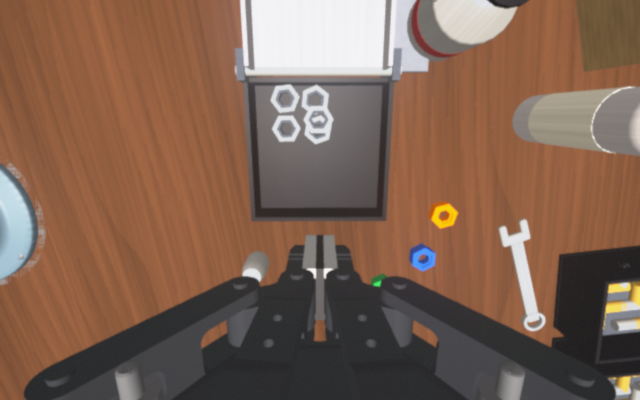

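View pics/c60.png

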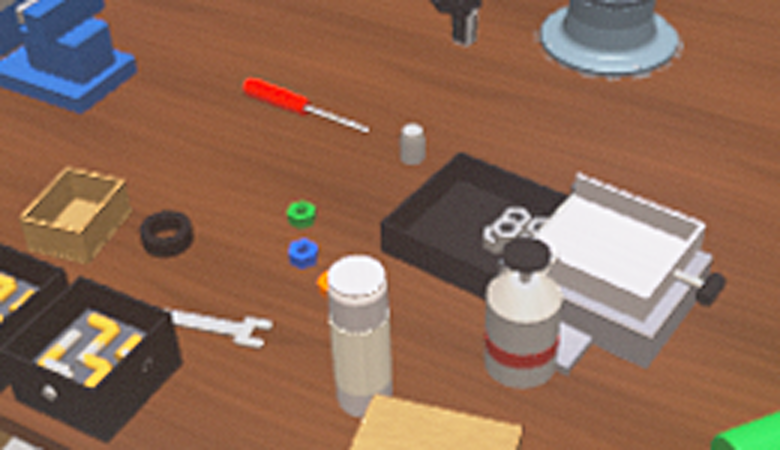

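```bash
python3 -c "
from rig import *
print(sign_off())"
```

```text
the job is handed in; nothing more can be done
None
```

The rinse is finished and handed in at about 80 s. All five nuts are in the catch tray and the pan is back down level.

- **Nuts:** I picked up the five steel nuts one by one and put them in the levelled pan. One had been knocked next to the look-alikes before I reached it. The green, blue and orange nuts were left alone.
- **Pump:** I gave four full strokes. The first reached the stop at 13 N before I pressed a little further, and the other three ended there at about 24 N. Between strokes the tips were clear of the head, and a picture after the first stroke showed it fully up.
- **Tipping:** I raised the pan by its handle to the upper stop, about 1.2 rad. There the force climbed past 40 N with no further motion. The handle had crept towards the edge of the pads at about 0.95 rad, so I gripped it again there before going on.
- **Last checks:**
  - The final pictures show five nuts in the tray, one lying on top of two others.
  - The pan is empty and on its lower stop: pressing met the same hard stop, at the same height, as the first time I levelled it.
  - The plunger is up and the bystanders look undisturbed.
  - The gripper is clear of everything.

**One disagreement:** the shut fingertips were about 37 mm short of the reported TCP, and about 41 mm at the opening used for the nuts. Because of that, my first presses on the handle stopped short. I corrected for it from the pictures and the contact forces.

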